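# Book hoop clamps, dowels and tins into the cooper's stock

## Robot

A 7-joint arm with a two-finger parallel gripper is mounted at the origin on the work surface. World frame = base frame: x ahead of the robot, y to its left, z up, the work surface at z = 0. Lengths are in m, angles in rad, forces in N, time in s.
With the tool pointing down it reaches from about 0.4 to 0.85 m from the base axis. Payload 10.4 kg.
Tool frame: the origin (TCP) lies at the very end of the fingers, on their centre line; the grasp point (between the pads) lies 19 mm behind it; y points along the fingers, z is the direction in which the jaws open and shut, and the axes are right-handed (so a half turn about y gives the same grasp; the last joint's range is limited). The gripper opens to 85 mm and grips with 20 to 120 N. Pads are 22 mm wide; open, the fingers measure 114 mm over their backs; the gripper's body (76 mm by 85 mm) begins 54 mm behind the grasp point. The pads swing forward as they close: fully open they stand 13 mm farther back than shut.
Start: joints at [1.201, 0.332, -0.065, 1.46, 0.022, 1.35, -0.088], TCP at [0.212, -0.588, 0.231] pointing down, gripper open.
Joint ranges: [-2.6, 2.6], [-0.5, 2.12], [-1.47, 1.34], [0.16, 2.42], [-1.27, 4.41], [0.06, 2.06], [-2.6, 2.6]. Speed limits (rad/s): [2.22, 2.22, 2.79, 2.79, 3.14, 3.14, 3.14].

## Interface

Orientations are given as a unit quaternion [w, x, y, z].
In Python, from plant import env, eyes, workorder, finder gives the robot as it stands.
- The arm moves only by the tool apply_moves, never from a script. Its argument "targets" is a list of rows, each a list of 7 numbers: the shift along the tool's x, y, z in m, then the turn, a rotation vector about the tool's x, y, z in rad, then the opening, from 0 (shut) to 1 (fully open). A call has 1 to 12 rows; each row is the pose to reach, as a shift and turn from the pose commanded when the call began, along the tool's axes at that moment; what a row does not reach only later rows make up. A row lasts 1/12 s, in which the tool goes at most 41.7 mm and 7.16 degrees, less where a joint would pass 70% of its speed; a pose out of reach is approached as far as the arm can. A call with a gripper value outside its range is refused whole. The fingers move at their own pace and stop on an object; the grip force is fixed at half the most. Time passes only in rows, so rows that repeat a pose let the fingers close. It gives the time, the measured TCP pose, the force and the opening at its end, in the units of the state.
- env.read_state(): the state, without advancing time (a new reading comes with each control period).
- eyes.camera(name): name is "scene" or "top" or "wrist"; returns the picture (384x512x3 uint8, blue, green, red); there is no depth.
- eyes.camera_info(name): a dict with "vertical_fov" (degrees; the focal length in pixels is half the picture's height over the tangent of half this angle, whatever the lens; pixels are square), "cx", "cy" (the principal point, pixels), "cam_to_world" (4x4, takes a point from camera to world coordinates). Camera axes: x right, y up, looking along -z (the intrinsics and any distortion apply to the point x, -y, -z); pixel columns grow to the right and rows downward; lengths in m; the calibration is good to about 2 mm. A picture is of the moment at which its call begins: read the wrist's pose just before it. camera_info takes no time and is no camera call; for the wrist camera it gives the pose at the moment of the call.
- workorder.job_done(): hands the job in, once; it reports no verdict.
Trained networks look in the newest picture that a camera, given by its name, has taken for a name from the list of things; names that differ only in an ending like _2 or _b are one class to them, and where a whole thing is asked for, a point or a joint stands for the part that bears it (a point fixed in the world has none). Each returns a list of dicts, best first, with "p" (0 to 1); they miss things now and then, are a little off and sometimes report something else, mostly with a low value. They report only what shows in the picture. A call takes as long as a camera call. They do not tell look-alikes from the thing itself.
- finder.outline_of(name, camera): "mask" (384x512 bool, what is visible of it) and "extent" ([left, top, right, bottom] in pixels, round what is visible of it).
- finder.landmark_of(name, camera): "at" ([column, row] in pixels: a listed point, or the origin of a listed thing).
The state is a dict: "time_s": time; "joints": joint angles; "joint_velocities": joint speeds; "joint_efforts": joint torques, N m; "tcp_pos": TCP position; "eef_rot": TCP orientation; "ft_force": force on the tool from outside, world axes, zero at the start; "moment": the same for the moment, N m; "width": opening from 0.0 (shut) to 1.0 (fully open).
Only numpy, scipy, OpenCV 4.12 (cv2) and the standard library are available. Lean on these libraries where they do the work, as an engineer would, in place of code of your own. Each camera call takes 0.05 s, during which the arm holds its last target.

## Task

Book the delivery in at the cooper's bench: tip all the dowels from the scoop cup into the wooden bin and stand the empty cup back upright in the middle of its cork mat, hang every U-shaped clamp astride the rail's bar, and turn every tin, upright and about where it stands, so that its yellow label looks straight at the middle of the scanner's black window. When all of that is in place, press the scanner's green button right down and let it spring back; if a tin is knocked aside, put its label right again, and leave the hammer and the glue bottle alone.

Things in the scene. Friction and masses are not known exactly. Their poses are not given: they have to be found in the camera images.
- scanner: fixed stock scanner: green block 70 (x) x 130 (y) x 90 mm (z); origin at the centre of its underside. Its black reading window with a thin red line fills the face on its own -x side, towards the robot and the tins; a yellow strip on the top edge marks that side, and a green push button stands on its top
- window (a point): centre of the scanner's black window (94 mm wide, 50 mm high), 37 mm from the block's centre on its -x side, 50 mm above the bench
- book_button (a joint): green push button on top of the scanner: 0 up, 0.006 m fully down, springs back; fully down takes about 4 N. It counts as pressed from 0.004
- book_button_top (a point): centre of the button's top face; the button is 36 mm across and is pressed straight down
- bar (a point): middle, on its centre line, of the level steel bar of a fixed rail: bar 16 mm thick, 140 mm above the bench, along this point's own y (z up), 240 mm clear between two dark wooden posts (22 x 16 mm, 152 mm tall, at y = +-128 mm; feet 90 mm long in x). A keg 152 mm wide, 150 mm tall stands fixed beyond it at (0.82, 0.36)
- mat: fixed cork mat 180 (x) x 120 (y) x 4 mm thick on which the cup stands; origin at the centre of its underside
- bin: fixed open wooden stock bin 110 x 110 mm, 60 mm high, walls 6 mm; origin at the centre of its underside
- cup: loose brass scoop cup with the dowels, 60 x 60 x 56 mm, walls 4 mm, 0.16 kg; origin: centre of the square underside, z up. Its -x wall slopes out, 25 degrees from level, as a pouring lip (edge at x = -84, 29 mm up). On its +x side a wooden grip plate 14 mm thick (y), x = 29 to 71, z = 4 to 66 mm, to be pinched from above (pads at x = 53, z = 55 mm). Empties when tipped lip-down about 75 degrees
- mallet: bystander: loose hammer lying on the bench, to be left alone
- glue: bystander: loose white glue bottle 56 mm wide, 85 mm tall, to be left alone
- tin1: blue closed round tin, 64 mm across, 55 mm tall, 0.3 kg, bottom-heavy, may be absent; origin at the centre of its underside, z up. Its marked side is its own +x: a yellow label 24 mm wide down that side, with a yellow bar on the steel lid from the middle out to that side
- tin2: red closed round tin, 64 mm across, 55 mm tall, 0.3 kg, bottom-heavy, may be absent; origin at the centre of its underside, z up. Its marked side is its own +x: a yellow label 24 mm wide down that side, with a yellow bar on the steel lid from the middle out to that side
- tin3: grey closed round tin, 64 mm across, 55 mm tall, 0.3 kg, bottom-heavy, may be absent; origin at the centre of its underside, z up. Its marked side is its own +x: a yellow label 24 mm wide down that side, with a yellow bar on the steel lid from the middle out to that side
- clamp1: U-shaped aluminium hoop clamp standing legs down, 0.16 kg, may be absent: 50 mm over the legs along its own x, 34 mm wide along y, 70 mm tall, 40 mm clear between the legs; orange feet 14 mm high, 64 mm over all in x. Origin midway between the feet on the bench, z up. Grip it from above across the legs (50 mm, along x)
- clamp1_crown (a point): middle of the underside of that clamp's top, 65 mm above its feet; this is what rests on the bar when it hangs (8 mm above the bar's centre line)
- clamp2: U-shaped aluminium hoop clamp standing legs down, 0.16 kg, may be absent: 50 mm over the legs along its own x, 34 mm wide along y, 70 mm tall, 40 mm clear between the legs; orange feet 14 mm high, 64 mm over all in x. Origin midway between the feet on the bench, z up. Grip it from above across the legs (50 mm, along x)
- clamp2_crown (a point): middle of the underside of that clamp's top, 65 mm above its feet; this is what rests on the bar when it hangs (8 mm above the bar's centre line)
- clamp3: U-shaped aluminium hoop clamp standing legs down, 0.16 kg, may be absent: 50 mm over the legs along its own x, 34 mm wide along y, 70 mm tall, 40 mm clear between the legs; orange feet 14 mm high, 64 mm over all in x. Origin midway between the feet on the bench, z up. Grip it from above across the legs (50 mm, along x)
- clamp3_crown (a point): middle of the underside of that clamp's top, 65 mm above its feet; this is what rests on the bar when it hangs (8 mm above the bar's centre line)
- dowel1_mid (a point): centre of a loose pale wooden dowel, 13 mm thick, 26 mm long with round ends, 12 g, may be absent
- dowel2_mid (a point): centre of a loose pale wooden dowel, 13 mm thick, 26 mm long with round ends, 12 g, may be absent
- dowel3_mid (a point): centre of a loose pale wooden dowel, 13 mm thick, 26 mm long with round ends, 12 g, may be absent
- dowel4_mid (a point): centre of a loose pale wooden dowel, 13 mm thick, 26 mm long with round ends, 12 g, may be absent
- dowel5_mid (a point): centre of a loose pale wooden dowel, 13 mm thick, 26 mm long with round ends, 12 g, may be absent
Mind the look-alikes: they are no part of the job. What is shaped like the clamp2 but blue, purple or turquoise is not meant.

How it is judged:
On the way:
1. the green button is pressed down while every dowel is in the bin, the cup is back on its mat, every clamp hangs on the bar and every tin's label faces the window (value of joint book_button above 0.004 m and y of window in the frame of tin1 between -0.047 and 0.047 m and x of window in the frame of tin1 above 0.05 m and angle between each of tin1, tin2, tin3, cup's own z axis and vertical below 0.1 rad and height (world z) of each of tin1, tin2, tin3 below 0.01 m and distance of each of tin1, tin2, tin3 from where it was at the start of the episode below 0.1 m and y of window in the frame of tin2 between -0.047 and 0.047 m and x of window in the frame of tin2 above 0.05 m and y of window in the frame of tin3 between -0.047 and 0.047 m and x of window in the frame of tin3 above 0.05 m and x of clamp1_crown in the frame of bar between -0.017 and 0.017 m and y of clamp1_crown in the frame of bar between -0.118 and 0.118 m and z of clamp1_crown in the frame of bar between 0.003 and 0.016 m and angle between each of clamp1, clamp2, clamp3's own z axis and vertical below 0.5 rad and x of clamp2_crown in the frame of bar between -0.017 and 0.017 m and y of clamp2_crown in the frame of bar between -0.118 and 0.118 m and z of clamp2_crown in the frame of bar between 0.003 and 0.016 m and x of clamp3_crown in the frame of bar between -0.017 and 0.017 m and y of clamp3_crown in the frame of bar between -0.118 and 0.118 m and z of clamp3_crown in the frame of bar between 0.003 and 0.016 m and x of dowel1_mid in the frame of bin between -0.052 and 0.052 m and y of dowel1_mid in the frame of bin between -0.052 and 0.052 m and height (world z) of each of dowel1_mid, dowel2_mid, dowel3_mid, dowel4_mid, dowel5_mid below 0.06 m and x of dowel2_mid in the frame of bin between -0.052 and 0.052 m and y of dowel2_mid in the frame of bin between -0.052 and 0.052 m and x of dowel3_mid in the frame of bin between -0.052 and 0.052 m and y of dowel3_mid in the frame of bin between -0.052 and 0.052 m and x of dowel4_mid in the frame of bin between -0.052 and 0.052 m and y of dowel4_mid in the frame of bin between -0.052 and 0.052 m and x of dowel5_mid in the frame of bin between -0.052 and 0.052 m and y of dowel5_mid in the frame of bin between -0.052 and 0.052 m and horizontal distance between cup and mat below 0.05 m and height (world z) of cup below 0.012 m), for 0.05 s.
At the end, for the whole second after the job is handed in: Tins upright, within 100 mm of their start, the line out of each label within 47 mm of the window's middle; clamps' tops on the bar (middle within 17 mm), between the posts, lean < 0.5 rad; dowels in the bin below its rim; cup upright within 50 mm of the mat's middle; button up; all at rest (y of window in the frame of tin1 between -0.047 and 0.047 m and x of window in the frame of tin1 above 0.05 m and angle between each of tin1, tin2, tin3, cup's own z axis and vertical below 0.1 rad and height (world z) of each of tin1, tin2, tin3 below 0.01 m and distance of each of tin1, tin2, tin3 from where it was at the start of the episode below 0.1 m and y of window in the frame of tin2 between -0.047 and 0.047 m and x of window in the frame of tin2 above 0.05 m and y of window in the frame of tin3 between -0.047 and 0.047 m and x of window in the frame of tin3 above 0.05 m and x of clamp1_crown in the frame of bar between -0.017 and 0.017 m and y of clamp1_crown in the frame of bar between -0.118 and 0.118 m and z of clamp1_crown in the frame of bar between 0.003 and 0.016 m and angle between each of clamp1, clamp2, clamp3's own z axis and vertical below 0.5 rad and x of clamp2_crown in the frame of bar between -0.017 and 0.017 m and y of clamp2_crown in the frame of bar between -0.118 and 0.118 m and z of clamp2_crown in the frame of bar between 0.003 and 0.016 m and x of clamp3_crown in the frame of bar between -0.017 and 0.017 m and y of clamp3_crown in the frame of bar between -0.118 and 0.118 m and z of clamp3_crown in the frame of bar between 0.003 and 0.016 m and x of dowel1_mid in the frame of bin between -0.052 and 0.052 m and y of dowel1_mid in the frame of bin between -0.052 and 0.052 m and height (world z) of each of dowel1_mid, dowel2_mid, dowel3_mid, dowel4_mid, dowel5_mid below 0.06 m and x of dowel2_mid in the frame of bin between -0.052 and 0.052 m and y of dowel2_mid in the frame of bin between -0.052 and 0.052 m and x of dowel3_mid in the frame of bin between -0.052 and 0.052 m and y of dowel3_mid in the frame of bin between -0.052 and 0.052 m and x of dowel4_mid in the frame of bin between -0.052 and 0.052 m and y of dowel4_mid in the frame of bin between -0.052 and 0.052 m and x of dowel5_mid in the frame of bin between -0.052 and 0.052 m and y of dowel5_mid in the frame of bin between -0.052 and 0.052 m and horizontal distance between cup and mat below 0.05 m and height (world z) of cup below 0.012 m and linear speed of each of tin1, tin2, tin3, clamp1, clamp2, clamp3, cup below 0.03 m/s and value of joint book_button below 0.002 m); the robot touches nothing.
It fails at once if the hammer or the glue bottle is moved by more than 30 mm (distance of any of mallet, glue from where it was at the start of the episode above 0.03 m).
Of tin1, tin2, tin3 only 2 to 3 are there at a start; the rules pass over those that are not, and their reading is None.
Of clamp1, clamp2, clamp3 only 2 to 3 are there at a start; the rules pass over those that are not, and their reading is None.
Of dowel1, dowel2, dowel3, dowel4, dowel5 only 3 to 5 are there at a start; the rules pass over those that are not, and their reading is None.
At some moment in a run one of tin1, tin2, tin3 may be knocked a few centimetres aside while the robot is not near it.
It also fails if it takes over 210 s, if anything falls off the work surface, if the arm or the gripper's body presses on something with over 40 N, if the wrist force passes 120 N, or if a joint passes its speed limit or range.

## Working session

There is one attempt and no reset: what is moved stays moved. The work goes in short steps, Python scripts to look and compute and a tool call to move; the robot and the scene stay as the last step left them, time stands still between calls to the robot, and variables do not carry over. Pictures are saved under pics/ and viewed, and the job is handed in when it is done.

Besides the shell and the picture viewer there is one more tool, called after "Emit:" in YAML: its name, and indented under it one key for each argument. apply_moves: Moves the arm, as the interface text tells. Its arguments: {"type":"object","properties":{"targets":{"type":"array","items":{"type":"array","items":{"type":"number"}}}},"required":["targets"]}

```bash
ls -la; mkdir -p pics; cat > h.py <<'E'
import numpy as np, cv2
from plant import env, eyes, workorder, finder
from scipy.spatial.transform import Rotation as R
def snap(n,f):
    im=eyes.camera(n); cv2.imwrite(f'pics/{f}.png',im); return im
E
python3 - <<'E'
from h import *
s=env.read_state(); print(s)
for n in ['scene','top','wrist']:
    i=eyes.camera_info(n); print(n,i)
    snap(n,n+'0')
E
```

```text
total 12
drwxr-xr-x  3 agent agent 4096 Dec  6 21:19 .
drwxr-xr-x 23 root  root  4096 Dec  6 21:19 ..
drwxr-xr-x  2 agent agent 4096 Dec  6 21:19 pics
{'time_s': 0.0, 'joints': array([ 1.20140582,  0.33286229, -0.06468524,  1.46097602,  0.0215808 ,
        1.34990136, -0.08853133]), 'joint_velocities': array([ 0.00016188, -0.00052576, -0.0009233 ,  0.00068173,  0.00038703,
       -0.00025057,  0.00048608]), 'joint_efforts': array([-1.09022028e-03, -6.25443578e+01,  4.85114101e-02, -3.91606092e+01,
        1.62664888e-02,  9.79060162e-03, -1.97012122e-05]), 'tcp_pos': array([ 0.21228405, -0.58742705,  0.23050531]), 'eef_rot': array([ 0.121878  , -0.12209356,  0.69700707, -0.69600292]), 'ft_force': array([-0.12700849, -0.02107033, -0.38150344]), 'moment': array([ 0.00314539, -0.01670781, -0.04985648]), 'width': 0.9934733834732883}
scene {'vertical_fov': 47.80665942242974, 'cx': 258.40039065288096, 'cy': 195.6528305069332, 'cam_to_world': array([[-1.03049170e-04, -6.71975594e-01,  7.40573285e-01,
         1.65015894e+00],
       [ 9.99896654e-01,  1.05772507e-02,  9.73663642e-03,
      
[... 297 characters left out ...]
d': array([[ 0.01888341,  0.99099916, -0.13252957,  0.36705798],
       [-0.99957972,  0.02162835,  0.01930287,  0.01659767],
       [ 0.02199552,  0.13210937,  0.99099108,  1.3072301 ],
       [ 0.        ,  0.        ,  0.        ,  1.        ]])}
wrist {'vertical_fov': 63.09016441199731, 'cx': 255.33111880802736, 'cy': 189.4888771682209, 'cam_to_world': array([[ 3.40969766e-01,  8.96693787e-01,  2.82276231e-01,
         2.84417380e-01],
       [-9.40074124e-01,  3.25398283e-01,  1.01865594e-01,
        -5.61929788e-01],
       [-5.09955611e-04, -3.00093668e-01,  9.53909603e-01,
         3.73088818e-01],
       [ 0.00000000e+00,  0.00000000e+00,  0.00000000e+00,
         1.00000000e+00]])}
```

View pics/top0.png

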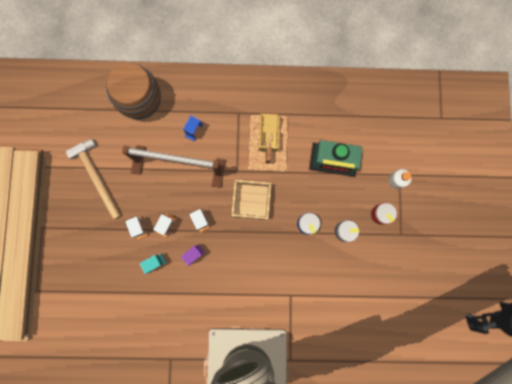

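View pics/scene0.png

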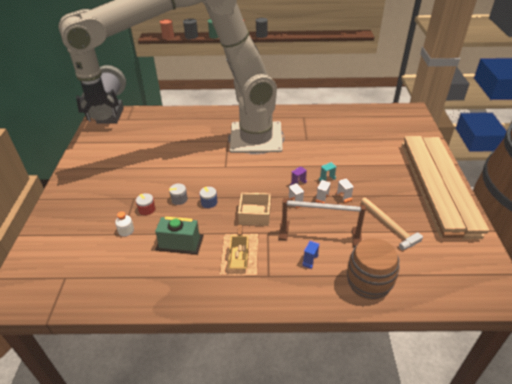

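View pics/wrist0.png

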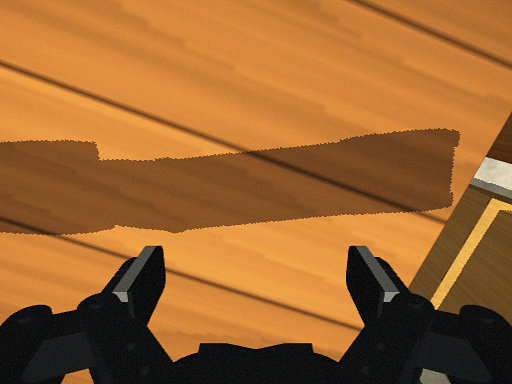

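```bash
cat >> h.py <<'E'
def ray(cam,px,info=None):
    i=info or eyes.camera_info(cam); f=192/np.tan(np.radians(i['vertical_fov']/2))
    d=np.array([(px[0]-i['cx'])/f,-(px[1]-i['cy'])/f,-1.]); T=i['cam_to_world']
    return T[:3,3],T[:3,:3]@d
def onz(cam,px,z,info=None):
    o,d=ray(cam,px,info); return o+d*(z-o[2])/d[2]
def proj(cam,p,info=None):
    i=info or eyes.camera_info(cam); f=192/np.tan(np.radians(i['vertical_fov']/2)); T=i['cam_to_world']
    c=T[:3,:3].T@(np.asarray(p,float)-T[:3,3]); return np.array([i['cx']+f*c[0]/-c[2], i['cy']-f*c[1]/-c[2]])
def tri(pa,pb,ca='top',cb='scene'):
    oa,da=ray(ca,pa); ob,db=ray(cb,pb)
    s=np.linalg.lstsq(np.c_[da,-db],ob-oa,rcond=None)[0]; a=oa+da*s[0]; b=ob+db*s[1]
    return (a+b)/2, np.linalg.norm(a-b)
E
python3 - <<'E'
from h import *
s=env.read_state(); print(R.from_quat(s['eef_rot'],scalar_first=True).as_matrix().round(3))
im=eyes.camera('top'); im2=eyes.camera('scene')
for n in ['scanner','window','book_button_top','bar','mat','bin','cup','mallet','glue','tin1','tin2','tin3','clamp1','clamp1_crown','dowel1_mid']:
    for c in ['top','scene']:
        r=finder.landmark_of(n,c)
        z={'window':.05,'book_button_top':.1,'bar':.14,'clamp1_crown':.065,'dowel1_mid':.02,'cup':.004}.get(n,0)
        print(n,c,[(round(q['p'],2),np.round(q['at'],1).tolist(),onz(c,q['at'],z).round(3)[:2].tolist()) for q in r[:6]])
cv2.imwrite('pics/top_z.png',cv2.resize(im[100:290,40:440],(800,380),interpolation=cv2.INTER_CUBIC))
print(env.read_state()['time_s'])
E
```

```text
[[-0.94  -0.     0.34 ]
 [-0.34   0.001 -0.94 ]
 [ 0.    -1.    -0.001]]
scanner top [(0.88, [334.0, 159.7], [0.641, -0.264]), (0.6, [140.0, 228.2], [0.411, 0.34]), (0.57, [269.3, 134.4], [0.719, -0.056])]
scanner scene [(0.69, [177.8, 239.9], [0.627, -0.273])]
window top [(0.78, [336.4, 169.2], [0.601, -0.26])]
window scene [(0.88, [179.8, 228.9], [0.622, -0.26])]
book_button_top top [(0.68, [342.4, 150.4], [0.648, -0.268]), (0.57, [137.9, 225.6], [0.415, 0.322])]
book_button_top scene [(0.56, [174.6, 222.8], [0.641, -0.268]), (0.51, [178.0, 243.3], [0.732, -0.244]), (0.15, [239.6, 247.1], [0.75, -0.047])]
bar top [(0.74, [169.0, 155.2], [0.613, 0.235]), (0.33, [97.5, 184.0], [0.527, 0.431])]
bar scene [(0.72, [237.2, 249.6], [0.795, -0.051]), (0.57, [322.9, 202.8], [0.593, 0.228]), (0.27, [236.6, 256.1], [0.82, -0.052])]
mat top [(0.65, [271.1, 140.1], [0.7, -0.062])]
mat scene [(0.59, [239.6, 254.2], [0.695, -0.054])]
bin top [(0.88, [247.1, 201.2], [0.502, 0.011]), (0.41, [172.1, 158.0], [0.634, 0.251])]
bin scene [(0.96, [255.0, 213.4], [0.498, -0.002]), (0.64, [178.2, 243.1], [
[... 1675 characters left out ...]
72, -0.296]), (0.53, [198.2, 219.4], [0.441, 0.162]), (0.52, [190.7, 255.2], [0.331, 0.181])]
clamp1 scene [(0.79, [343.0, 197.2], [0.414, 0.337]), (0.7, [328.5, 181.5], [0.32, 0.293]), (0.68, [298.7, 183.0], [0.327, 0.172]), (0.59, [308.2, 260.5], [0.725, 0.177]), (0.5, [321.3, 200.6], [0.432, 0.252])]
clamp1_crown top [(0.82, [162.4, 221.4], [0.43, 0.26]), (0.71, [135.6, 227.5], [0.41, 0.337])]
clamp1_crown scene [(0.71, [323.0, 187.6], [0.431, 0.253]), (0.26, [234.7, 253.8], [0.748, -0.065])]
dowel1_mid top [(0.42, [332.0, 160.7], [0.633, -0.253]), (0.39, [135.1, 228.1], [0.41, 0.35]), (0.33, [306.8, 223.3], [0.435, -0.174])]
dowel1_mid scene [(0.38, [243.7, 246.5], [0.678, -0.039])]
1.75
```

View pics/top_z.png

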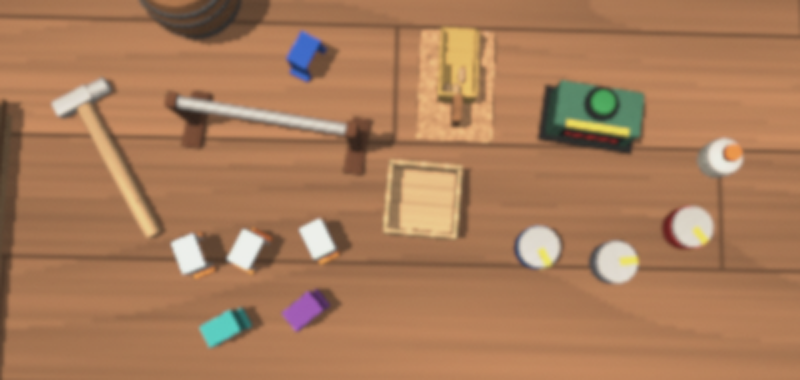

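```bash
cat >> h.py <<'E'
def down(psi):
    c,s=np.cos(psi),np.sin(psi); return np.array([[s,0,c],[-c,0,s],[0,-1,0]])
def rel(pos,Rt=None,pr=True):
    s=env.read_state(); R0=R.from_quat(s['eef_rot'],scalar_first=True).as_matrix()
    sh=R0.T@(np.asarray(pos)-s['tcp_pos']); rv=R.from_matrix(R0.T@(R0 if Rt is None else Rt)).as_rotvec()
    rv=rv
    if pr: print('rel',sh.round(4).tolist(),rv.round(4).tolist(),'rows',round(max(np.linalg.norm(sh)/.0417,np.degrees(np.linalg.norm(rv))/7.16),1))
    return sh,rv
E
python3 - <<'E'
from h import *
s=env.read_state()
R0=R.from_quat(s['eef_rot'],scalar_first=True).as_matrix();T=eyes.camera_info('wrist')['cam_to_world']
print((R0.T@(T[:3,3]-s['tcp_pos'])).round(4), (R0.T@T[:3,:3]).round(3))
rel([0.42,-0.2,0.3],down(0))
E
```

```text
[-0.0764 -0.1425  0.0003] [[-0.001 -0.954 -0.3  ]
 [-0.001  0.3   -0.954]
 [ 1.    -0.001 -0.001]]
rel [-0.327, -0.0687, -0.2942] [-0.0001, -1.2239, 0.0] rows 10.7
```

Emit:
apply_moves:
  targets:
    - [-0.327, -0.0687, -0.2942, 0, -1.2239, 0, 1]
    - [-0.327, -0.0687, -0.2942, 0, -1.2239, 0, 1]
    - [-0.327, -0.0687, -0.2942, 0, -1.2239, 0, 1]
    - [-0.327, -0.0687, -0.2942, 0, -1.2239, 0, 1]
    - [-0.327, -0.0687, -0.2942, 0, -1.2239, 0, 1]
    - [-0.327, -0.0687, -0.2942, 0, -1.2239, 0, 1]
    - [-0.327, -0.0687, -0.2942, 0, -1.2239, 0, 1]
    - [-0.327, -0.0687, -0.2942, 0, -1.2239, 0, 1]
    - [-0.327, -0.0687, -0.2942, 0, -1.2239, 0, 1]
    - [-0.327, -0.0687, -0.2942, 0, -1.2239, 0, 1]
    - [-0.327, -0.0687, -0.2942, 0, -1.2239, 0, 1]
    - [-0.327, -0.0687, -0.2942, 0, -1.2239, 0, 1]

```text
time_s: 2.75
tcp_pos: [0.4232, -0.1939, 0.3016]
eef_rot: [0.503, -0.502, 0.497, -0.498]
ft_force: [1.0, 0.4, -0.1]
width: 1.0
```

```bash
cat >> h.py <<'E'
import json
def log():
    s=env.read_state(); open('log.jsonl','a').write(json.dumps([s['joints'].tolist(),s['tcp_pos'].tolist(),s['eef_rot'].tolist()])+'\n')
    print('t',s['time_s'],'j',s['joints'].round(3).tolist(),'p',s['tcp_pos'].round(4).tolist(),'w',round(s['width'],3),'F',s['ft_force'].round(1).tolist())
E
python3 - <<'E'
from h import *
log(); im=snap('wrist','w1')
rel([0.34,0.22,0.3],down(0))
E
```

```text
t 2.75 j [0.846, -0.032, -0.496, 1.726, -0.016, 1.441, 0.362] p [0.4232, -0.1939, 0.3016] w 1.0 F [1.0, 0.4, -0.1]
rel [-0.4174, 0.0004, -0.0792] [-0.0016, 0.0058, 0.0008] rows 10.2
```

View pics/w1.png

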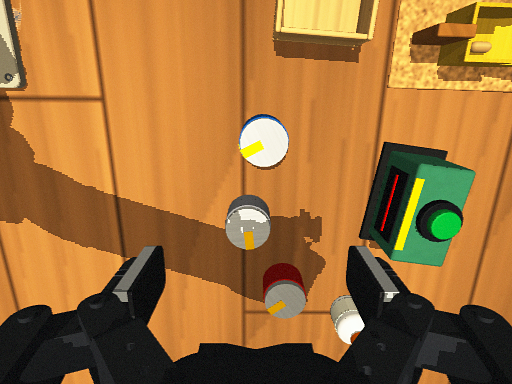

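Emit:
apply_moves:
  targets:
    - [-0.435, 0.04, -0.02, 0, 0, 0, 1]
    - [-0.435, 0.04, -0.02, 0, 0, 0, 1]
    - [-0.435, 0.04, -0.02, 0, 0, 0, 1]
    - [-0.435, 0.04, -0.02, 0, 0, 0, 1]
    - [-0.435, 0.04, -0.02, 0, 0, 0, 1]
    - [-0.435, 0.04, -0.02, 0, 0, 0, 1]
    - [-0.435, 0.04, -0.02, 0, 0, 0, 1]
    - [-0.435, 0.04, -0.02, 0, 0, 0, 1]
    - [-0.435, 0.04, -0.02, 0, 0, 0, 1]
    - [-0.435, 0.04, -0.02, 0, 0, 0, 1]
    - [-0.435, 0.04, -0.02, 0, 0, 0, 1]
    - [-0.435, 0.04, -0.02, 0, 0, 0, 1]

```text
time_s: 3.8
tcp_pos: [0.3989, 0.2389, 0.2598]
eef_rot: [0.502, -0.501, 0.499, -0.498]
ft_force: [1.1, 0.2, -0.3]
width: 1.002
```

```bash
python3 - <<'E'
from h import *
log(); im=snap('wrist','w2');i=eyes.camera_info('wrist'); print(i['cam_to_world'])
np.save('w2.npy',i['cam_to_world'])
E
```

```text
t 3.8 j [0.484, 0.018, -1.107, 1.775, 0.015, 1.357, -0.621] p [0.3989, 0.2389, 0.2598] w 1.002 F [1.1, 0.2, -0.3]
[[ 9.99990557e-01 -4.34369234e-03  1.35233003e-04  3.99583353e-01]
 [ 4.10410030e-03  9.54150595e-01  2.99298843e-01  3.12486000e-01]
 [-1.42909474e-03 -2.99295462e-01  9.54159412e-01  4.02299211e-01]
 [ 0.00000000e+00  0.00000000e+00  0.00000000e+00  1.00000000e+00]]
```

View pics/w2.png

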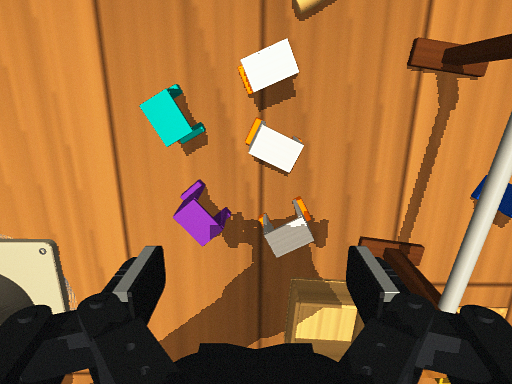

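```bash
cat >> h.py <<'E'
def rectz(im,mask,z,info,cam='wrist'):
    cs,_=cv2.findContours(mask.astype(np.uint8),cv2.RETR_EXTERNAL,cv2.CHAIN_APPROX_NONE)
    out=[]
    for c in cs:
        if cv2.contourArea(c)<150: continue
        P=np.array([onz(cam,p[0],z,info)[:2] for p in c],np.float32)
        (ctr,wh,a)=cv2.minAreaRect(P*1000)
        out.append((c.reshape(-1,2).mean(0).round(0).tolist(),np.round(ctr,1),np.round(wh,1),round(a,1)))
    return out
E
python3 - <<'E'
from h import *
im=cv2.imread('pics/w2.png'); i=eyes.camera_info('wrist')
hsv=cv2.cvtColor(im,cv2.COLOR_BGR2HSV)
m=(hsv[...,1]<40)&(hsv[...,2]>90); m[:, :230]=0; m[:,330:]=0; m[265:]=0
m=cv2.morphologyEx(m.astype(np.uint8),cv2.MORPH_OPEN,np.ones((3,3)))
cv2.imwrite('pics/m2.png',m*255)
for r in rectz(im,m,0.07,i): print(r)
for n in ['bar','clamp1','clamp1_crown','bin']:
    r=finder.landmark_of(n,'wrist')
    z={'bar':.14,'clamp1_crown':.065}.get(n,0)
    print(n,[(round(q['p'],2),np.round(q['at'],1).tolist(),onz('wrist',q['at'],z,i).round(3)[:2].tolist()) for q in r[:6]])
E
```

```text
([275.0, 148.0], array([420.3, 254.4]), array([33.8, 51.5]), 64.1)
([270.0, 65.0], array([413.2, 337. ]), array([49.2, 33.3]), 23.1)
bar []
clamp1 [(0.97, [178.7, 114.6], [0.303, 0.284]), (0.81, [205.3, 205.0], [0.331, 0.164]), (0.75, [265.9, 66.9], [0.412, 0.341]), (0.72, [271.8, 139.1], [0.42, 0.254]), (0.68, [282.6, 216.0], [0.437, 0.148]), (0.59, [497.0, 197.7], [0.728, 0.176])]
clamp1_crown [(0.6, [275.5, 150.4], [0.421, 0.251])]
bin [(0.78, [322.6, 310.7], [0.504, -0.008])]
```

View pics/m2.png

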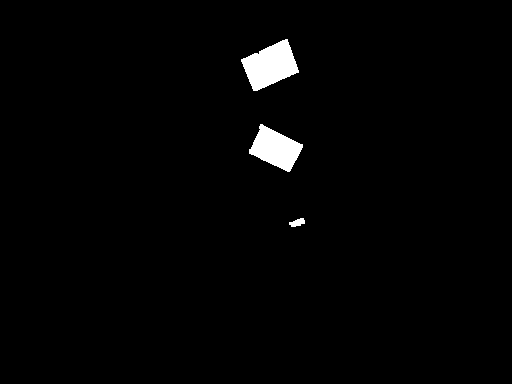

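```bash
python3 - <<'E'
from h import *
im=cv2.imread('pics/w2.png')
cv2.imwrite('pics/z2.png',cv2.resize(im[180:270,230:340],None,fx=7,fy=6.5,interpolation=cv2.INTER_NEAREST))
t=cv2.imread('pics/top0.png'); cv2.imwrite('pics/z2t.png',cv2.resize(t[130:200,110:240],None,fx=6,fy=6,interpolation=cv2.INTER_CUBIC))
E
```

```text
(no output)
```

View pics/z2.png

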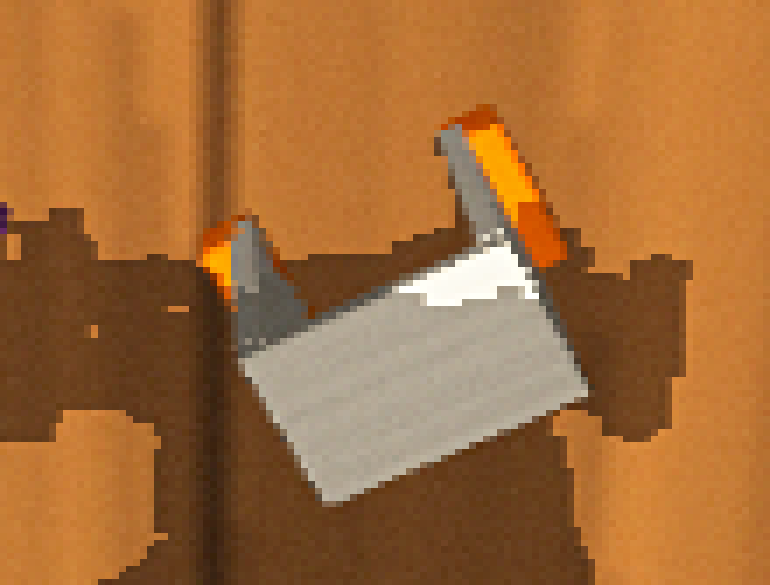

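View pics/z2t.png

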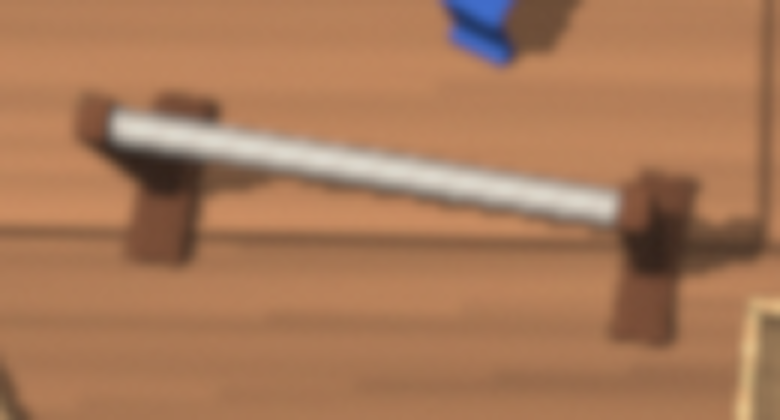

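```bash
python3 - <<'E'
from h import *
i=eyes.camera_info('wrist')
P=np.array([onz('wrist',(230+a/7,180+b/6.5),.07,i)[:2] for a,b in [(241,358),(510,240),(588,395),(330,503)]],np.float32)*1000
print(P, cv2.minAreaRect(P))
a=onz('top',(127.5,151.2),.145);b=onz('top',(213.3,164.2),.145);print(a,b,(a+b)/2,np.linalg.norm(a-b),np.degrees(np.arctan2(*(a-b)[[1,0]])))
rel([.413,.337,.12],down(np.radians(23.1)))
E
```

```text
[[411.1929  148.96706]
 [455.06873 171.76341]
 [469.4898  141.52176]
 [426.60678 119.611  ]] ((440.84979248046875, 145.50857543945312), (49.44453430175781, 33.48450469970703), 27.454822540283203)
[0.62110729 0.35135967 0.145     ] [0.58946306 0.10894366 0.145     ] [0.60528517 0.23015167 0.145     ] 0.24447265327148884 82.56283902260606
rel [-0.1038, 0.1398, 0.012] [0.0001, -0.4061, 0.0008] rows 4.2
```

Emit:
apply_moves:
  targets:
    - [-0.098, 0.14, 0.014, 0, -0.403, 0, 1]
    - [-0.098, 0.14, 0.014, 0, -0.403, 0, 1]
    - [-0.098, 0.14, 0.014, 0, -0.403, 0, 1]
    - [-0.098, 0.14, 0.014, 0, -0.403, 0, 1]
    - [-0.098, 0.14, 0.014, 0, -0.403, 0, 1]
    - [-0.098, 0.14, 0.014, 0, -0.403, 0, 1]
    - [-0.098, 0.14, 0.014, 0, -0.403, 0, 1]

```text
time_s: 4.63
tcp_pos: [0.4147, 0.3321, 0.1206]
eef_rot: [-0.589, 0.59, -0.39, 0.39]
ft_force: [0.3, -0.4, 1.0]
width: 0.999
```

```bash
python3 - <<'E'
from h import *
log(); im=snap('wrist','w3')
rel([.413,.337,.037],down(np.radians(23.1)))
E
```

```text
t 4.6333 j [0.152, 0.433, -1.094, 1.8, 0.418, 1.166, -0.673] p [0.4147, 0.3321, 0.1206] w 0.999 F [0.3, -0.4, 1.0]
rel [-0.0055, 0.0844, -0.0003] [-0.0018, -0.0027, 0.001] rows 2.0
```

View pics/w3.png

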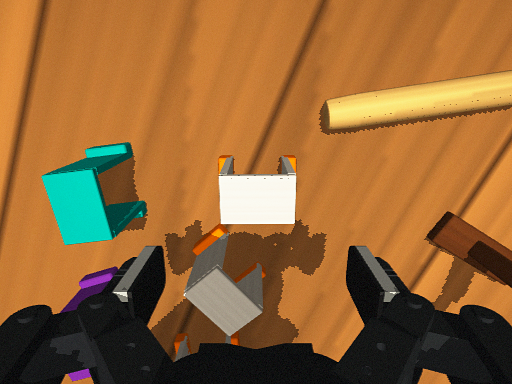

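Emit:
apply_moves:
  targets:
    - [-0.005, 0.084, 0, 0, 0, 0, 1]
    - [-0.005, 0.084, 0, 0, 0, 0, 1]
    - [-0.005, 0.084, 0, 0, 0, 0, 1]
    - [-0.005, 0.084, 0, 0, 0, 0, 1]
    - [-0.005, 0.084, 0, 0, 0, 0, 0]
    - [-0.005, 0.084, 0, 0, 0, 0, 0]
    - [-0.005, 0.084, 0, 0, 0, 0, 0]
    - [-0.005, 0.084, 0, 0, 0, 0, 0]
    - [-0.005, 0.084, 0, 0, 0, 0, 0]
    - [-0.005, 0.084, 0, 0, 0, 0, 0]
    - [-0.005, 0.064, 0, 0, 0, 0, 0]
    - [-0.005, 0.034, 0, 0, 0, 0, 0]

```text
time_s: 5.68
tcp_pos: [0.4113, 0.3365, 0.0857]
eef_rot: [-0.589, 0.591, -0.39, 0.39]
ft_force: [0.7, 1.3, -1.3]
width: 0.576
```

```bash
python3 - <<'E'
from h import *
log()
rel([.614,.2995,.26],down(np.radians(-7.4)))
rel([.53,.31,.26],down(np.radians(-7.4)))
E
```

```text
t 5.6833 j [0.109, 0.48, -1.061, 1.829, 0.465, 1.113, -0.716] p [0.4113, 0.3365, 0.0857] w 0.576 F [0.7, 1.3, -1.3]
rel [0.1137, -0.1747, 0.1715] [0.0026, 0.532, 0.0015] rows 6.5
rel [0.0711, -0.1745, 0.0983] [0.0026, 0.532, 0.0015] rows 5.1
```

Emit:
apply_moves:
  targets:
    - [0.0, -0.1, 0.0, 0, 0.2, 0, 0]
    - [0.0, -0.1, 0.0, 0, 0.2, 0, 0]
    - [0.0, -0.1, 0.0, 0, 0.2, 0, 0]
    - [0.071, -0.1745, 0.098, 0.003, 0.532, 0.001, 0]
    - [0.071, -0.1745, 0.098, 0.003, 0.532, 0.001, 0]
    - [0.071, -0.1745, 0.098, 0.003, 0.532, 0.001, 0]
    - [0.071, -0.1745, 0.098, 0.003, 0.532, 0.001, 0]
    - [0.071, -0.1745, 0.098, 0.003, 0.532, 0.001, 0]
    - [0.071, -0.1745, 0.098, 0.003, 0.532, 0.001, 0]

```text
time_s: 6.43
tcp_pos: [0.5305, 0.3107, 0.2615]
eef_rot: [-0.468, 0.465, -0.531, 0.532]
ft_force: [-0.1, 0.5, -2.0]
width: 0.576
```

```bash
python3 - <<'E'
from h import *
log(); im=snap('wrist','w4');np.save('w4.npy',eyes.camera_info('wrist')['cam_to_world'])
rel([.614,.2995,.26],down(np.radians(-7.4)))
E
```

```text
t 6.4333 j [0.103, 0.45, -0.966, 1.41, 0.369, 1.466, -0.982] p [0.5305, 0.3107, 0.2615] w 0.576 F [-0.1, 0.5, -2.0]
rel [0.0008, 0.0011, 0.0854] [-0.0024, 0.001, -0.0023] rows 2.0
```

View pics/w4.png

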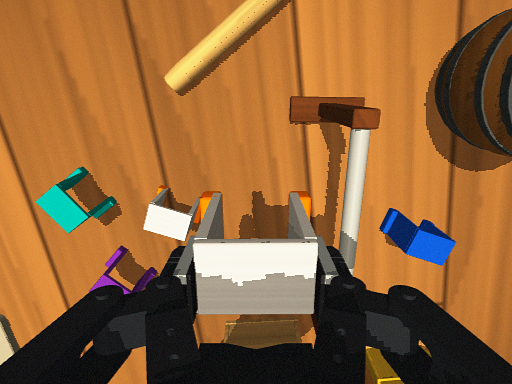

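```bash
python3 - <<'E'
from h import *
im=cv2.imread('pics/w4.png'); i=eyes.camera_info('wrist')
hsv=cv2.cvtColor(im,cv2.COLOR_BGR2HSV)
pts=[]
for y in range(133,235,6):
    r=im[y,320:400].astype(int); s=hsv[y,320:400,1]; x=np.where((s<60)&(hsv[y,320:400,2]>110))[0]
    if len(x): 
        a,b=320+x.min(),320+x.max(); A=onz('wrist',(a-.5,y),.14,i);B=onz('wrist',(b+.5,y),.14,i); pts.append((A+B)/2); print(y,a,b,((A+B)/2).round(4)[:2],np.linalg.norm(A-B).round(4))
p=np.array(pts)[:,:2]; v=cv2.fitLine(p.astype(np.float32),cv2.DIST_HUBER,0,.001,.001).ravel(); print(v,np.degrees(np.arctan2(v[1],v[0])))
print('x at y=.23,.3:',[v[2]+(yy-v[3])*v[0]/v[1] for yy in (.23,.3)])
E
```

```text
133 351 369 [0.622  0.3427] 0.0159
139 351 368 [0.6215 0.3378] 0.0152
145 350 368 [0.6209 0.3327] 0.0161
151 349 367 [0.6199 0.3277] 0.0162
157 349 366 [0.6194 0.3225] 0.0154
163 348 365 [0.6183 0.3174] 0.0155
169 348 365 [0.6182 0.3121] 0.0156
175 347 364 [0.6171 0.3068] 0.0157
181 346 363 [0.6161 0.3014] 0.0158
187 346 363 [0.6159 0.2959] 0.0159
193 345 362 [0.6149 0.2905] 0.016
199 344 361 [0.6138 0.2849] 0.0161
205 344 360 [0.6131 0.2793] 0.0153
211 343 360 [0.6125 0.2735] 0.0163
217 343 359 [0.6118 0.2677] 0.0155
223 342 358 [0.6107 0.2619] 0.0156
229 341 358 [0.61  0.256] 0.0166
[0.13847315 0.99036616 0.6171087  0.3065978 ] 82.04049
x at y=.23,.3: [np.float32(0.60639876), np.float32(0.6161862)]
```

```bash
python3 - <<'E'
from h import *
rel([.6162,.30,.26],down(np.radians(-8)))
rel([.6162,.30,.122],down(np.radians(-8)))
E
```

```text
rel [0.0, 0.0011, 0.0876] [-0.0024, 0.0115, -0.0023] rows 2.1
rel [0.0003, 0.1391, 0.0872] [-0.0024, 0.0115, -0.0023] rows 3.9
```

Emit:
apply_moves:
  targets:
    - [0.0, 0.0, 0.0875, -0.002, 0.011, -0.002, 0]
    - [0.0, 0.0, 0.0875, -0.002, 0.011, -0.002, 0]
    - [0.0, 0.0, 0.0875, -0.002, 0.011, -0.002, 0]
    - [0.0, 0.03, 0.0875, -0.002, 0.011, -0.002, 0]
    - [0.0, 0.07, 0.0875, -0.002, 0.011, -0.002, 0]
    - [0.0, 0.1, 0.0875, -0.002, 0.011, -0.002, 0]
    - [0.0, 0.11, 0.0875, -0.002, 0.011, -0.002, 0]

```text
time_s: 7.07
tcp_pos: [0.6141, 0.2987, 0.1455]
eef_rot: [0.462, -0.467, 0.534, -0.533]
ft_force: [-0.3, -1.0, -2.3]
width: 0.576
```

```bash
python3 - <<'E'
from h import *
log(); im=snap('wrist','w5'); snap('scene','s5')
rel([.6162,.30,.122],down(np.radians(-8)))
E
```

```text
t 7.0667 j [0.046, 0.672, -0.868, 1.352, 0.507, 1.352, -0.961] p [0.6141, 0.2987, 0.1455] w 0.576 F [-0.3, -1.0, -2.3]
rel [-0.0008, 0.0271, 0.0006] [0.0025, 0.0009, 0.0022] rows 0.7
```

View pics/w5.png

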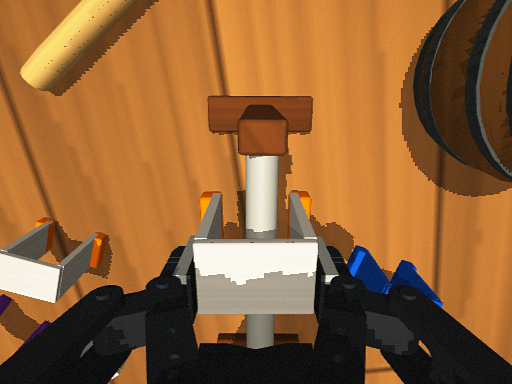

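View pics/s5.png

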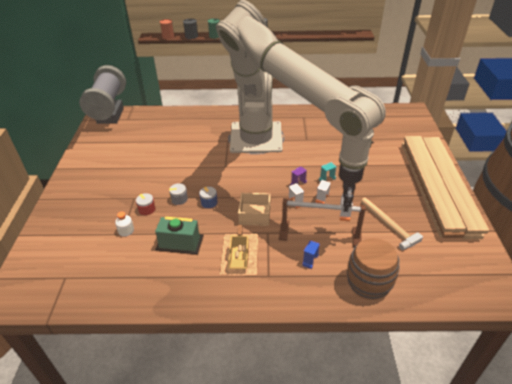

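Emit:
apply_moves:
  targets:
    - [0.0, 0.012, 0.002, 0, 0, 0, 0]
    - [0.0, 0.025, 0.002, 0, 0, 0, 0]
    - [0.0, 0.026, 0.002, 0, 0, 0, 0]
    - [0.0, 0.026, 0.002, 0, 0, 0, 1]
    - [0.0, 0.026, 0.002, 0, 0, 0, 1]
    - [0.0, 0.026, 0.002, 0, 0, 0, 1]
    - [0.0, 0.026, 0.002, 0, 0, 0, 1]
    - [0.0, 0.0, 0.002, 0, 0, 0, 1]
    - [0.0, -0.04, 0.002, 0, 0, 0, 1]
    - [0.0, -0.08, 0.002, 0, 0, 0, 1]
    - [0.0, -0.11, 0.002, 0, 0, 0, 1]
    - [0.0, -0.11, 0.002, 0, 0, 0, 1]

```text
time_s: 8.17
tcp_pos: [0.6204, 0.3013, 0.269]
eef_rot: [-0.467, 0.46, -0.533, 0.535]
ft_force: [1.9, -0.2, 1.2]
width: 1.0
```

```bash
python3 - <<'E'
from h import *
log(); im=snap('wrist','w6')
rel([.42,.254,.14],down(np.radians(-25.9)))
E
```

```text
t 8.1667 j [0.029, 0.602, -0.898, 1.178, 0.462, 1.55, -0.919] p [0.6204, 0.3013, 0.269] w 1.0 F [1.9, -0.2, 1.2]
rel [0.0747, 0.124, -0.1922] [-0.0053, 0.312, -0.0048] rows 5.8
```

View pics/w6.png

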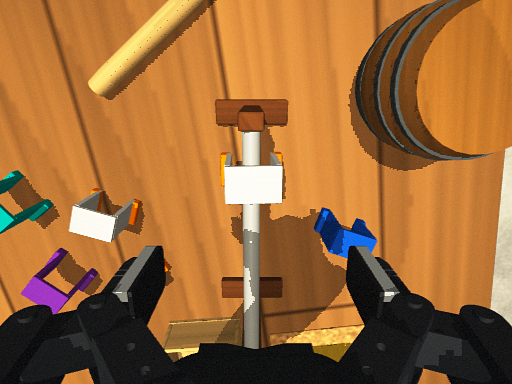

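Emit:
apply_moves:
  targets:
    - [0.075, 0.125, -0.192, -0.005, 0.312, -0.005, 1]
    - [0.075, 0.125, -0.192, -0.005, 0.312, -0.005, 1]
    - [0.075, 0.125, -0.192, -0.005, 0.312, -0.005, 1]
    - [0.075, 0.125, -0.192, -0.005, 0.312, -0.005, 1]
    - [0.075, 0.125, -0.192, -0.005, 0.312, -0.005, 1]
    - [0.075, 0.125, -0.192, -0.005, 0.312, -0.005, 1]
    - [0.075, 0.125, -0.192, -0.005, 0.312, -0.005, 1]
    - [0.075, 0.125, -0.192, -0.005, 0.312, -0.005, 1]

```text
time_s: 8.88
tcp_pos: [0.417, 0.2506, 0.1345]
eef_rot: [-0.372, 0.379, -0.599, 0.6]
ft_force: [0.9, 0.4, 0.5]
width: 0.999
```

```bash
python3 - <<'E'
from h import *
log(); im=snap('wrist','w7')
rel([.42,.254,.037],down(np.radians(-25.9)))
E
```

```text
t 8.8833 j [0.26, 0.242, -0.983, 1.891, 0.223, 1.134, -1.258] p [0.417, 0.2506, 0.1345] w 0.999 F [0.9, 0.4, 0.5]
rel [-0.0035, 0.0986, 0.0003] [0.0026, -0.0003, 0.0062] rows 2.4
```

View pics/w7.png

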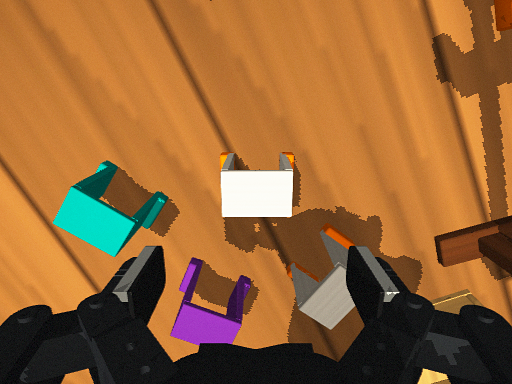

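Emit:
apply_moves:
  targets:
    - [-0.0035, 0.098, 0, 0.002, 0, 0.006, 1]
    - [-0.0035, 0.098, 0, 0.002, 0, 0.006, 1]
    - [-0.0035, 0.098, 0, 0.002, 0, 0.006, 1]
    - [-0.0035, 0.098, 0, 0.002, 0, 0.006, 1]
    - [-0.0035, 0.098, 0, 0.002, 0, 0.006, 0]
    - [-0.0035, 0.098, 0, 0.002, 0, 0.006, 0]
    - [-0.0035, 0.098, 0, 0.002, 0, 0.006, 0]
    - [-0.0035, 0.098, 0, 0.002, 0, 0.006, 0]
    - [-0.0035, 0.098, 0, 0.002, 0, 0.006, 0]
    - [-0.0035, 0.098, 0, 0.002, 0, 0.006, 0]
    - [-0.0035, 0.058, 0, 0.002, 0, 0.006, 0]
    - [-0.0035, 0.018, 0, 0.002, 0, 0.006, 0]

```text
time_s: 9.93
tcp_pos: [0.4188, 0.2545, 0.1181]
eef_rot: [0.374, -0.377, 0.6, -0.598]
ft_force: [2.5, 0.2, -1.1]
width: 0.578
```

```bash
python3 - <<'E'
from h import *
log()
rel([.50,.235,.25],down(np.radians(-8)))
rel([.6064,.23,.25],down(np.radians(-8)))
E
```

```text
t 9.9333 j [0.248, 0.273, -0.981, 1.904, 0.251, 1.1, -1.284] p [0.4188, 0.2545, 0.1181] w 0.578 F [2.5, 0.2, -1.1]
rel [-0.0176, -0.1322, 0.081] [0.0043, -0.312, 0.001] rows 3.7
rel [-0.0596, -0.1327, 0.1789] [0.0043, -0.312, 0.001] rows 5.5
```

Emit:
apply_moves:
  targets:
    - [-0.018, -0.1322, 0.081, 0.004, -0.312, 0.001, 0]
    - [-0.018, -0.1322, 0.081, 0.004, -0.312, 0.001, 0]
    - [-0.018, -0.1322, 0.081, 0.004, -0.312, 0.001, 0]
    - [-0.018, -0.1322, 0.081, 0.004, -0.312, 0.001, 0]
    - [-0.0596, -0.1327, 0.179, 0.004, -0.312, 0.001, 0]
    - [-0.0596, -0.1327, 0.179, 0.004, -0.312, 0.001, 0]
    - [-0.0596, -0.1327, 0.179, 0.004, -0.312, 0.001, 0]
    - [-0.0596, -0.11, 0.179, 0.004, -0.312, 0.001, 0]
    - [-0.0596, -0.07, 0.179, 0.004, -0.312, 0.001, 0]
    - [-0.0596, -0.04, 0.179, 0.004, -0.312, 0.001, 0]
    - [-0.0596, -0.032, 0.179, 0.004, -0.312, 0.001, 0]

```text
time_s: 10.85
tcp_pos: [0.6054, 0.2287, 0.1451]
eef_rot: [0.463, -0.465, 0.534, -0.534]
ft_force: [-0.3, -1.2, -3.1]
width: 0.577
```

```bash
python3 - <<'E'
from h import *
log(); im=snap('wrist','w8')
rel([.6064,.23,.122],down(np.radians(-8)))
E
```

```text
t 10.85 j [0.194, 0.599, -0.891, 1.465, 0.472, 1.305, -0.877] p [0.6054, 0.2287, 0.1451] w 0.577 F [-0.3, -1.2, -3.1]
rel [-0.0012, 0.0241, 0.0006] [0.0015, -0.0008, 0.0017] rows 0.6
```

View pics/w8.png

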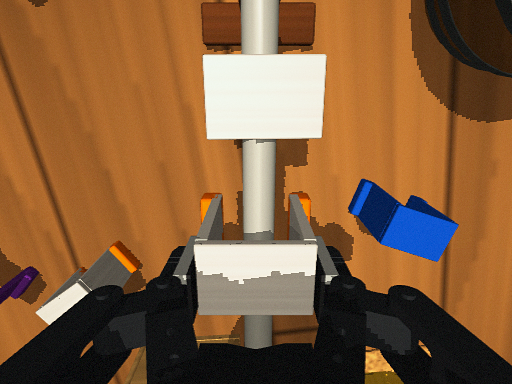

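Good alignment; lower, release, rise.

Emit:
apply_moves:
  targets:
    - [0.0, 0.012, 0.001, 0, 0, 0, 0]
    - [0.0, 0.025, 0.001, 0, 0, 0, 0]
    - [0.0, 0.026, 0.001, 0, 0, 0, 0]
    - [0.0, 0.026, 0.001, 0, 0, 0, 1]
    - [0.0, 0.026, 0.001, 0, 0, 0, 1]
    - [0.0, 0.026, 0.001, 0, 0, 0, 1]
    - [0.0, 0.026, 0.001, 0, 0, 0, 1]
    - [0.0, 0.0, 0.001, 0, 0, 0, 1]
    - [0.0, -0.04, 0.001, 0, 0, 0, 1]
    - [0.0, -0.08, 0.001, 0, 0, 0, 1]
    - [0.0, -0.11, 0.001, 0, 0, 0, 1]
    - [0.0, -0.11, 0.001, 0, 0, 0, 1]

```text
time_s: 11.9
tcp_pos: [0.6094, 0.232, 0.2672]
eef_rot: [-0.468, 0.46, -0.532, 0.535]
ft_force: [0.8, 1.2, 1.4]
width: 0.999
```

```bash
python3 - <<'E'
from h import *
log(); im=snap('wrist','w9')
rel([.441,.1455,.14],down(np.radians(27.5)))
E
```

```text
t 11.9 j [0.193, 0.521, -0.929, 1.302, 0.415, 1.502, -0.832] p [0.6094, 0.232, 0.2672] w 0.999 F [0.8, 1.2, 1.4]
rel [0.109, 0.122, -0.1552] [-0.0095, -0.62, -0.0016] rows 5.4
```

View pics/w9.png

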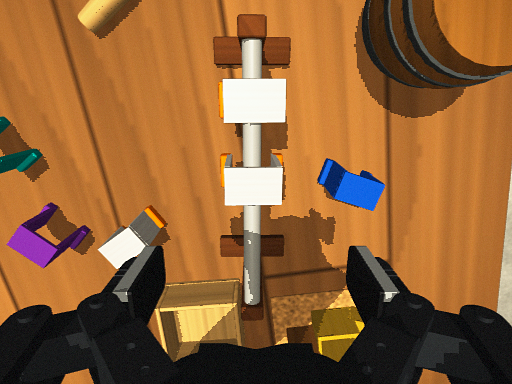

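Emit:
apply_moves:
  targets:
    - [0.109, 0.122, -0.155, -0.009, -0.62, -0.002, 1]
    - [0.109, 0.122, -0.155, -0.009, -0.62, -0.002, 1]
    - [0.109, 0.122, -0.155, -0.009, -0.62, -0.002, 1]
    - [0.109, 0.122, -0.155, -0.009, -0.62, -0.002, 1]
    - [0.109, 0.122, -0.155, -0.009, -0.62, -0.002, 1]
    - [0.109, 0.122, -0.155, -0.009, -0.62, -0.002, 1]
    - [0.109, 0.122, -0.155, -0.009, -0.62, -0.002, 1]
    - [0.109, 0.122, -0.155, -0.009, -0.62, -0.002, 1]

```text
time_s: 12.62
tcp_pos: [0.4389, 0.1428, 0.1363]
eef_rot: [-0.602, 0.607, -0.368, 0.366]
ft_force: [0.3, 0.6, -0.1]
width: 0.996
```

```bash
python3 - <<'E'
from h import *
log(); im=snap('wrist','w10')
rel([.441,.1455,.037],down(np.radians(27.5)))
E
```

```text
t 12.6167 j [0.695, 0.223, -1.191, 1.944, 0.23, 1.132, -0.11] p [0.4389, 0.1428, 0.1363] w 0.996 F [0.3, 0.6, -0.1]
rel [-0.0012, 0.1001, 0.0024] [0.0056, -0.0012, 0.0006] rows 2.4
```

View pics/w10.png

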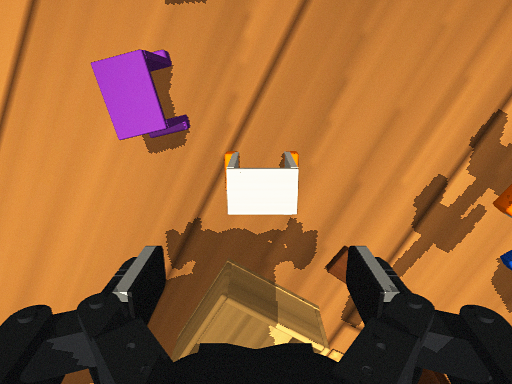

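Emit:
apply_moves:
  targets:
    - [-0.001, 0.1, 0.002, 0.005, 0, 0, 1]
    - [-0.001, 0.1, 0.002, 0.005, 0, 0, 1]
    - [-0.001, 0.1, 0.002, 0.005, 0, 0, 1]
    - [-0.001, 0.1, 0.002, 0.005, 0, 0, 1]
    - [-0.001, 0.1, 0.002, 0.005, 0, 0, 0]
    - [-0.001, 0.1, 0.002, 0.005, 0, 0, 0]
    - [-0.001, 0.1, 0.002, 0.005, 0, 0, 0]
    - [-0.001, 0.1, 0.002, 0.005, 0, 0, 0]
    - [-0.001, 0.1, 0.002, 0.005, 0, 0, 0]
    - [-0.001, 0.1, 0.002, 0.005, 0, 0, 0]
    - [-0.001, 0.06, 0.002, 0.005, 0, 0, 0]
    - [-0.001, 0.02, 0.002, 0.005, 0, 0, 0]

```text
time_s: 13.67
tcp_pos: [0.4395, 0.1459, 0.1176]
eef_rot: [-0.604, 0.605, -0.368, 0.365]
ft_force: [1.5, -0.4, -0.3]
width: 0.576
```

```bash
python3 - <<'E'
from h import *
log()
rel([.50,.155,.25],down(np.radians(-8)))
rel([.5966,.16,.25],down(np.radians(-8)))
E
```

```text
t 13.6667 j [0.67, 0.261, -1.182, 1.963, 0.27, 1.096, -0.145] p [0.4395, 0.1459, 0.1176] w 0.576 F [1.5, -0.4, -0.3]
rel [0.0196, -0.1326, 0.0574] [0.004, 0.6204, -0.0007] rows 5.0
rel [0.0599, -0.133, 0.1454] [0.004, 0.6204, -0.0007] rows 5.0
```

Emit:
apply_moves:
  targets:
    - [0.0196, -0.1326, 0.0574, 0.004, 0.6204, -0.001, 0]
    - [0.0196, -0.1326, 0.0574, 0.004, 0.6204, -0.001, 0]
    - [0.0196, -0.1326, 0.0574, 0.004, 0.6204, -0.001, 0]
    - [0.0196, -0.1326, 0.0574, 0.004, 0.6204, -0.001, 0]
    - [0.06, -0.133, 0.1454, 0.004, 0.6204, -0.001, 0]
    - [0.06, -0.133, 0.1454, 0.004, 0.6204, -0.001, 0]
    - [0.06, -0.133, 0.1454, 0.004, 0.6204, -0.001, 0]
    - [0.06, -0.11, 0.1454, 0.004, 0.6204, -0.001, 0]
    - [0.06, -0.07, 0.1454, 0.004, 0.6204, -0.001, 0]
    - [0.06, -0.04, 0.1454, 0.004, 0.6204, -0.001, 0]
    - [0.06, -0.032, 0.1454, 0.004, 0.6204, -0.001, 0]

```text
time_s: 14.58
tcp_pos: [0.5956, 0.1583, 0.145]
eef_rot: [-0.463, 0.465, -0.534, 0.534]
ft_force: [-0.8, -1.0, -1.5]
width: 0.574
```

```bash
python3 - <<'E'
from h import *
log(); im=snap('wrist','w11')
rel([.5966,.16,.122],down(np.radians(-8)))
E
```

```text
t 14.5833 j [0.368, 0.552, -0.95, 1.553, 0.462, 1.279, -0.789] p [0.5956, 0.1583, 0.145] w 0.574 F [-0.8, -1.0, -1.5]
rel [-0.0017, 0.0239, 0.0005] [0.001, -0.0014, 0.0022] rows 0.6
```

View pics/w11.png

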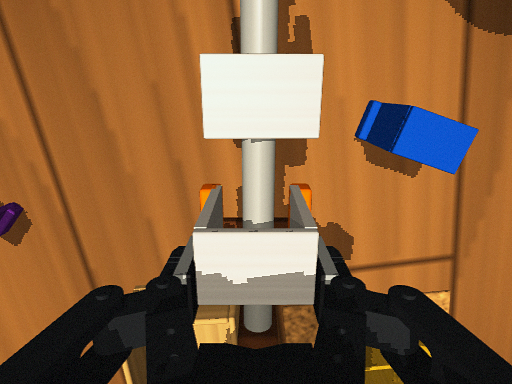

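Emit:
apply_moves:
  targets:
    - [0.0, 0.012, 0.001, 0, 0, 0, 0]
    - [0.0, 0.025, 0.001, 0, 0, 0, 0]
    - [0.0, 0.026, 0.001, 0, 0, 0, 0]
    - [0.0, 0.026, 0.001, 0, 0, 0, 1]
    - [0.0, 0.026, 0.001, 0, 0, 0, 1]
    - [0.0, 0.026, 0.001, 0, 0, 0, 1]
    - [0.0, 0.026, 0.001, 0, 0, 0, 1]
    - [0.0, 0.0, 0.001, 0, 0, 0, 1]
    - [0.0, -0.04, 0.001, 0, 0, 0, 1]
    - [0.0, -0.08, 0.001, 0, 0, 0, 1]
    - [0.0, -0.12, 0.001, 0, 0, 0, 1]
    - [0.0, -0.16, 0.001, 0, 0, 0, 1]

```text
time_s: 15.63
tcp_pos: [0.5975, 0.1597, 0.3113]
eef_rot: [-0.465, 0.463, -0.533, 0.535]
ft_force: [0.7, -0.3, -0.4]
width: 1.0
```

```bash
python3 - <<'E'
from h import *
log(); im=snap('wrist','w12')
rel([.60,-.02,.30],down(np.radians(0)))
E
```

```text
t 15.6333 j [0.369, 0.451, -1.001, 1.313, 0.379, 1.57, -0.722] p [0.5975, 0.1597, 0.3113] w 1.0 F [0.7, -0.3, -0.4]
rel [0.1792, 0.0193, 0.0259] [-0.0126, -0.1406, -0.0031] rows 4.4
```

View pics/w12.png

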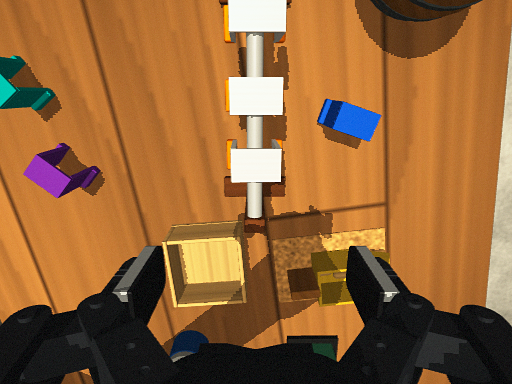

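```bash
cat > fit.py <<'E'
import numpy as np, json, itertools
from scipy.spatial.transform import Rotation as R
from scipy.optimize import least_squares
D=[json.loads(l) for l in open('log.jsonl')]
Q=np.array([d[0] for d in D]);P=np.array([d[1] for d in D]);O=R.from_quat([d[2] for d in D],scalar_first=True)
print(len(D))
res=[]
for ax in ['zyzyzyz','zyzyzyx']:
  for s in itertools.product([1,-1],repeat=7):
    if s[1]<0: continue
    for by in (0,np.pi/2,np.pi,-np.pi/2):
      E=R.identity(len(Q))*R.from_euler('z',by)
      for k in range(7): E=E*R.from_euler(ax[k],s[k]*Q[:,k])
      M=(E.inv()*O).mean(); e=(O.inv()*E*M).magnitude().max(); res.append((e,ax,s,by,M.as_matrix().round(2).tolist()))
res.sort(key=lambda r:r[0])
for r in res[:6]: print(r)
E
python3 fit.py
```

```text
15
(np.float64(7.426885862005047e-16), 'zyzyzyz', (-1, 1, -1, 1, -1, 1, -1), 0, [[0.0, -0.0, -1.0], [-1.0, -0.0, -0.0], [-0.0, 1.0, -0.0]])
(np.float64(0.018243487008594773), 'zyzyzyz', (-1, 1, -1, 1, -1, 1, -1), -1.5707963267948966, [[-1.0, -0.0, -0.0], [-0.0, 0.0, 1.0], [-0.0, 1.0, -0.0]])
(np.float64(0.018243487008595446), 'zyzyzyz', (-1, 1, -1, 1, -1, 1, -1), 1.5707963267948966, [[1.0, 0.0, -0.0], [-0.0, 0.0, -1.0], [-0.0, 1.0, 0.0]])
(np.float64(0.0258004548699588), 'zyzyzyz', (-1, 1, -1, 1, -1, 1, -1), 3.141592653589793, [[0.0, -0.0, 1.0], [1.0, 0.0, 0.0], [-0.0, 1.0, 0.0]])
(np.float64(0.47457463564318725), 'zyzyzyz', (-1, 1, -1, -1, 1, -1, -1), 1.5707963267948966, [[0.97, -0.26, -0.03], [0.05, 0.3, -0.95], [0.26, 0.92, 0.3]])
(np.float64(0.4765996448296152), 'zyzyzyz', (-1, 1, -1, -1, 1, -1, -1), -1.5707963267948966, [[-0.96, -0.26, 0.03], [-0.05, 0.3, 0.95], [-0.26, 0.92, -0.3]])
```

```bash
cat > kin.py <<'E'
import numpy as np, json
from scipy.spatial.transform import Rotation as R
from scipy.optimize import least_squares
S=[-1,1,-1,1,-1,1,-1]; AX='zyzyzyz'
M=np.array([[0,0,-1],[-1,0,0],[0,1,0]],float)
LO=np.array([-2.6,-.5,-1.47,.16,-1.27,.06,-2.6]);HI=np.array([2.6,2.12,1.34,2.42,4.41,2.06,2.6])
def rots(q):
    E=np.eye(3);L=[E]
    for k in range(7):
        E=E@R.from_euler(AX[k],S[k]*q[k]).as_matrix(); L.append(E)
    return L
D=[json.loads(l) for l in open('log.jsonl')]
A=[];b=[]
for q,p,_ in D:
    A.append(np.hstack(rots(q))); b.append(p)
A=np.vstack(A);b=np.hstack(b)
t,rs,rk,sv=np.linalg.lstsq(A,b,rcond=1e-4)
def fk(q):
    L=rots(q); return np.hstack(L)@t, L[7]@M
def ik(pos,Rt,q0,w=.02):
    def f(q):
        p,r=fk(q); return np.r_[(p-pos)*20,R.from_matrix(r.T@Rt).as_rotvec()*5,w*(q-q0)]
    s=least_squares(f,np.clip(q0,LO+.02,HI-.02),bounds=(LO+.01,HI-.01))
    p,r=fk(s.x); return s.x,np.linalg.norm(p-pos),R.from_matrix(r.T@Rt).magnitude()
if __name__=='__main__':
    print(rk,t.reshape(8,3).round(4),abs(A@t-b).max())
E
python3 kin.py
```

```text
17 [[-0.000e+00  0.000e+00  1.291e-01]
 [ 0.000e+00 -1.090e-02  1.291e-01]
 [ 0.000e+00 -1.090e-02  2.243e-01]
 [ 0.000e+00 -1.180e-02  2.243e-01]
 [-0.000e+00 -1.180e-02  2.450e-01]
 [ 0.000e+00 -2.000e-04  2.450e-01]
 [-0.000e+00 -2.000e-04  1.715e-01]
 [-0.000e+00  0.000e+00  1.715e-01]] 7.771561172376096e-16
```

```bash
cat > pour.py <<'E'
from kin import *
import sys
def pose(lip,phi,th,sg):
    p=np.array([np.cos(phi),np.sin(phi),0]);k=np.array([0,0,1.])
    x=np.cos(th)*p+np.sin(th)*k; z=np.cos(th)*k-np.sin(th)*p; y=np.cross(z,x)
    tcp=lip+.137*x+.026*z-.019*z
    zt=sg*y; yt=-z; xt=np.cross(yt,zt)
    return tcp,np.c_[xt,yt,zt]
if __name__=='__main__':
    q=np.array(json.loads(open('log.jsonl').readlines()[-1])[0])
    bin_=np.array([.502,.0,0])
    for sg in (1,-1):
      for deg in range(0,360,20):
        phi=np.radians(deg); best=None
        for q0 in (q, np.array([0,.3,0,1.6,0,1.2,0]), np.array([0,.3,0,1.6,1.57,1.2,0]),np.array([.3,.5,-.5,1.6,-1,1.2,0]),np.array([.3,.5,.5,1.6,3,1.2,0])):
            tot=0;qq=q0.copy();mx=0;ok=True
            for th in np.radians([80,60,40,20,0]):
                lip=bin_+np.array([0,0,.085 if th>.6 else .12])
                qn,e1,e2=ik(*pose(lip,phi,th,sg),qq,.01 if th>1.3 else .01)
                if e1>.002 or e2>.02: ok=False;break
                if th<1.3: mx=max(mx,abs(qn-qq).max())
                qq=qn
            if ok and (best is None or mx<best[0]): best=(mx,qq.round(2))
        print(sg,deg,best)
E
python3 pour.py
```

```text
1 0 None
1 20 None
1 40 None
1 60 None
1 80 None
1 100 None
1 120 None
1 140 None
1 160 None
1 180 None
1 200 None
1 220 None
1 240 (np.float64(0.31563683379037993), array([-0.34,  0.02,  0.52,  2.06, -0.01,  1.07, -0.34]))
1 260 (np.float64(0.39408986989140754), array([ 0.28,  0.15, -0.11,  1.92,  0.02,  1.08, -0.01]))
1 280 (np.float64(0.4114903428213226), array([ 0.83,  0.34, -0.78,  1.77,  0.26,  1.14,  0.15]))
1 300 (np.float64(0.4652495293840304), array([ 0.8 ,  0.45, -0.84,  1.67,  0.36,  1.18,  0.4 ]))
1 320 (np.float64(0.5823386297165085), array([ 0.39,  0.41, -0.41,  1.6 ,  0.18,  1.16,  0.82]))
1 340 None
-1 0 None
-1 20 None
-1 40 None
-1 60 (np.float64(0.5239543236719166), array([ 0.43,  0.47, -0.91,  1.67,  0.4 ,  1.2 , -1.09]))
-1 80 (np.float64(0.43570771085168036), array([ 0.57,  0.46, -1.11,  1.76,  0.45,  1.2 , -0.84]))
-1 100 (np.float64(0.33848220766492254), array([ 0.74,  0.43, -1.29,  1.87,  0.45,  1.18, -0.54]))
-1 120 (np.float64(0.31386107011446257), array([ 0.62,  0.14, -1.03,  1.99,  0.13,  1.08,  0.06]))
-1 140 None
-1 160 None
-1 180 None
-1 200 None
-1 220 None
-1 240 (np.float64(1.858187814962618), array([ 1.39,  0.24, -1.31,  1.98,  0.26,  1.11,  2.59]))
-1 260 None
-1 280 None
-1 300 None
-1 320 None
-1 340 None
```

```bash
cat > sim.py <<'E'
from kin import *
def jac(q):
    J=np.zeros((6,7));L=rots(q);p=np.hstack(L)@t
    for k in range(7):
        e={'z':[0,0,1],'y':[0,1,0]}[AX[k]]; a=S[k]*(L[k]@np.array(e,float))
        # position of the joint: contributions up to k
        pk=np.hstack(L[:k+1])@t[:3*(k+1)]
        J[:3,k]=np.cross(a,p-pk); J[3:,k]=a
    return J
def step(q,pos,Rt,lam=1e-4,W=None):
    p,r=fk(q); e=np.r_[pos-p,R.from_matrix(Rt@r.T).as_rotvec()]
    n=max(np.linalg.norm(e[:3])/.0417,np.linalg.norm(e[3:])/.125,1); e=e/n
    J=jac(q); W=np.eye(7) if W is None else W
    return q+W@J.T@np.linalg.solve(J@W@J.T+lam*np.eye(6),e),n
def go(q,pos,Rt,lam=1e-4,W=None,nmax=40):
    for i in range(nmax):
        q,n=step(q,pos,Rt,lam,W)
        if n<=1: 
            for _ in range(3): q,_n=step(q,pos,Rt,lam,W)
            break
    return q,i+1
if __name__=='__main__':
    for a,b in zip(D[:-1],D[1:]):
        q,n=go(np.array(a[0]),np.array(b[1]),R.from_quat(b[2],scalar_first=True).as_matrix())
        print(n,'sim',q.round(3),'true',np.round(b[0],3),abs(q-b[0]).max().round(3))
E
python3 sim.py
```

```text
11 sim [ 0.506  0.02  -1.129  1.775  0.016  1.358 -0.622] true [ 0.484  0.018 -1.107  1.775  0.015  1.357 -0.621] 0.022
4 sim [ 0.16   0.439 -1.106  1.8    0.426  1.169 -0.679] true [ 0.152  0.433 -1.094  1.8    0.418  1.166 -0.673] 0.012
1 sim [ 0.109  0.48  -1.06   1.829  0.465  1.113 -0.716] true [ 0.109  0.48  -1.061  1.829  0.465  1.113 -0.716] 0.001
6 sim [ 0.097  0.447 -0.956  1.41   0.364  1.465 -0.978] true [ 0.103  0.45  -0.966  1.41   0.369  1.466 -0.982] 0.009
4 sim [ 0.043  0.671 -0.864  1.352  0.504  1.351 -0.96 ] true [ 0.046  0.672 -0.868  1.352  0.507  1.352 -0.961] 0.004
3 sim [ 0.029  0.602 -0.898  1.178  0.462  1.55  -0.919] true [ 0.029  0.602 -0.898  1.178  0.462  1.55  -0.919] 0.001
6 sim [ 0.263  0.243 -0.987  1.891  0.224  1.134 -1.26 ] true [ 0.26   0.242 -0.983  1.891  0.223  1.134 -1.258] 0.004
1 sim [ 0.243  0.271 -0.975  1.904  0.248  1.099 -1.281] true [ 0.248  0.273 -0.981  1.904  0.251  1.1   -1.284] 0.007
5 sim [ 0.194  0.599 -0.889  1.465  0.471  1.305 -0.876] true [ 0.194  0.599 -0.891  1.465  0.472  1.305 -0.877] 0.001
3 sim [ 0.193  0.52  -0.929  1.302  0.414  1.502 -0.831] true [ 0.193  0.521 -0.929  1.302  0.415  1.502 -0.832] 0.001
6 sim [ 0.69   0.22  -1.185  1.944  0.227  1.131 -0.108] true [ 0.695  0.223 -1.191  1.944  0.23   1.132 -0.11 ] 0.006
1 sim [ 0.665  0.258 -1.174  1.963  0.266  1.095 -0.142] true [ 0.67   0.261 -1.182  1.963  0.27   1.096 -0.145] 0.007
5 sim [ 0.335  0.53  -0.897  1.555  0.428  1.267 -0.767] true [ 0.368  0.552 -0.95   1.553  0.462  1.279 -0.789] 0.053
4 sim [ 0.369  0.451 -1.001  1.313  0.379  1.57  -0.722] true [ 0.369  0.451 -1.001  1.313  0.379  1.57  -0.722] 0.0
```

```bash
cat >> h.py <<'E'
def simgo(pos,Rt,q=None):
    import importlib,sim
    q=env.read_state()['joints'] if q is None else q
    q2,n=sim.go(q,np.asarray(pos,float),Rt); print('simq',q2.round(2),n); return q2
E
python3 - <<'E'
from h import *
rel([.62,-.055,.25],down(np.pi/2)); q=simgo([.62,-.055,.25],down(np.pi/2))
E
```

```text
rel [0.2112, 0.0694, 0.05] [-0.0126, -1.7114, 0.0076] rows 13.7
simq [ 0.86  0.64 -1.28  1.39  0.61  1.55  1.19] 14
```

```bash
cat > seq.py <<'E'
from sim import *; from pour import pose; from h import down
def run(q,wps):
    for nm,p,r in wps:
        lo=[];
        for i in range(40):
            q,n=step(q,np.array(p,float),r); lo.append(np.min(np.r_[q-LO,HI-q]))
            if n<=1.0: break
        pp,_=fk(q); print(nm,q.round(2),i+1,'minmargin',round(min(lo),2),'err',np.linalg.norm(pp-p).round(3))
    return q
if __name__=='__main__':
    q0=np.array(D[-1][0])
    binc=np.array([.502,.0,0])
    for sg,phi in ((-1,100),(-1,80),(-1,115),(1,265),(1,280),(1,245)):
        print(sg,phi); ps=np.pi/2 if sg<0 else -np.pi/2; f=np.radians(phi)
        w=[('hov',[.62,-.055,.25],down(ps)),('gr',[.647,-.058,.04],down(ps)),('lift',[.6,-.058,.2],down(ps))]
        for th in (0,30,60,80): 
            p,r=pose(binc+[0,0,.12 if th<31 else .085],f,np.radians(th),sg); w.append((f'th{th}',p,r))
        p,r=pose(binc+[0,0,.12],f,0,sg); w.append(('un',p,r))
        w+=[('lift',[.6,-.058,.2],down(ps)),('gr',[.647,-.058,.04],down(ps)),('up',[.647,-.058,.2],down(ps)),('tin',[.44,-.18,.2],down(0))]
        run(q0,w)
E
python3 seq.py
```

```text
-1 100
hov [ 0.86  0.64 -1.29  1.4   0.61  1.55  1.19] 14 minmargin 0.18 err 0.0
gr [ 0.77  0.86 -1.11  1.54  0.79  1.25  1.1 ] 6 minmargin 0.21 err 0.0
lift [ 0.92  0.64 -1.29  1.52  0.62  1.44  1.18] 5 minmargin 0.18 err 0.0
th0 [ 0.63  0.33 -1.13  1.88  0.33  1.14 -0.45] 12 minmargin 0.19 err 0.0
th30 [ 1.09  0.45 -1.29  1.81 -0.1   1.21  0.04] 5 minmargin 0.18 err 0.0
th60 [ 1.22  0.84 -1.24  1.71 -0.25  1.36  0.27] 5 minmargin 0.18 err 0.0
th80 [ 1.24  1.09 -1.19  1.6  -0.34  1.51  0.34] 3 minmargin 0.25 err 0.001
un [ 0.61  0.32 -1.1   1.88  0.32  1.13 -0.44] 12 minmargin 0.22 err 0.0
lift [ 0.91  0.62 -1.26  1.52  0.59  1.43  1.19] 12 minmargin 0.21 err 0.0
gr [ 0.75  0.84 -1.08  1.54  0.77  1.24  1.11] 4 minmargin 0.25 err 0.002
up [ 0.79  0.69 -1.2   1.39  0.64  1.48  1.19] 4 minmargin 0.27 err 0.001
tin [ 1.35  0.13 -1.11  1.84  0.12  1.24  0.21] 13 minmargin 0.28 err 0.0
-1 80
hov [ 0.86  0.64 -1.29  1.4   0.61  1.55  1.19] 14 minmargin 0.18 err 0.0
gr [ 0.77  0.86 -1.11  1.54  0.79  1.25  1.1 ] 6 minmargin 0.21 err 0.0
lift [ 0.92  0.64 -1.29  1.52  0.62  1.44  1.18] 5 mi
[... 3571 characters left out ...]
3] 5 minmargin 0.75 err 0.0
th0 [ 0.99  0.14 -0.86  1.97  0.12  1.08 -0.35] 10 minmargin 0.45 err 0.0
th30 [ 0.6   0.31 -0.9   1.78  0.61  1.57 -0.89] 5 minmargin 0.49 err 0.0
th60 [ 0.15  0.66 -0.77  1.59  0.89  2.08 -1.17] 5 minmargin -0.02 err 0.0
th80 [-0.07  0.88 -0.64  1.43  1.    2.37 -1.2 ] 3 minmargin -0.31 err 0.001
un [ 1.13  0.17 -1.01  1.97  0.16  1.08 -0.38] 12 minmargin -0.22 err 0.001
lift [ 0.64  0.41 -0.8   1.53  0.3   1.33 -1.76] 10 minmargin 0.48 err 0.0
gr [ 0.53  0.66 -0.71  1.56  0.46  1.1  -1.86] 4 minmargin 0.68 err 0.002
up [ 0.57  0.51 -0.78  1.4   0.36  1.37 -1.78] 4 minmargin 0.69 err 0.001
tin [ 1.36  0.13 -1.12  1.84  0.13  1.24  0.2 ] 13 minmargin 0.35 err 0.0
```

Emit:
apply_moves:
  targets:
    - [0.2112, 0.03, 0.05, -0.012, -1.71, 0.0076, 1]
    - [0.2112, 0.03, 0.05, -0.012, -1.71, 0.0076, 1]
    - [0.2112, 0.03, 0.05, -0.012, -1.71, 0.0076, 1]
    - [0.2112, 0.03, 0.05, -0.012, -1.71, 0.0076, 1]
    - [0.2112, 0.03, 0.05, -0.012, -1.71, 0.0076, 1]
    - [0.2112, 0.03, 0.05, -0.012, -1.71, 0.0076, 1]
    - [0.2112, 0.03, 0.05, -0.012, -1.71, 0.0076, 1]
    - [0.2112, 0.03, 0.05, -0.012, -1.71, 0.0076, 1]
    - [0.2112, 0.03, 0.05, -0.012, -1.71, 0.0076, 1]
    - [0.2112, 0.03, 0.05, -0.012, -1.71, 0.0076, 1]
    - [0.2112, 0.03, 0.05, -0.012, -1.71, 0.0076, 1]
    - [0.2112, 0.03, 0.05, -0.012, -1.71, 0.0076, 1]

```text
time_s: 16.68
tcp_pos: [0.618, -0.0566, 0.2794]
eef_rot: [-0.702, 0.704, -0.077, 0.072]
ft_force: [0.1, -0.6, -0.2]
width: 1.002
```

```bash
python3 - <<'E'
from h import *
log(); im=snap('wrist','w13'); np.save('w13.npy',eyes.camera_info('wrist')['cam_to_world'])
E
```

```text
t 16.6833 j [0.833, 0.589, -1.236, 1.347, 0.551, 1.586, 1.022] p [0.618, -0.0566, 0.2794] w 1.002 F [0.1, -0.6, -0.2]
```

View pics/w13.png

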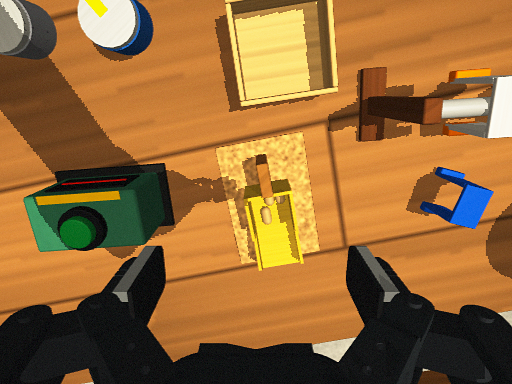

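```bash
python3 - <<'E'
from h import *
im=cv2.imread('pics/w13.png')
cv2.imwrite('pics/z13.png',cv2.resize(im[120:280,200:340],None,fx=5,fy=3.75*1.0,interpolation=cv2.INTER_CUBIC))
cv2.imwrite('pics/z13b.png',cv2.resize(im[0:110,215:345],None,fx=5,fy=5,interpolation=cv2.INTER_CUBIC))
E
```

```text
(no output)
```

View pics/z13.png

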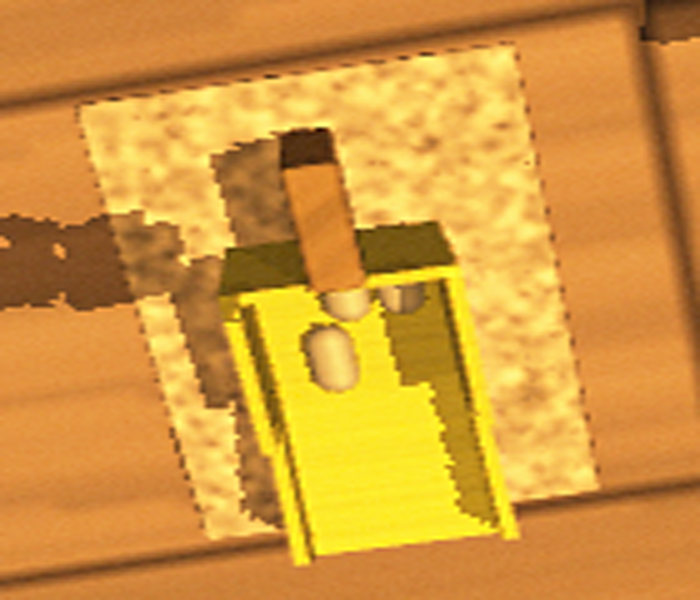

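View pics/z13b.png

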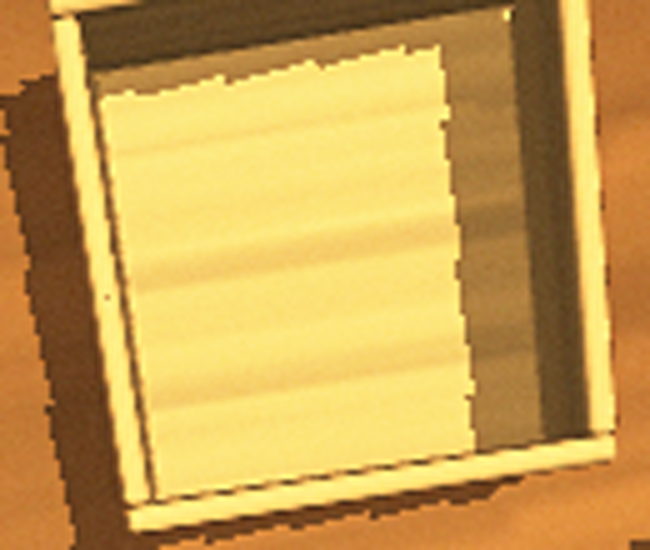

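```bash
python3 - <<'E'
from h import *
i=eyes.camera_info('wrist')
f=lambda a,b,z: onz('wrist',(200+a/5-.4,120+b/3.75-.4),z,i)[:2]
pl=np.array([f(283,168,.07),f(338,163,.07),f(366,283,.07),f(308,290,.07)])
print('plate',pl.round(4),np.linalg.norm(np.diff(pl,axis=0),axis=1))
d=(pl[0]+pl[1]-pl[2]-pl[3])/2; print('len',np.linalg.norm(d),'dir',np.degrees(np.arctan2(d[1],d[0])),'centre',pl.mean(0))
mt=np.array([f(80,103,.004),f(513,45,.004),f(598,488,.004),f(208,540,.004)]);print('mat',mt.round(4),np.linalg.norm(np.diff(mt,axis=0),axis=1),mt.mean(0))
u=(mt[0]+mt[1]-mt[2]-mt[3]);print('matdir',np.degrees(np.arctan2(u[1],u[0])))
# cup back rim outer corners at z=.06
r=np.array([f(222,300,.06),f(460,268,.06)]);print('rim',r,np.linalg.norm(r[0]-r[1]), r.mean(0)); v=r[1]-r[0];print(np.degrees(np.arctan2(v[1],v[0]))+90)
l=np.array([f(303,563,.033),f(518,537,.033)]);print('lip',l,l.mean(0),np.linalg.norm(l[0]-l[1]))
g=lambda a,b,z: onz('wrist',(215+a/5-.4,b/5-.4),z,i)[:2]
b=np.array([g(130,525,.06),g(613,452,.06),g(52,8,.06)]);print('bin',b,np.linalg.norm(np.diff(b,axis=0),axis=1), 'ctr',(b[1]+b[2])/2); v=b[1]-b[0];print(np.degrees(np.arctan2(v[1],v[0])))
E
```

```text
plate [[ 0.6199 -0.0573]
 [ 0.6209 -0.0446]
 [ 0.6601 -0.0454]
 [ 0.6597 -0.0593]] [0.01272016 0.03923598 0.01391457]
len 0.03952232576854756 dir 177.92981934215453 centre [ 0.64013733 -0.05167524]
mat [[ 0.5999 -0.109 ]
 [ 0.6028  0.0082]
 [ 0.7793  0.0056]
 [ 0.7791 -0.1129]] [0.11717661 0.17654477 0.11842865] [ 0.69030126 -0.05203483]
matdir 178.9567419040349
rim [[ 0.66212572 -0.08113724]
 [ 0.6629208  -0.02228465]] 0.05885795923421174 [ 0.66252326 -0.05171094]
179.22599689824887
lip [[ 0.77765833 -0.0836965 ]
 [ 0.77876409 -0.02251907]] [ 0.77821121 -0.05310779] 0.06118742168765319
bin [[ 0.55168304 -0.06124181]
 [ 0.55780986  0.04645321]
 [ 0.44867766 -0.05505735]] [0.10786916 0.1490444 ] ctr [ 0.50324376 -0.00430207]
86.74392583054677
```

```bash
python3 - <<'E'
from h import *
rel([.6395,-.0517,.12],down(np.radians(89)));rel([.6395,-.0517,.041],down(np.radians(89)))
q=simgo([.6395,-.0517,.041],down(np.radians(89)))
E
```

```text
rel [0.0213, 0.159, 0.0098] [0.0023, -0.1853, -0.0078] rows 3.9
rel [0.0219, 0.238, 0.01] [0.0023, -0.1853, -0.0078] rows 5.7
simq [ 0.76  0.83 -1.1   1.56  0.77  1.24  1.08] 6
```

Emit:
apply_moves:
  targets:
    - [0.021, 0.159, 0.0098, 0.002, -0.185, -0.008, 1]
    - [0.021, 0.159, 0.0098, 0.002, -0.185, -0.008, 1]
    - [0.021, 0.159, 0.0098, 0.002, -0.185, -0.008, 1]
    - [0.021, 0.159, 0.0098, 0.002, -0.185, -0.008, 1]
    - [0.021, 0.159, 0.0098, 0.002, -0.185, -0.008, 1]
    - [0.021, 0.159, 0.0098, 0.002, -0.185, -0.008, 1]

```text
time_s: 17.23
tcp_pos: [0.6385, -0.0517, 0.1194]
eef_rot: [0.707, -0.707, 0.013, -0.011]
ft_force: [0.0, 0.1, 0.8]
width: 1.003
```

```bash
python3 - <<'E'
from h import *
log(); im=snap('wrist','w14'); rel([.6395,-.0517,.041],down(np.radians(89)))
E
```

```text
t 17.2333 j [0.79, 0.754, -1.164, 1.503, 0.699, 1.35, 1.105] p [0.6385, -0.0517, 0.1194] w 1.003 F [0.0, 0.1, 0.8]
rel [-0.0002, 0.0806, -0.0004] [-0.0003, -0.0168, 0.001] rows 1.9
```

View pics/w14.png

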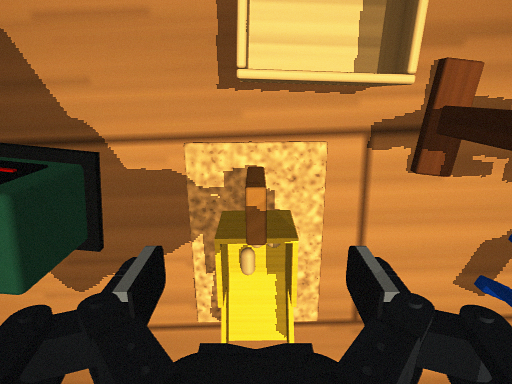

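Emit:
apply_moves:
  targets:
    - [0.0, 0.04, 0, 0, -0.015, 0, 1]
    - [0.0, 0.079, 0, 0, -0.015, 0, 1]
    - [0.0, 0.079, 0, 0, -0.015, 0, 1]
    - [0.0, 0.079, 0, 0, -0.015, 0, 0]
    - [0.0, 0.079, 0, 0, -0.015, 0, 0]
    - [0.0, 0.079, 0, 0, -0.015, 0, 0]
    - [0.0, 0.079, 0, 0, -0.015, 0, 0]
    - [0.0, 0.079, 0, 0, -0.015, 0, 0]
    - [0.0, 0.079, 0, 0, -0.015, 0, 0]
    - [0.0, 0.079, 0, 0, -0.015, 0, 0]
    - [0.0, 0.079, 0, 0, -0.015, 0, 0]
    - [0.0, 0.06, 0, 0, -0.015, 0, 0]

```text
time_s: 18.28
tcp_pos: [0.6374, -0.0523, 0.0572]
eef_rot: [-0.707, 0.707, -0.008, 0.005]
ft_force: [-0.1, -0.1, -3.1]
width: 0.151
```

```bash
python3 - <<'E'
from h import *
log()
E
```

```text
t 18.2833 j [0.772, 0.814, -1.117, 1.554, 0.755, 1.263, 1.089] p [0.6374, -0.0523, 0.0572] w 0.151 F [-0.1, -0.1, -3.1]
```

```bash
python3 - <<'E'
from h import *
from pour import pose
import seq
q=env.read_state()['joints']
B=np.array([.503,-.004,0]); f=np.radians(100)
rel([.60,-.052,.19],down(np.radians(89)))
p,r=pose(B+[0,0,.13],f,0,-1); print(p); rel(p,r)
w=[('lift',[.6,-.052,.19],down(np.radians(89))),('th0',p,r)]
for th in (20,40,55,65,75,82): w.append((f'th{th}',)+pose(B+[0,0,.085],f,np.radians(th),-1))
seq.run(q,w)
E
```

```text
rel [-0.038, -0.1327, -0.0005] [0.0006, -0.0004, -0.0046] rows 3.3
[0.4792102  0.13091866 0.137     ]
rel [-0.1618, -0.0792, 0.1803] [0.0037, 1.3784, -0.0034] rows 11.0
lift [ 0.9   0.63 -1.26  1.54  0.61  1.42  1.15] 4 minmargin 0.21 err 0.0
th0 [ 0.64  0.31 -1.13  1.87  0.31  1.15 -0.42] 11 minmargin 0.22 err 0.001
th20 [ 0.95  0.4  -1.21  1.88  0.03  1.09 -0.07] 3 minmargin 0.26 err 0.002
th40 [ 1.14  0.6  -1.26  1.8  -0.14  1.21  0.15] 3 minmargin 0.21 err 0.001
th55 [ 1.21  0.78 -1.24  1.73 -0.22  1.32  0.25] 3 minmargin 0.21 err 0.0
th65 [ 1.23  0.9  -1.22  1.67 -0.27  1.4   0.29] 2 minmargin 0.24 err 0.0
th75 [ 1.24  1.03 -1.2   1.62 -0.31  1.48  0.33] 2 minmargin 0.26 err 0.0
th82 [ 1.24  1.12 -1.18  1.58 -0.35  1.54  0.35] 1 minmargin 0.29 err 0.002
```

Emit:
apply_moves:
  targets:
    - [-0.01, -0.03, 0, 0, 0, 0, 0]
    - [-0.02, -0.07, 0, 0, 0.05, 0, 0]
    - [-0.03, -0.11, 0, 0, 0.15, 0, 0]
    - [-0.04, -0.135, 0.01, 0.001, 0.26, 0, 0]
    - [-0.055, -0.135, 0.03, 0.001, 0.38, 0, 0]
    - [-0.07, -0.13, 0.05, 0.001, 0.5, 0, 0]
    - [-0.085, -0.125, 0.07, 0.001, 0.62, 0, 0]
    - [-0.1, -0.12, 0.09, 0.002, 0.74, 0, 0]
    - [-0.115, -0.115, 0.11, 0.002, 0.86, -0.001, 0]
    - [-0.13, -0.11, 0.13, 0.002, 0.97, -0.002, 0]
    - [-0.145, -0.105, 0.15, 0.003, 1.08, -0.002, 0]
    - [-0.155, -0.1, 0.17, 0.003, 1.18, -0.003, 0]

```text
time_s: 19.28
tcp_pos: [0.4856, 0.122, 0.1594]
eef_rot: [0.584, -0.582, 0.399, -0.401]
ft_force: [0.6, 0.9, -1.7]
width: 0.153
```

```bash
python3 - <<'E'
from h import *
from pour import pose
log(); snap('wrist','w15')
B=np.array([.503,-.004,0]); f=np.radians(100)
p,r=pose(B+[0,0,.13],f,0,-1); print(p); rel(p,r)
E
```

```text
t 19.2833 j [0.705, 0.31, -1.182, 1.834, 0.31, 1.2, -0.206] p [0.4856, 0.122, 0.1594] w 0.153 F [0.6, 0.9, -1.7]
[0.4792102  0.13091866 0.137     ]
rel [-0.0057, 0.022, -0.0024] [-0.0028, 0.19, 0.0001] rows 1.5
```

View pics/w15.png

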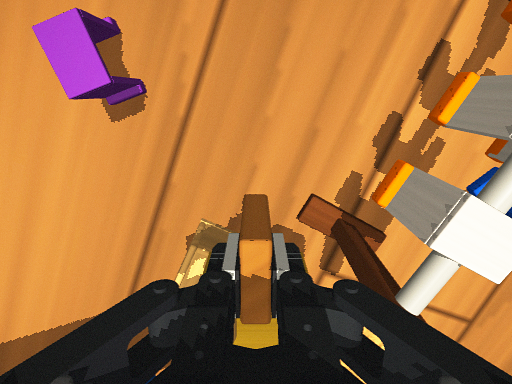

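```bash
cat > tip.py <<'E'
from h import *
from pour import pose
f=np.radians(100); ph=np.array([np.cos(f),np.sin(f),0])
B=np.array([.503,-.004,0])+.012*ph
import sys
def tab(lst):
    for th,h in lst:
        p,r=pose(B+[0,0,h],f,np.radians(th),-1); sh,rv=rel(p,r,False); print(th,(sh.round(4).tolist()+rv.round(3).tolist()+[0]))
E
python3 - <<'E'
from tip import *
tab([(0,.13),(6,.13),(12,.12),(18,.11),(24,.1),(30,.095),(36,.09),(40,.085),(45,.085),(50,.085),(55,.085)])
E
```

```text
0 [-0.0174, 0.022, -0.0001, -0.003, 0.19, 0.0, 0]
6 [-0.016, 0.0077, -0.0003, 0.007, 0.19, 0.104, 0]
12 [-0.0131, 0.0037, -0.0009, 0.017, 0.19, 0.209, 0]
18 [-0.0087, 0.0, -0.0017, 0.027, 0.189, 0.313, 0]
24 [-0.003, -0.0031, -0.0028, 0.037, 0.188, 0.418, 0]
30 [0.004, -0.0106, -0.0041, 0.047, 0.186, 0.522, 0]
36 [0.0123, -0.0172, -0.0057, 0.057, 0.185, 0.626, 0]
40 [0.0185, -0.0194, -0.0069, 0.064, 0.183, 0.696, 0]
45 [0.0268, -0.0278, -0.0085, 0.072, 0.181, 0.783, 0]
50 [0.0359, -0.0355, -0.0102, 0.08, 0.179, 0.87, 0]
55 [0.0456, -0.0423, -0.012, 0.089, 0.177, 0.957, 0]
```

Emit:
apply_moves:
  targets:
    - [-0.0174, 0.022, 0, -0.003, 0.1, 0, 0]
    - [-0.0174, 0.022, 0, -0.003, 0.19, 0, 0]
    - [-0.016, 0.0077, 0, 0.007, 0.19, 0.104, 0]
    - [-0.0131, 0.0037, -0.001, 0.017, 0.19, 0.209, 0]
    - [-0.0087, 0.0, -0.002, 0.027, 0.189, 0.313, 0]
    - [-0.003, -0.003, -0.003, 0.037, 0.188, 0.418, 0]
    - [0.004, -0.0106, -0.004, 0.047, 0.186, 0.522, 0]
    - [0.0123, -0.0172, -0.006, 0.057, 0.185, 0.626, 0]
    - [0.0185, -0.0194, -0.007, 0.064, 0.183, 0.696, 0]
    - [0.0268, -0.0278, -0.0085, 0.072, 0.181, 0.783, 0]
    - [0.0359, -0.0355, -0.01, 0.08, 0.179, 0.87, 0]
    - [0.0456, -0.0423, -0.012, 0.089, 0.177, 0.957, 0]

```text
time_s: 20.33
tcp_pos: [0.4929, 0.073, 0.2026]
eef_rot: [0.692, -0.272, 0.652, -0.15]
ft_force: [0.4, 0.2, -1.4]
width: 0.148
```

```bash
python3 - <<'E'
from tip import *
log(); snap('wrist','w16'); snap('scene','s16')
tab([(60,.085),(65,.085),(70,.085),(75,.085),(80,.085)])
E
```

```text
t 20.3333 j [1.193, 0.785, -1.247, 1.722, -0.217, 1.323, 0.243] p [0.4929, 0.073, 0.2026] w 0.148 F [0.4, 0.2, -1.4]
60 [-0.0057, -0.004, -0.0037, 0.001, 0.0, 0.083, 0]
65 [-0.0036, -0.0158, -0.0037, 0.001, 0.0, 0.17, 0]
70 [-0.0004, -0.0273, -0.0037, 0.001, 0.0, 0.258, 0]
75 [0.0037, -0.0385, -0.0038, 0.001, 0.0, 0.345, 0]
80 [0.0088, -0.0494, -0.0038, 0.001, -0.0, 0.432, 0]
```

View pics/w16.png

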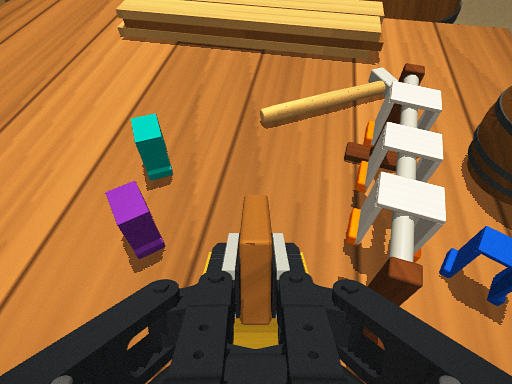

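View pics/s16.png

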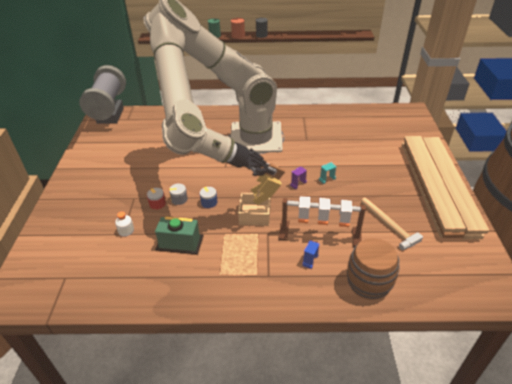

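Emit:
apply_moves:
  targets:
    - [-0.0057, -0.004, -0.003, 0.001, 0, 0.083, 0]
    - [-0.0036, -0.0158, -0.003, 0.001, 0, 0.17, 0]
    - [-0.0004, -0.0273, -0.003, 0.001, 0, 0.258, 0]
    - [0.0037, -0.0385, -0.003, 0.001, 0, 0.345, 0]
    - [0.0088, -0.0494, -0.003, 0.001, 0, 0.432, 0]
    - [0.0088, -0.0494, -0.003, 0.001, 0, 0.432, 0]
    - [0.0088, -0.0494, -0.003, 0.001, 0, 0.432, 0]
    - [0.0088, -0.0494, -0.003, 0.001, 0, 0.432, 0]
    - [0.0088, -0.0494, -0.003, 0.001, 0, 0.432, 0]
    - [0.0088, -0.0494, -0.003, 0.001, 0, 0.432, 0]

```text
time_s: 21.27
tcp_pos: [0.4975, 0.0298, 0.2239]
eef_rot: [0.708, -0.128, 0.694, 0.0]
ft_force: [-0.5, -0.1, -1.8]
width: 0.153
```

```bash
python3 - <<'E'
from tip import *
log(); im=snap('scene','s17'); t=snap('top','t17')
a=cv2.resize(im[160:260,120:330],None,fx=3.8,fy=3.8,interpolation=cv2.INTER_CUBIC);cv2.imwrite('pics/s17z.png',a)
a=cv2.resize(t[150:260,200:420],None,fx=3.6,fy=3.6,interpolation=cv2.INTER_CUBIC);cv2.imwrite('pics/t17z.png',a)
E
```

```text
t 21.2667 j [1.232, 1.079, -1.205, 1.613, -0.341, 1.496, 0.337] p [0.4975, 0.0298, 0.2239] w 0.153 F [-0.5, -0.1, -1.8]
```

View pics/s17z.png

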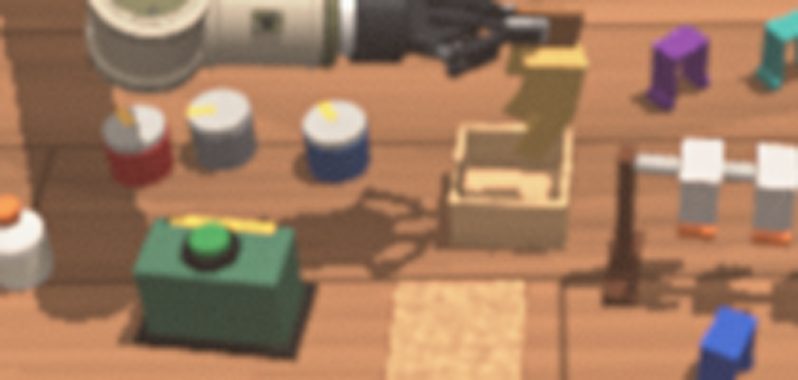

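View pics/t17z.png

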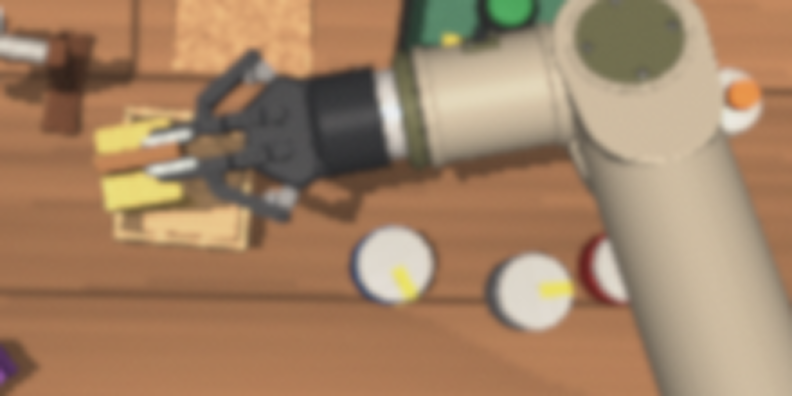

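```bash
python3 - <<'E'
from tip import *
tab([(86,.088),(80,.085),(60,.09),(40,.11),(20,.13),(0,.16)])
E
```

```text
86 [0.0019, -0.0192, -0.0007, 0.008, 0.003, 0.112, 0]
80 [0.0033, -0.0044, -0.0006, 0.007, 0.004, 0.007, 0]
60 [0.0039, 0.042, -0.0002, 0.007, 0.005, -0.342, 0]
40 [0.0056, 0.0809, 0.0001, 0.006, 0.006, -0.691, 0]
20 [0.0206, 0.11, 0.0002, 0.005, 0.007, -1.04, 0]
0 [0.0349, 0.1235, 0.0003, 0.004, 0.008, -1.389, 0]
```

Emit:
apply_moves:
  targets:
    - [0.002, -0.019, 0, 0, 0, 0.11, 0]
    - [0.002, -0.019, 0, 0, 0, 0.11, 0]
    - [0.003, -0.004, 0, 0, 0, 0.007, 0]
    - [0.003, 0.01, 0, 0, 0, -0.1, 0]
    - [0.004, 0.025, 0, 0, 0, -0.22, 0]
    - [0.004, 0.042, 0, 0, 0, -0.342, 0]
    - [0.0045, 0.055, 0, 0, 0, -0.46, 0]
    - [0.005, 0.068, 0, 0, 0, -0.58, 0]
    - [0.0056, 0.081, 0, 0, 0, -0.7, 0]
    - [0.011, 0.092, 0, 0, 0, -0.82, 0]
    - [0.016, 0.102, 0, 0, 0, -0.94, 0]
    - [0.0206, 0.11, 0, 0, 0, -1.04, 0]

```text
time_s: 22.37
tcp_pos: [0.4785, 0.1332, 0.184]
eef_rot: [0.614, -0.457, 0.537, -0.353]
ft_force: [-0.3, -0.2, -2.3]
width: 0.15
```

```bash
python3 - <<'E'
from tip import *
log(); im=snap('scene','s18'); t=snap('top','t18')
a=cv2.resize(im[180:260,200:330],None,fx=6,fy=6,interpolation=cv2.INTER_CUBIC);cv2.imwrite('pics/s18z.png',a)
tab([(10,.15),(0,.16)])
E
```

```text
t 22.3667 j [0.976, 0.345, -1.269, 1.83, -0.014, 1.171, -0.08] p [0.4785, 0.1332, 0.184] w 0.15 F [-0.3, -0.2, -2.3]
10 [-0.0009, 0.0043, 0.0012, 0.0, 0.017, -0.17, 0]
0 [0.0006, 0.0183, 0.0012, -0.001, 0.017, -0.344, 0]
```

View pics/s18z.png

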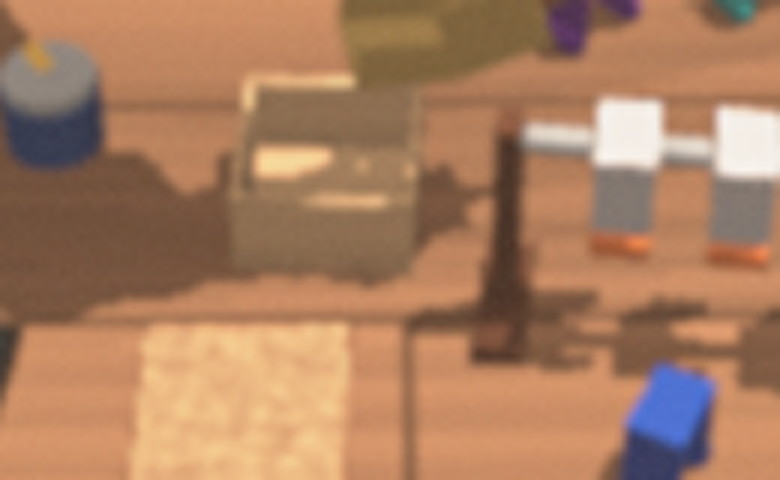

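```bash
python3 - <<'E'
from tip import *
import seq
c=np.array([.690,-.052]); tp=c+.053*np.array([np.cos(f),np.sin(f)]); print(tp)
psi=np.radians(10)
q=env.read_state()['joints']
w=[('u',[.50,.10,.22],down(psi)),('over',[tp[0],tp[1],.22],down(psi)),('down',[tp[0],tp[1],.042],down(psi)),('up',[tp[0],tp[1],.2],down(psi)),('tin',[.44,-.18,.2],down(0))]
for n,p,r in w[:3]: print(n); rel(p,r)
seq.run(q,w)
E
```

```text
[6.80796647e-01 1.94810910e-04]
u
rel [0.0263, -0.0471, 0.0158] [-0.0014, 0.0173, -0.3441] rows 2.8
over
rel [0.1512, -0.0911, 0.1743] [-0.0014, 0.0173, -0.3441] rows 5.9
down
rel [0.2112, 0.0764, 0.1735] [-0.0014, 0.0173, -0.3441] rows 6.8
u [ 0.76  0.26 -1.18  1.73  0.25  1.31 -0.3 ] 3 minmargin 0.23 err 0.002
over [ 0.55  0.65 -0.98  1.27  0.53  1.48 -0.2 ] 5 minmargin 0.34 err 0.003
down [ 0.53  0.79 -0.9   1.45  0.64  1.21 -0.28] 5 minmargin 0.5 err 0.0
up [ 0.55  0.66 -0.97  1.3   0.53  1.45 -0.21] 4 minmargin 0.5 err 0.001
tin [ 1.35  0.13 -1.11  1.84  0.12  1.24  0.21] 8 minmargin 0.35 err 0.0
```

Emit:
apply_moves:
  targets:
    - [0.008, -0.01, 0.005, 0, 0.005, -0.12, 0]
    - [0.016, -0.03, 0.01, -0.001, 0.01, -0.24, 0]
    - [0.026, -0.047, 0.016, -0.001, 0.017, -0.344, 0]
    - [0.05, -0.056, 0.045, -0.001, 0.017, -0.344, 0]
    - [0.074, -0.064, 0.075, -0.001, 0.017, -0.344, 0]
    - [0.1, -0.073, 0.11, -0.001, 0.017, -0.344, 0]
    - [0.125, -0.082, 0.14, -0.001, 0.017, -0.344, 0]
    - [0.151, -0.091, 0.174, -0.001, 0.017, -0.344, 0]
    - [0.151, -0.091, 0.174, -0.001, 0.017, -0.344, 0]
    - [0.151, -0.091, 0.174, -0.001, 0.017, -0.344, 0]
    - [0.165, -0.053, 0.174, -0.001, 0.017, -0.344, 0]
    - [0.178, -0.016, 0.174, -0.001, 0.017, -0.344, 0]

```text
time_s: 23.47
tcp_pos: [0.6819, -0.0053, 0.1384]
eef_rot: [0.542, -0.537, 0.459, -0.455]
ft_force: [-0.1, 0.1, -2.4]
width: 0.15
```

```bash
python3 - <<'E'
from tip import *
log(); snap('wrist','w19'); rel([.6808,0,.042],down(np.radians(10)))
s=snap('scene','s19'); t=snap('top','t19')
a=cv2.resize(s[180:280,200:330],None,fx=6,fy=6,interpolation=cv2.INTER_CUBIC);cv2.imwrite('pics/s19z.png',a)
a=cv2.resize(t[100:230,200:330],None,fx=4.6,fy=4.6,interpolation=cv2.INTER_CUBIC);cv2.imwrite('pics/t19z.png',a)
E
```

```text
t 23.4667 j [0.556, 0.703, -0.944, 1.368, 0.558, 1.348, -0.225] p [0.6819, -0.0053, 0.1384] w 0.15 F [-0.1, 0.1, -2.4]
rel [-0.005, 0.0861, 0.0054] [0.011, -0.0079, -0.0092] rows 2.1
```

View pics/w19.png

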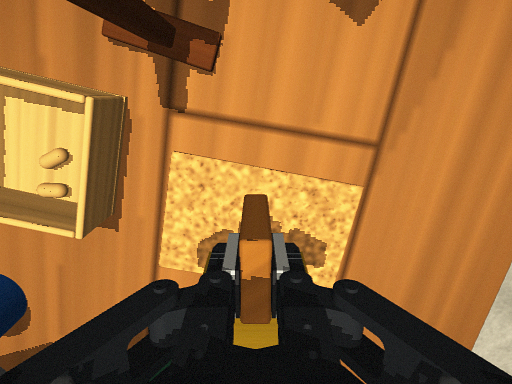

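View pics/s19z.png

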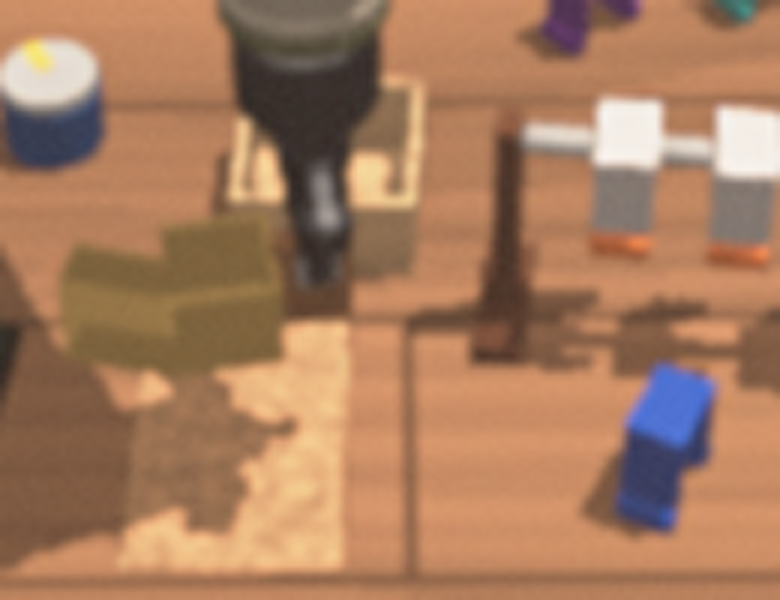

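View pics/t19z.png

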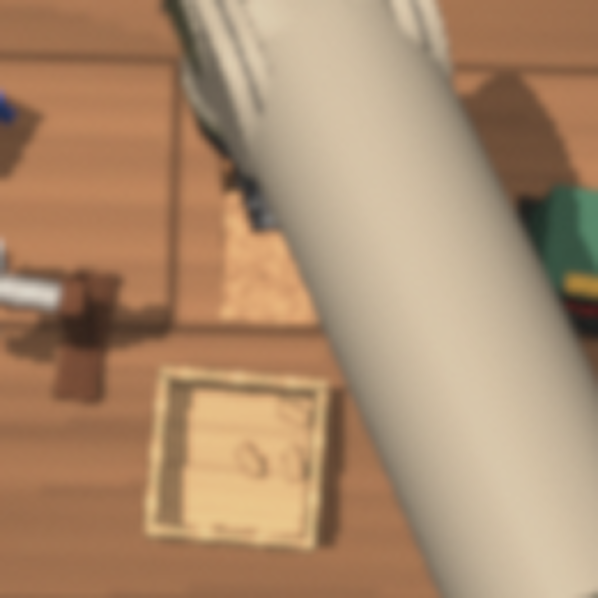

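Emit:
apply_moves:
  targets:
    - [-0.005, 0.035, 0.004, 0.005, -0.007, -0.005, 0]
    - [-0.005, 0.07, 0.005, 0.011, -0.007, -0.009, 0]
    - [-0.005, 0.086, 0.005, 0.011, -0.007, -0.009, 0]
    - [-0.005, 0.087, 0.005, 0.011, -0.007, -0.009, 0]
    - [-0.005, 0.087, 0.005, 0.011, -0.007, -0.009, 0]

```text
time_s: 24.03
tcp_pos: [0.6856, -0.0003, 0.052]
eef_rot: [0.543, -0.539, 0.453, -0.458]
ft_force: [0.1, -1.0, -0.2]
width: 0.154
```

```bash
python3 - <<'E'
from tip import *
log()
E
```

```text
t 24.0333 j [0.526, 0.782, -0.895, 1.439, 0.63, 1.211, -0.272] p [0.6856, -0.0003, 0.052] w 0.154 F [0.1, -1.0, -0.2]
```

```bash
python3 - <<'E'
from tip import *
log(); snap('wrist','w20'); s=snap('scene','s20')
a=cv2.resize(s[180:300,180:330],None,fx=5,fy=5,interpolation=cv2.INTER_CUBIC);cv2.imwrite('pics/s20z.png',a)
import kin
q=env.read_state()['joints']; print(kin.fk(q))
E
```

```text
t 24.0333 j [0.526, 0.782, -0.895, 1.439, 0.63, 1.211, -0.272] p [0.6856, -0.0003, 0.052] w 0.154 F [0.1, -1.0, -0.2]
(array([ 6.86619924e-01, -1.85884051e-04,  5.33964536e-02]), array([[ 1.70517617e-01,  1.21029336e-02,  9.85280296e-01],
       [-9.85352914e-01,  2.29430871e-04,  1.70527366e-01],
       [ 1.83782768e-03, -9.99926730e-01,  1.19647829e-02]]))
```

View pics/s20z.png

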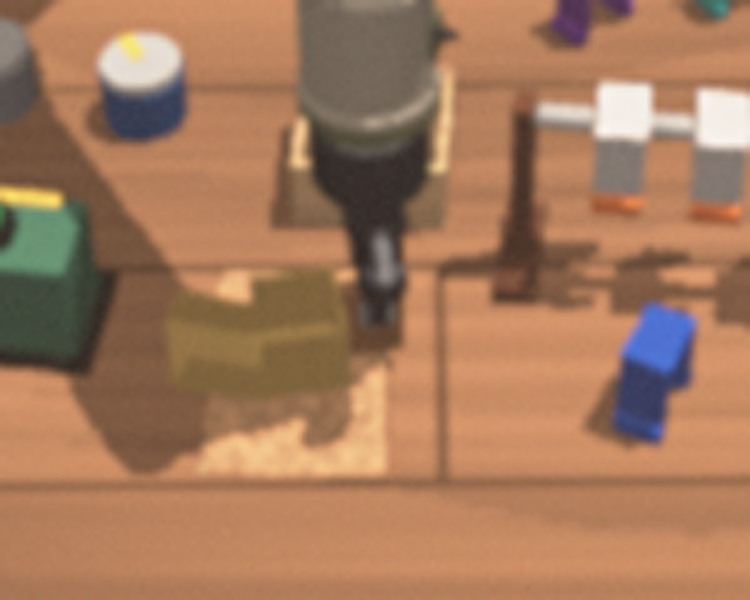

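View pics/w20.png

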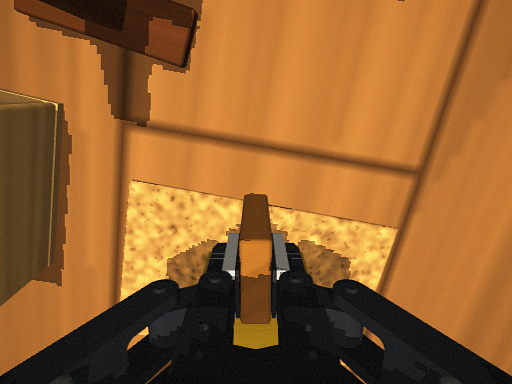

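Emit:
apply_moves:
  targets:
    - [0, 0, 0, 0, 0, 0, 0]
    - [0, 0, 0, 0, 0, 0, 0]

```text
time_s: 24.3
tcp_pos: [0.6861, -0.0003, 0.0522]
eef_rot: [0.543, -0.539, 0.452, -0.458]
ft_force: [0.0, 0.0, -1.4]
width: 0.154
```

```bash
python3 - <<'E'
from h import *
log(); rel([.6808,0,.042],down(np.radians(10)))
E
```

```text
t 24.3 j [0.526, 0.781, -0.895, 1.439, 0.63, 1.21, -0.272] p [0.6861, -0.0003, 0.0522] w 0.154 F [0.0, 0.0, -1.4]
rel [-0.0012, 0.0101, -0.0052] [-0.0109, -0.003, 0.0021] rows 0.3
```

Emit:
apply_moves:
  targets:
    - [0, 0.003, 0, 0, 0, 0, 0]
    - [0, 0.003, 0, 0, 0, 0, 0]
    - [0, 0.003, 0, 0, 0, 0, 0]

```text
time_s: 24.55
tcp_pos: [0.685, -0.0004, 0.0472]
eef_rot: [0.543, -0.539, 0.453, -0.458]
ft_force: [0.1, 0.3, -0.8]
width: 0.15
```

```bash
python3 - <<'E'
from h import *
log()
E
```

```text
t 24.55 j [0.525, 0.786, -0.892, 1.443, 0.633, 1.205, -0.274] p [0.685, -0.0004, 0.0472] w 0.15 F [0.1, 0.3, -0.8]
```

Emit:
apply_moves:
  targets:
    - [-0.001, 0.003, -0.003, -0.01, 0, 0, 0]
    - [-0.001, 0.005, -0.003, -0.01, 0, 0, 0]
    - [-0.001, 0.005, -0.003, -0.01, 0, 0, 0]

```text
time_s: 24.8
tcp_pos: [0.6819, 0.0005, 0.0421]
eef_rot: [-0.54, 0.542, -0.455, 0.455]
ft_force: [-0.3, -0.8, -1.1]
width: 0.156
```

```bash
python3 - <<'E'
from h import *
log()
E
```

```text
t 24.8 j [0.521, 0.792, -0.889, 1.445, 0.634, 1.208, -0.277] p [0.6819, 0.0005, 0.0421] w 0.156 F [-0.3, -0.8, -1.1]
```

Emit:
apply_moves:
  targets:
    - [0, 0.003, 0, 0, 0, 0, 0]
    - [0, 0.003, 0, 0, 0, 0, 0]
    - [0, 0.003, 0, 0, 0, 0, 0.6]
    - [0, 0.003, 0, 0, 0, 0, 0.8]
    - [0, 0.003, 0, 0, 0, 0, 0.8]
    - [0, 0.003, 0, 0, 0, 0, 0.8]
    - [0, -0.03, 0, 0, 0, 0, 0.8]
    - [0, -0.07, 0, 0, 0, 0, 0.8]
    - [0, -0.11, 0, 0, 0, 0, 0.8]
    - [0, -0.15, 0, 0, 0, 0, 1]
    - [0, -0.19, 0, 0, 0, 0, 1]
    - [0, -0.19, 0, 0, 0, 0, 1]

```text
time_s: 25.8
tcp_pos: [0.6847, 0.0017, 0.2411]
eef_rot: [0.543, -0.539, 0.453, -0.458]
ft_force: [1.4, 0.9, 0.4]
width: 1.005
```

```bash
python3 - <<'E'
from h import *
log(); snap('wrist','w21')
import seq
seq.run(env.read_state()['joints'],[('a',[.60,-.05,.30],down(np.radians(45))),('b',[.47,-.20,.22],down(0))])
E
```

```text
t 25.8 j [0.534, 0.634, -0.976, 1.236, 0.517, 1.513, -0.195] p [0.6847, 0.0017, 0.2411] w 1.005 F [1.4, 0.9, 0.4]
a [ 0.84  0.49 -1.18  1.37  0.45  1.57  0.49] 5 minmargin 0.29 err 0.001
b [ 1.29  0.23 -1.1   1.73  0.21  1.31  0.15] 7 minmargin 0.29 err 0.0
```

View pics/w21.png

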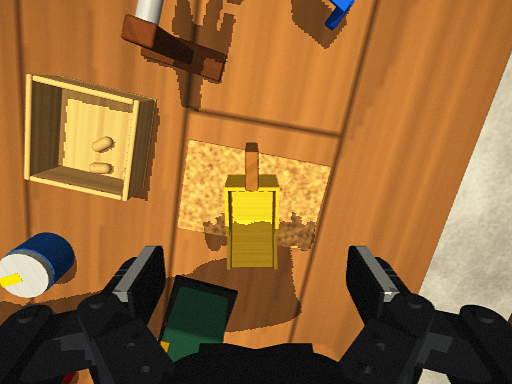

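```bash
python3 - <<'E'
from h import *
im=cv2.imread('pics/w21.png')
a=cv2.resize(im[65:205,20:160],None,fx=4.2,fy=4.2,interpolation=cv2.INTER_CUBIC);b=cv2.resize(im[140:275,190:310],None,fx=3.3,fy=4.35,interpolation=cv2.INTER_CUBIC)[:588]
o=np.hstack([a,np.pad(b,((0,588-b.shape[0]),(0,0),(0,0)))[:, :212+180]])[:, :800]
o=np.clip(255*(o/255.)**.55,0,255).astype(np.uint8); cv2.imwrite('pics/z21.png',o)
E
```

```text
(no output)
```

View pics/z21.png

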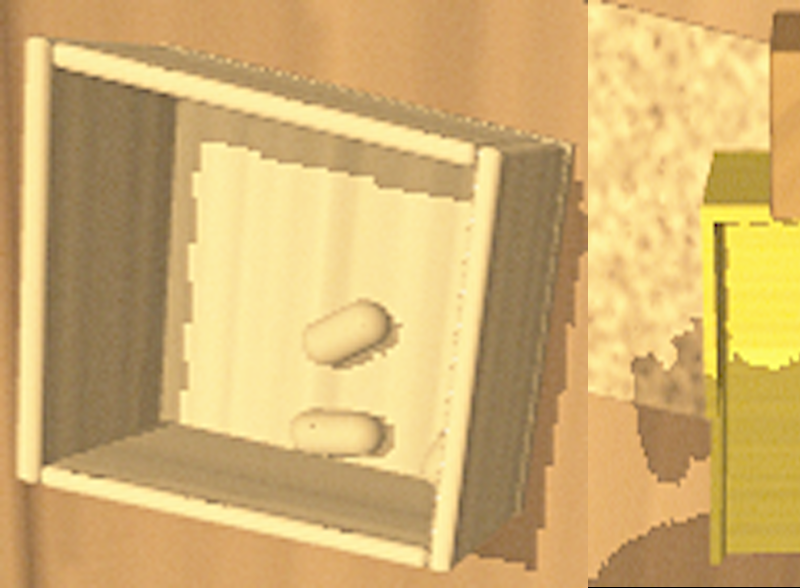

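```bash
python3 - <<'E'
from h import *
rel([.50,-.03,.32],down(0)); simgo([.50,-.03,.32],down(0))
E
```

```text
rel [-0.0004, -0.0841, -0.1861] [-0.0059, 0.1718, 0.0017] rows 4.9
simq [ 1.02  0.13 -1.13  1.59  0.12  1.5  -0.11] 6
```

Emit:
apply_moves:
  targets:
    - [0, -0.08, -0.186, -0.006, 0.172, 0.002, 1]
    - [0, -0.08, -0.186, -0.006, 0.172, 0.002, 1]
    - [0, -0.08, -0.186, -0.006, 0.172, 0.002, 1]
    - [0, -0.08, -0.186, -0.006, 0.172, 0.002, 1]
    - [0, -0.08, -0.186, -0.006, 0.172, 0.002, 1]
    - [0, -0.08, -0.186, -0.006, 0.172, 0.002, 1]
    - [0, -0.08, -0.186, -0.006, 0.172, 0.002, 1]

```text
time_s: 26.43
tcp_pos: [0.4984, -0.033, 0.3131]
eef_rot: [-0.496, 0.502, -0.501, 0.501]
ft_force: [0.7, 0.6, -0.4]
width: 1.001
```

```bash
python3 - <<'E'
from h import *
log(); im=snap('wrist','w22'); np.save('w22.npy',eyes.camera_info('wrist')['cam_to_world']); t=snap('top','t22')
rel([.44,-.18,.25],down(0))
E
```

```text
t 26.4333 j [1.019, 0.134, -1.124, 1.602, 0.126, 1.488, -0.117] p [0.4984, -0.033, 0.3131] w 1.001 F [0.7, 0.6, -0.4]
rel [0.1484, 0.0622, -0.0586] [0.0079, -0.001, 0.0004] rows 4.1
```

View pics/w22.png

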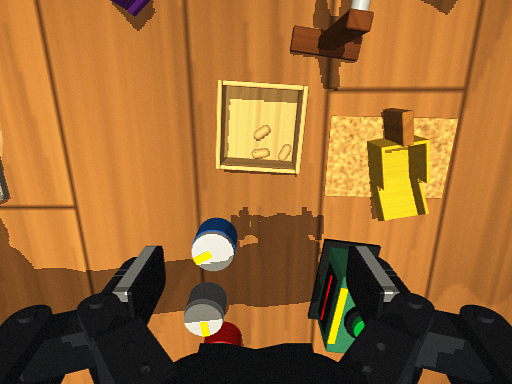

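Emit:
apply_moves:
  targets:
    - [0.185, 0.025, -0.06, 0.008, 0, 0, 1]
    - [0.185, 0.025, -0.06, 0.008, 0, 0, 1]
    - [0.185, 0.025, -0.06, 0.008, 0, 0, 1]
    - [0.185, 0.025, -0.06, 0.008, 0, 0, 1]
    - [0.185, 0.025, -0.06, 0.008, 0, 0, 1]
    - [0.185, 0.025, -0.06, 0.008, 0, 0, 1]
    - [0.185, 0.025, -0.06, 0.008, 0, 0, 1]

```text
time_s: 27.12
tcp_pos: [0.4389, -0.2169, 0.2862]
eef_rot: [0.5, -0.499, 0.502, -0.499]
ft_force: [0.4, 0.9, -0.2]
width: 1.0
```

```bash
python3 - <<'E'
from h import *
log(); im=snap('wrist','w23'); np.save('w23.npy',eyes.camera_info('wrist')['cam_to_world'])
E
```

```text
t 27.1167 j [1.305, 0.08, -0.969, 1.679, 0.063, 1.42, 0.326] p [0.4389, -0.2169, 0.2862] w 1.0 F [0.4, 0.9, -0.2]
```

View pics/w23.png

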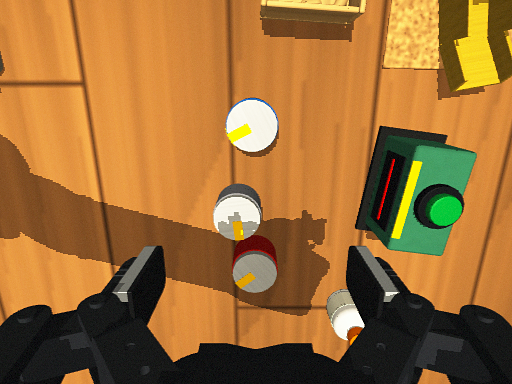

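```bash
cat > tins.py <<'E'
from h import *
def tins(im,T,boxes):
    i=dict(eyes.camera_info('wrist'));i['cam_to_world']=T
    hsv=cv2.cvtColor(im,cv2.COLOR_BGR2HSV); H,S_,V=cv2.split(hsv)
    out=[]
    for (x0,y0,x1,y1) in boxes:
        sub=np.zeros(H.shape,bool); sub[y0:y1,x0:x1]=1
        yel=sub&(H>=18)&(H<=34)&(S_>150)
        lid=sub&(S_<60)&(V>100)
        m=(yel|lid).astype(np.uint8); m=cv2.morphologyEx(m,cv2.MORPH_CLOSE,np.ones((5,5))); 
        n,lab,st,ce=cv2.connectedComponentsWithStats(m); k=1+np.argmax(st[1:,4]); 
        c,_=cv2.findContours((lab==k).astype(np.uint8),cv2.RETR_EXTERNAL,cv2.CHAIN_APPROX_NONE); c=max(c,key=cv2.contourArea)
        hull=cv2.convexHull(c).reshape(-1,2)
        P=np.array([onz('wrist',p,.055,i)[:2] for p in hull],np.float32)*1000
        el=cv2.fitEllipse(P) if len(P)>=5 else None
        ce,r=cv2.minEnclosingCircle(P)
        yel&=(lab==k)
        ys,xs=np.nonzero(yel); Y=np.array([onz('wrist',p,.055,i)[:2] for p in zip(xs,ys)],np.float32)*1000
        d=Y.mean(0)-np.array(el[0]); ln=cv2.fitLine(Y,cv2.DIST_L2,0,.01,.01).ravel()
        v=ln[:2]*np.sign(ln[:2]@d)
        out.append(dict(c=np.round(el[0],1),c2=np.round(ce,1),r=round(r,1),ax=np.round(el[1],1),ang=round(np.degrees(np.arctan2(d[1],d[0])),1),ang_line=round(np.degrees(np.arctan2(v[1],v[0])),1),dist=round(float(np.linalg.norm(d)),1),ny=len(Y)))
    return out
E
python3 - <<'E'
from tins import *
im=cv2.imread('pics/w23.png'); T=np.load('w23.npy')
for r in tins(im,T,[(215,85,290,165),(205,185,265,243),(228,238,282,297)]): print(r)
i=eyes.camera_info('wrist'); 
print('window redline',[onz('wrist',p,.05,i).round(4)[:2] for p in ((394,157),(378,221),(386,189))])
print('strip',[onz('wrist',p,.09,i).round(4)[:2] for p in ((419,162),(398,238))])
print('button',onz('wrist',(446,207),.105,i).round(4))
for n in ('window','book_button_top','scanner'):
    print(n,[(round(q['p'],2),np.round(q['at'],1).tolist()) for q in finder.landmark_of(n,'wrist')][:3])
cv2.imwrite('pics/z23.png',cv2.resize(im[110:270,340:500],None,fx=3.7,fy=3.7,interpolation=cv2.INTER_CUBIC))
E
```

```text
{'c': array([ 434.7, -177. ]), 'c2': array([ 434.3, -176.6]), 'r': 32.2, 'ax': array([61.4, 63.8]), 'ang': np.float64(-150.4), 'ang_line': np.float64(-153.7), 'dist': 17.9, 'ny': 248}
{'c': array([ 415.6, -292.6]), 'c2': array([ 415.5, -293.1]), 'r': 33.0, 'ax': array([61.2, 65.8]), 'ang': np.float64(-85.8), 'ang_line': np.float64(-83.5), 'dist': 19.3, 'ny': 181}
{'c': array([ 438.5, -376. ]), 'c2': array([ 438.5, -376.3]), 'r': 30.6, 'ax': array([59.4, 60.7]), 'ang': np.float64(-139.8), 'ang_line': np.float64(-142.0), 'dist': 16.8, 'ny': 160}
window redline [array([ 0.6103, -0.2153]), array([ 0.6007, -0.3005]), array([ 0.6057, -0.2565])]
strip [array([ 0.6207, -0.2128]), array([ 0.6102, -0.3054])]
button [ 0.6505 -0.2602  0.105 ]
window [(0.87, [385.9, 188.8])]
book_button_top [(0.81, [446.8, 210.0])]
scanner [(0.85, [397.2, 180.6]), (0.39, [241.4, 206.6])]
```

View pics/z23.png

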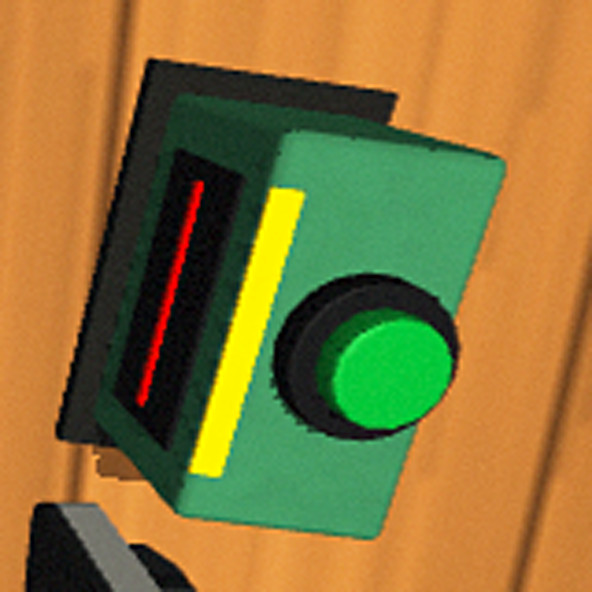

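```bash
cat > tq.py <<'E'
from h import *
import seq
d=np.radians
b=[.4347,-.177];g=[.4156,-.2926];r=[.4385,-.376]
q=env.read_state()['joints']
def tin(n,c,a,rot): 
    return [(n+'hov',c+[.14],down(d(a))),(n+'dn',c+[.022],down(d(a))),(n+'r1',c+[.022],down(d(a+rot/2))),(n+'r2',c+[.022],down(d(a+rot))),(n+'up',c+[.14],down(d(a+rot)))]
w=tin('b',b,-60,127)+tin('g',g,-30,95)+tin('r',r,-120,176)
if __name__=='__main__':
    seq.run(q,w); rel(b+[.14],down(d(-60))); rel(b+[.022],down(d(-60)))
E
python3 tq.py
```

```text
bhov [ 1.16  0.16 -0.92  1.93  0.14  1.12 -0.86] 9 minmargin 0.49 err 0.0
bdn [ 1.06  0.36 -0.85  2.04  0.34  0.89 -1.03] 3 minmargin 0.38 err 0.002
br1 [ 1.23  0.45 -1.06  2.03  0.49  0.94 -0.03] 9 minmargin 0.38 err 0.0
br2 [ 1.38  0.6  -1.28  2.02  0.68  1.04  0.94] 9 minmargin 0.19 err 0.0
bup [ 1.58  0.47 -1.51  1.93  0.5   1.23  1.07] 3 minmargin -0.04 err 0.002
ghov [ 1.46  0.32 -1.07  1.84  0.31  1.16 -0.23] 14 minmargin -0.01 err 0.0
gdn [ 1.34  0.49 -0.96  1.94  0.49  0.96 -0.37] 3 minmargin 0.43 err 0.002
gr1 [ 1.46  0.58 -1.11  1.93  0.62  1.02  0.37] 7 minmargin 0.36 err 0.0
gr2 [ 1.55  0.7  -1.26  1.93  0.76  1.1   1.1 ] 7 minmargin 0.21 err 0.0
gup [ 1.68  0.57 -1.45  1.83  0.6   1.28  1.21] 3 minmargin 0.02 err 0.002
rhov [ 1.64  1.14 -1.74  1.66  1.12  1.69  4.11] 25 minmargin -1.51 err 0.0
rdn [ 1.63  1.25 -1.6   1.75  1.25  1.54  4.08] 3 minmargin -1.5 err 0.001
rr1 [ 1.63  1.35 -1.68  1.75  1.33  1.63  5.59] 13 minmargin -2.99 err 0.0
rr2 [ 1.63  1.42 -1.73  1.75  1.39  1.7   7.12] 13 minmargin -4.52 err 0.0
rup [ 1.61  1.3  -1.87  1.66  1.27  1.83  7.13] 3 minmargin -4.53 err 0.001
rel [-0.0372, 0.1477, -0.0052] [-0.0002, 1.0507, -0.0013] rows 8.4
rel [-0.0371, 0.2657, -0.0053] [-0.0002, 1.0507, -0.0013] rows 8.4
```

```bash
cat > tq2.py <<'E'
from tq import *
w=tin('b',b,-100,127)+tin('g',g,-40,95)+[('mid',[.43,-.33,.16],down(d(-50)))]+tin('r',r,-140,176)
seq.run(q,w)
print('order r first'); w=[('mid',[.43,-.33,.16],down(d(-50)))]+tin('r',r,-140,176)+[('mid',[.43,-.23,.16],down(d(-30)))]+tin('b',b,-100,127)+tin('g',g,-40,95)+[('btn',[.65,-.265,.2],down(0))]
seq.run(q,w)
E
python3 tq2.py
```

```text
bhov [ 1.12  0.15 -0.88  1.94  0.13  1.11 -1.55] 15 minmargin 0.48 err 0.0
bdn [ 1.03  0.35 -0.82  2.04  0.32  0.89 -1.71] 3 minmargin 0.38 err 0.002
br1 [ 1.2   0.43 -1.03  2.03  0.46  0.93 -0.71] 9 minmargin 0.38 err 0.0
br2 [ 1.36  0.57 -1.24  2.03  0.65  1.02  0.27] 9 minmargin 0.23 err 0.0
bup [ 1.56  0.42 -1.47  1.93  0.45  1.21  0.41] 3 minmargin 0.0 err 0.002
ghov [ 1.51  0.35 -1.13  1.84  0.34  1.17 -0.44] 10 minmargin 0.03 err 0.0
gdn [ 1.38  0.52 -1.    1.94  0.52  0.98 -0.57] 3 minmargin 0.37 err 0.002
gr1 [ 1.48  0.61 -1.16  1.93  0.66  1.04  0.16] 7 minmargin 0.31 err 0.0
gr2 [ 1.57  0.74 -1.3   1.93  0.8   1.13  0.9 ] 7 minmargin 0.17 err 0.0
gup [ 1.69  0.62 -1.49  1.83  0.64  1.31  1.  ] 3 minmargin -0.02 err 0.002
mid [ 1.47  0.4  -1.08  1.73  0.37  1.24 -0.58] 15 minmargin 0.01 err 0.0
rhov [ 1.24  0.39 -0.74  1.67  0.28  1.19 -2.02] 13 minmargin 0.42 err 0.0
rdn [ 1.18  0.53 -0.69  1.77  0.4   0.98 -2.1 ] 3 minmargin 0.5 err 0.001
rr1 [ 1.39  0.66 -0.98  1.76  0.62  1.07 -0.71] 13 minmargin 0.49 err 0.0
rr2 [ 1.54  0.84 -1.24  1.75  0.85  1.2   0.69] 13 minmargin 
[... 740 characters left out ...]
5] 3 minmargin 0.38 err 0.002
br1 [ 1.27  0.48 -1.11  2.03  0.53  0.96 -0.76] 9 minmargin 0.36 err 0.0
br2 [ 1.4   0.64 -1.32  2.02  0.73  1.06  0.21] 9 minmargin 0.15 err 0.0
bup [ 1.59  0.52 -1.55  1.93  0.55  1.25  0.33] 3 minmargin -0.08 err 0.002
ghov [ 1.57  0.4  -1.23  1.83  0.4   1.19 -0.48] 10 minmargin -0.05 err 0.0
gdn [ 1.43  0.56 -1.07  1.94  0.58  1.   -0.61] 3 minmargin 0.29 err 0.002
gr1 [ 1.52  0.67 -1.22  1.93  0.72  1.08  0.12] 7 minmargin 0.25 err 0.0
gr2 [ 1.59  0.8  -1.35  1.93  0.86  1.17  0.86] 7 minmargin 0.12 err 0.0
gup [ 1.71  0.68 -1.54  1.83  0.7   1.35  0.95] 3 minmargin -0.07 err 0.002
btn [ 0.96  0.76 -1.1   1.23  0.67  1.52 -0.04] 8 minmargin -0.01 err 0.001
```

```bash
cat > tq3.py <<'E'
from tq import *
def tin2(n,c,a,rot): 
    return [(n+'hov',c+[.12],down(d(a))),(n+'dn',c+[.022],down(d(a))),(n+'r1',c+[.022],down(d(a+rot/2))),(n+'r2',c+[.022],down(d(a+rot))),(n+'r1',c+[.022],down(d(a+rot/2))),(n+'r0',c+[.022],down(d(a))),(n+'up',c+[.12],down(d(a)))]
w=[('mid',[.43,-.33,.16],down(d(-50)))]+tin('r',r,-140,176)+[('mid',[.43,-.23,.16],down(d(-30)))]+tin2('b',b,-100,127)+tin2('g',g,-40,95)+[('btn',[.65,-.265,.2],down(0))]
seq.run(q,w)
rel([.43,-.36,.16],down(d(-70)));rel(r+[.12],down(d(-140)))
E
python3 tq3.py
```

```text
mid [ 1.25  0.3  -0.79  1.74  0.23  1.2  -0.47] 8 minmargin 0.51 err 0.0
rhov [ 1.06  0.34 -0.52  1.68  0.18  1.16 -1.95] 13 minmargin 0.65 err 0.0
rdn [ 1.03  0.48 -0.48  1.78  0.27  0.95 -2.01] 3 minmargin 0.59 err 0.001
rr1 [ 1.25  0.57 -0.78  1.76  0.46  1.01 -0.61] 13 minmargin 0.64 err 0.0
rr2 [ 1.45  0.71 -1.07  1.75  0.69  1.11  0.78] 13 minmargin 0.4 err 0.0
rup [ 1.53  0.58 -1.19  1.66  0.56  1.29  0.86] 3 minmargin 0.28 err 0.001
mid [ 1.42  0.24 -1.12  1.86  0.24  1.18 -0.3 ] 10 minmargin 0.29 err 0.0
bhov [ 1.19  0.2  -0.96  1.95  0.18  1.08 -1.6 ] 10 minmargin 0.37 err 0.0
bdn [ 1.09  0.37 -0.89  2.04  0.37  0.9  -1.74] 3 minmargin 0.38 err 0.0
br1 [ 1.26  0.47 -1.1   2.03  0.52  0.95 -0.75] 9 minmargin 0.37 err 0.0
br2 [ 1.4   0.63 -1.31  2.02  0.72  1.06  0.22] 9 minmargin 0.16 err 0.0
br1 [ 1.26  0.47 -1.1   2.03  0.52  0.95 -0.75] 9 minmargin 0.18 err 0.0
br0 [ 1.08  0.37 -0.88  2.03  0.36  0.9  -1.74] 9 minmargin 0.39 err 0.0
bup [ 1.2   0.2  -0.97  1.95  0.19  1.08 -1.6 ] 3 minmargin 0.41 err 0.0
ghov [ 1.44  0.34 -1.05  1.86  0.33  1.13 -0.43] 9 minmargin 0.42 err 0.0
gdn [ 1.33  0.49 -0.95  1.94  0.48  0.96 -0.54] 3 minmargin 0.46 err 0.0
gr1 [ 1.45  0.58 -1.11  1.93  0.61  1.02  0.2 ] 7 minmargin 0.36 err 0.0
gr2 [ 1.54  0.69 -1.25  1.93  0.75  1.1   0.93] 7 minmargin 0.22 err 0.0
gr1 [ 1.45  0.58 -1.11  1.93  0.61  1.02  0.2 ] 7 minmargin 0.24 err 0.0
gr0 [ 1.33  0.49 -0.95  1.94  0.48  0.96 -0.54] 7 minmargin 0.39 err 0.0
gup [ 1.44  0.34 -1.05  1.86  0.33  1.13 -0.43] 3 minmargin 0.42 err 0.0
btn [ 0.93  0.74 -1.04  1.23  0.62  1.5  -0.02] 7 minmargin 0.42 err 0.0
rel [0.1457, 0.1275, -0.0106] [-0.0, 1.2252, -0.0013] rows 9.8
rel [0.1618, 0.1675, -0.0022] [0.0009, 2.447, -0.0013] rows 19.6
```

Emit:
apply_moves:
  targets:
    - [0.1457, 0.1275, -0.0106, 0, 1.4, -0.001, 1]
    - [0.1457, 0.1275, -0.0106, 0, 1.4, -0.001, 1]
    - [0.1457, 0.1275, -0.0106, 0, 1.4, -0.001, 1]
    - [0.1457, 0.1275, -0.0106, 0, 1.4, -0.001, 1]
    - [0.1457, 0.1275, -0.0106, 0, 1.4, -0.001, 1]
    - [0.1457, 0.1275, -0.0106, 0, 1.4, -0.001, 1]
    - [0.1457, 0.1275, -0.0106, 0, 1.4, -0.001, 1]
    - [0.1457, 0.1275, -0.0106, 0, 1.4, -0.001, 1]
    - [0.1457, 0.1275, -0.0106, 0, 1.4, -0.001, 1]
    - [0.1457, 0.1275, -0.0106, 0, 1.4, -0.001, 1]
    - [0.1457, 0.1275, -0.0106, 0, 1.4, -0.001, 1]
    - [0.1457, 0.1275, -0.0106, 0, 1.4, -0.001, 1]

```text
time_s: 28.32
tcp_pos: [0.4295, -0.3607, 0.1605]
eef_rot: [-0.059, 0.059, -0.704, 0.705]
ft_force: [-0.7, -0.4, -0.8]
width: 0.999
```

```bash
python3 - <<'E'
from tq import *
log(); rel(r+[.12],down(d(-140))); snap('wrist','w24'); np.save('w24.npy',eyes.camera_info('wrist')['cam_to_world'])
E
```

```text
t 28.3167 j [1.18, 0.313, -0.666, 1.698, 0.206, 1.201, -0.941] p [0.4295, -0.3607, 0.1605] w 0.999 F [-0.7, -0.4, -0.8]
rel [-0.0063, 0.0406, 0.0165] [-0.0007, 1.0396, -0.0007] rows 8.3
```

View pics/w24.png

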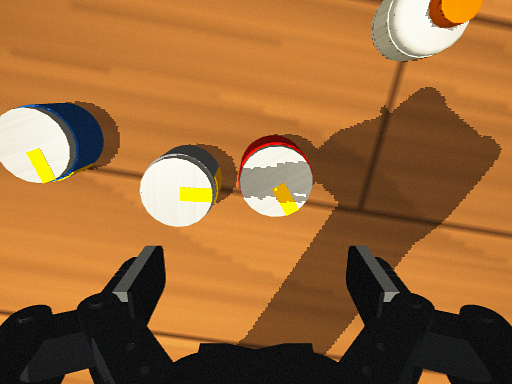

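```bash
python3 - <<'E'
from tins import *
im=cv2.imread('pics/w24.png'); T=np.load('w24.npy')
for r in tins(im,T,[(238,143,315,218),(138,152,225,228),(0,104,80,190)]): print(r)
E
```

```text
{'c': array([ 437.2, -377.4]), 'c2': array([ 437. , -377.2]), 'r': 30.8, 'ax': array([59.5, 60.9]), 'ang': np.float64(-142.0), 'ang_line': np.float64(-141.7), 'dist': 16.7, 'ny': 446}
{'c': array([ 417.6, -300.7]), 'c2': array([ 417.8, -302.4]), 'r': 36.5, 'ax': array([60.7, 72.1]), 'ang': np.float64(-84.9), 'ang_line': np.float64(-55.9), 'dist': 17.3, 'ny': 604}
{'c': array([ 433.2, -181.4]), 'c2': array([ 432.8, -185.2]), 'r': 35.0, 'ax': array([59.6, 71.9]), 'ang': np.float64(-152.7), 'ang_line': np.float64(-121.8), 'dist': 16.9, 'ny': 557}
```

Emit:
apply_moves:
  targets:
    - [-0.006, 0.04, 0.016, 0, 1.04, 0, 1]
    - [-0.006, 0.04, 0.016, 0, 1.04, 0, 1]
    - [-0.006, 0.04, 0.016, 0, 1.04, 0, 1]
    - [-0.006, 0.04, 0.016, 0, 1.04, 0, 1]
    - [-0.006, 0.04, 0.016, 0, 1.04, 0, 1]
    - [-0.006, 0.04, 0.016, 0, 1.04, 0, 1]
    - [-0.006, 0.04, 0.016, 0, 1.04, 0, 1]
    - [-0.006, 0.04, 0.016, 0, 1.04, 0, 1]
    - [-0.006, 0.04, 0.016, 0, 1.04, 0, 1]
    - [-0.006, 0.04, 0.016, 0, 1.04, 0, 1]

```text
time_s: 29.2
tcp_pos: [0.4376, -0.3761, 0.1205]
eef_rot: [0.297, -0.297, -0.642, 0.642]
ft_force: [-0.6, -0.2, 0.6]
width: 1.0
```

```bash
python3 - <<'E'
from tq import *
log(); rel(r+[.022],down(d(-140))); snap('wrist','w25')
E
```

```text
t 29.2 j [1.031, 0.356, -0.482, 1.705, 0.181, 1.124, -1.941] p [0.4376, -0.3761, 0.1205] w 1.0 F [-0.6, -0.2, 0.6]
rel [-0.0004, 0.0985, -0.0008] [-0.0005, 0.0064, -0.0008] rows 2.4
```

View pics/w25.png

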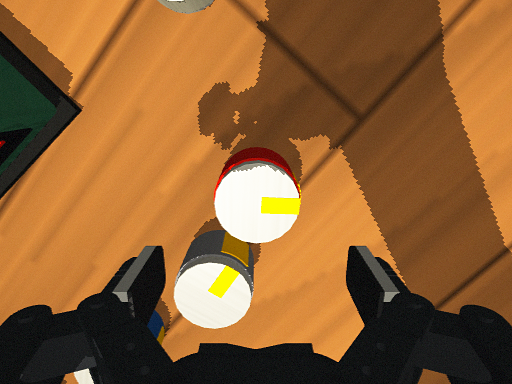

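Emit:
apply_moves:
  targets:
    - [0, 0.04, 0, 0, 0, 0, 1]
    - [0, 0.08, 0, 0, 0, 0, 1]
    - [0, 0.098, -0.001, 0, 0, 0, 1]
    - [0, 0.098, -0.001, 0, 0, 0, 1]
    - [0, 0.098, -0.001, 0, 0, 0, 0]
    - [0, 0.098, -0.001, 0, 0, 0, 0]
    - [0, 0.098, -0.001, 0, 0, 0, 0]
    - [0, 0.098, -0.001, 0, 0, 0, 0]
    - [0, 0.098, -0.001, 0, 0, 0, 0]
    - [0, 0.098, -0.001, 0, 0, 0, 0]

```text
time_s: 30.08
tcp_pos: [0.4392, -0.3771, 0.025]
eef_rot: [0.296, -0.299, -0.641, 0.642]
ft_force: [-0.4, 0.4, 7.1]
width: 0.723
```

```bash
python3 - <<'E'
from tq import *
log()
E
```

```text
t 30.0833 j [1.002, 0.473, -0.453, 1.774, 0.25, 0.946, -1.993] p [0.4392, -0.3771, 0.025] w 0.723 F [-0.4, 0.4, 7.1]
```

Emit:
apply_moves:
  targets:
    - [0, -0.001, 0, 0, -0.1, 0, 0]
    - [0, -0.002, 0, 0, -0.22, 0, 0]
    - [0, -0.002, 0, 0, -0.34, 0, 0]
    - [0, -0.002, 0, 0, -0.46, 0, 0]
    - [0, -0.002, 0, 0, -0.58, 0, 0]
    - [0, -0.002, 0, 0, -0.7, 0, 0]
    - [0, -0.002, 0, 0, -0.82, 0, 0]
    - [0, -0.002, 0, 0, -0.94, 0, 0]
    - [0, -0.002, 0, 0, -1.06, 0, 0]
    - [0, -0.002, 0, 0, -1.18, 0, 0]
    - [0, -0.002, 0, 0, -1.3, 0, 0]
    - [0, -0.002, 0, 0, -1.42, 0, 0]

```text
time_s: 31.08
tcp_pos: [0.4379, -0.3767, 0.0255]
eef_rot: [-0.194, 0.194, -0.679, 0.681]
ft_force: [-0.0, -0.4, -3.2]
width: 0.725
```

```bash
python3 - <<'E'
from tq import *
log(); rel([.4385,-.377,.026],down(d(37)))
E
```

```text
t 31.0833 j [1.216, 0.542, -0.727, 1.764, 0.422, 0.996, -0.688] p [0.4379, -0.3767, 0.0255] w 0.725 F [-0.0, -0.4, -3.2]
rel [-0.0004, -0.0005, 0.0006] [-0.0012, -1.6596, 0.0024] rows 13.3
```

Emit:
apply_moves:
  targets:
    - [0, 0, 0, 0, -0.12, 0, 0]
    - [0, 0, 0, 0, -0.24, 0, 0]
    - [0, 0, 0, 0, -0.36, 0, 0]
    - [0, 0, 0, 0, -0.48, 0, 0]
    - [0, 0, 0, 0, -0.6, 0, 0]
    - [0, 0, 0, 0, -0.72, 0, 0]
    - [0, 0, 0, 0, -0.84, 0, 0]
    - [0, 0, 0, 0, -0.96, 0, 0]
    - [0, 0, 0, 0, -1.08, 0, 0]
    - [0, 0, 0, 0, -1.2, 0, 0]
    - [0, 0, 0, 0, -1.32, 0, 0]
    - [0, 0, 0, 0, -1.44, 0, 0]

```text
time_s: 32.08
tcp_pos: [0.4378, -0.3769, 0.0254]
eef_rot: [-0.594, 0.595, -0.382, 0.384]
ft_force: [-0.4, 0.3, -2.5]
width: 0.724
```

```bash
python3 - <<'E'
from tq import *
log(); rel([.4385,-.377,.026],down(d(37)))
E
```

```text
t 32.0833 j [1.408, 0.664, -1.001, 1.755, 0.631, 1.08, 0.615] p [0.4378, -0.3769, 0.0254] w 0.724 F [-0.4, 0.3, -2.5]
rel [0.0004, -0.0006, 0.0006] [0.001, -0.22, 0.0023] rows 1.8
```

Emit:
apply_moves:
  targets:
    - [0, 0, 0, 0, -0.11, 0, 0]
    - [0, 0, 0, 0, -0.21, 0, 0]
    - [0, 0.002, 0, 0, -0.21, 0, 0]
    - [0, 0.002, 0, 0, -0.21, 0, 0]
    - [0, 0.002, 0, 0, -0.21, 0, 1]
    - [0, 0.002, 0, 0, -0.21, 0, 1]
    - [0, 0.002, 0, 0, -0.21, 0, 1]
    - [0, 0.002, 0, 0, -0.21, 0, 1]
    - [0, -0.02, 0, 0, -0.21, 0, 1]
    - [0, -0.05, 0, 0, -0.21, 0, 1]
    - [0, -0.09, 0, 0, -0.21, 0, 1]
    - [0, -0.12, 0, 0, -0.21, 0, 1]

```text
time_s: 33.08
tcp_pos: [0.4382, -0.3758, 0.147]
eef_rot: [-0.63, 0.631, -0.32, 0.321]
ft_force: [0.8, -0.4, 0.2]
width: 0.994
```

```bash
python3 - <<'E'
from tq import *
log(); snap('wrist','w26');np.save('w26.npy',eyes.camera_info('wrist')['cam_to_world']); rel([.43,-.23,.18],down(d(-30))); rel(b+[.12],down(d(-100)))
E
```

```text
t 33.0833 j [1.513, 0.553, -1.155, 1.655, 0.525, 1.283, 0.888] p [0.4382, -0.3758, 0.147] w 0.994 F [0.8, -0.4, 0.2]
rel [-0.1247, -0.0284, 0.078] [-0.006, 1.1539, 0.0064] rows 9.2
rel [-0.1652, 0.0313, 0.113] [-0.0104, 2.3756, 0.0022] rows 19.0
```

View pics/w26.png

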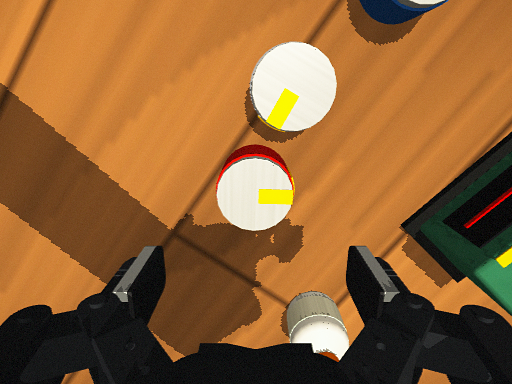

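Emit:
apply_moves:
  targets:
    - [-0.13, -0.02, 0.08, -0.006, 1.4, 0.006, 1]
    - [-0.13, -0.02, 0.08, -0.006, 1.4, 0.006, 1]
    - [-0.13, -0.02, 0.08, -0.006, 1.4, 0.006, 1]
    - [-0.13, -0.02, 0.08, -0.006, 1.4, 0.006, 1]
    - [-0.13, -0.02, 0.08, -0.006, 1.4, 0.006, 1]
    - [-0.13, -0.02, 0.08, -0.006, 1.4, 0.006, 1]
    - [-0.13, -0.02, 0.08, -0.006, 1.4, 0.006, 1]
    - [-0.13, -0.02, 0.08, -0.006, 1.4, 0.006, 1]
    - [-0.13, -0.02, 0.08, -0.006, 1.4, 0.006, 1]
    - [-0.13, -0.02, 0.08, -0.006, 1.4, 0.006, 1]
    - [-0.13, -0.02, 0.08, -0.006, 1.4, 0.006, 1]
    - [-0.13, -0.02, 0.08, -0.006, 1.4, 0.006, 1]

```text
time_s: 34.13
tcp_pos: [0.4259, -0.2237, 0.1644]
eef_rot: [0.273, -0.275, 0.654, -0.65]
ft_force: [0.8, -0.1, -0.9]
width: 1.0
```

```bash
python3 - <<'E'
from tq import *
log(); rel(b+[.12],down(d(-100)));snap('wrist','w27');np.save('w27.npy',eyes.camera_info('wrist')['cam_to_world'])
E
```

```text
t 34.1333 j [1.389, 0.204, -1.079, 1.869, 0.191, 1.188, -0.53] p [0.4259, -0.2237, 0.1644] w 1.0 F [0.8, -0.1, -0.9]
rel [-0.0396, 0.0446, -0.0261] [0.0059, 0.9692, 0.0036] rows 7.8
```

View pics/w27.png

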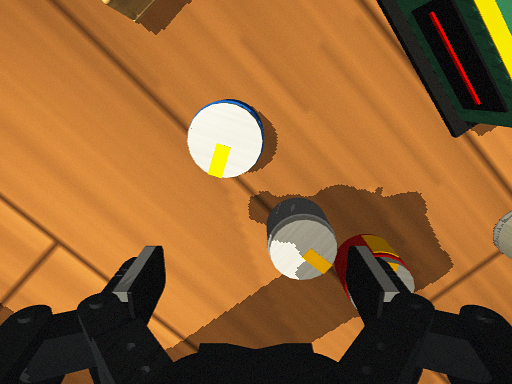

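```bash
python3 - <<'E'
from tins import *
im=cv2.imread('pics/w27.png'); T=np.load('w27.npy')
for r in tins(im,T,[(180,95,268,182),(264,215,340,282)]): print(r)
E
```

```text
{'c': array([ 434.4, -178.8]), 'c2': array([ 433.7, -178. ]), 'r': 31.4, 'ax': array([59.7, 61.8]), 'ang': np.float64(-151.7), 'ang_line': np.float64(-152.3), 'dist': 17.0, 'ny': 483}
{'c': array([ 415.5, -294.2]), 'c2': array([ 416.2, -294.6]), 'r': 33.0, 'ax': array([60.8, 65.7]), 'ang': np.float64(-87.5), 'ang_line': np.float64(-83.2), 'dist': 19.1, 'ny': 366}
```

Emit:
apply_moves:
  targets:
    - [-0.04, 0.044, -0.026, 0.006, 0.97, 0.003, 1]
    - [-0.04, 0.044, -0.026, 0.006, 0.97, 0.003, 1]
    - [-0.04, 0.044, -0.026, 0.006, 0.97, 0.003, 1]
    - [-0.04, 0.044, -0.026, 0.006, 0.97, 0.003, 1]
    - [-0.04, 0.044, -0.026, 0.006, 0.97, 0.003, 1]
    - [-0.04, 0.044, -0.026, 0.006, 0.97, 0.003, 1]
    - [-0.04, 0.044, -0.026, 0.006, 0.97, 0.003, 1]
    - [-0.04, 0.044, -0.026, 0.006, 0.97, 0.003, 1]
    - [-0.04, 0.044, -0.026, 0.006, 0.97, 0.003, 1]
    - [-0.04, 0.044, -0.026, 0.006, 0.97, 0.003, 1]

```text
time_s: 35.02
tcp_pos: [0.4348, -0.1767, 0.1206]
eef_rot: [-0.058, 0.057, 0.705, -0.705]
ft_force: [0.1, -0.6, -0.2]
width: 0.999
```

```bash
python3 - <<'E'
from tq import *
log(); rel(b+[.022],down(d(-100)));snap('wrist','w28')
E
```

```text
t 35.0167 j [1.176, 0.195, -0.949, 1.954, 0.179, 1.081, -1.582] p [0.4348, -0.1767, 0.1206] w 0.999 F [0.1, -0.6, -0.2]
rel [0.0, 0.0986, 0.0003] [-0.0, 0.0115, 0.0005] rows 2.4
```

View pics/w28.png

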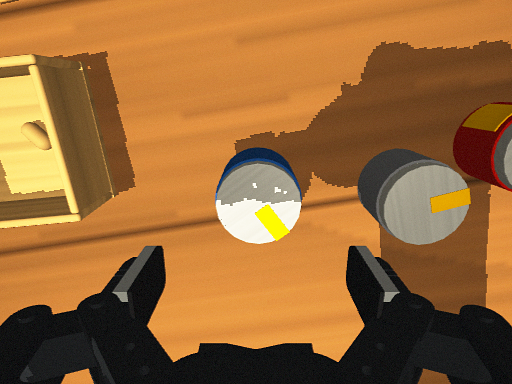

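Emit:
apply_moves:
  targets:
    - [0, 0.04, 0, 0, 0, 0, 1]
    - [0, 0.08, 0, 0, 0, 0, 1]
    - [0, 0.097, 0, 0, 0, 0, 1]
    - [0, 0.097, 0, 0, 0, 0, 1]
    - [0, 0.097, 0, 0, 0, 0, 0]
    - [0, 0.097, 0, 0, 0, 0, 0]
    - [0, 0.097, 0, 0, 0, 0, 0]
    - [0, 0.097, 0, 0, 0, 0, 0]
    - [0, 0.097, 0, 0, 0, 0, 0]
    - [0, 0.096, 0, 0, 0, 0, 0]
    - [0, 0.095, 0, 0, -0.08, 0, 0]
    - [0, 0.095, 0, 0, -0.2, 0, 0]

```text
time_s: 36.07
tcp_pos: [0.4354, -0.1773, 0.0268]
eef_rot: [-0.012, 0.012, -0.706, 0.708]
ft_force: [0.2, -0.2, -2.6]
width: 0.725
```

```bash
python3 - <<'E'
from tq import *
log(); rel([.4348,-.177,.025],down(d(27)))
E
```

```text
t 36.0667 j [1.114, 0.372, -0.917, 2.03, 0.375, 0.913, -1.541] p [0.4354, -0.1773, 0.0268] w 0.725 F [0.2, -0.2, -2.6]
rel [0.0005, 0.0018, -0.0003] [-0.0018, -2.0079, 0.0009] rows 16.1
```

Emit:
apply_moves:
  targets:
    - [0, 0, 0, 0, -0.12, 0, 0]
    - [0, 0, 0, 0, -0.24, 0, 0]
    - [0, 0, 0, 0, -0.36, 0, 0]
    - [0, 0, 0, 0, -0.48, 0, 0]
    - [0, 0, 0, 0, -0.6, 0, 0]
    - [0, 0, 0, 0, -0.72, 0, 0]
    - [0, 0, 0, 0, -0.84, 0, 0]
    - [0, 0, 0, 0, -0.96, 0, 0]
    - [0, 0, 0, 0, -1.08, 0, 0]
    - [0, 0, 0, 0, -1.2, 0, 0]
    - [0, 0, 0, 0, -1.32, 0, 0]
    - [0, 0, 0, 0, -1.44, 0, 0]

```text
time_s: 37.07
tcp_pos: [0.4351, -0.1775, 0.0265]
eef_rot: [-0.476, 0.476, -0.523, 0.523]
ft_force: [0.7, -1.2, -3.6]
width: 0.723
```

```bash
python3 - <<'E'
from tq import *
log(); rel([.4348,-.177,.025],down(d(27)))
E
```

```text
t 37.0667 j [1.33, 0.525, -1.198, 2.023, 0.591, 0.997, -0.259] p [0.4351, -0.1775, 0.0265] w 0.723 F [0.7, -1.2, -3.6]
rel [-0.0005, 0.0015, -0.0003] [-0.0001, -0.5654, 0.0012] rows 4.5
```

Finish the turn, set down, open, then start turning back with open fingers.

Emit:
apply_moves:
  targets:
    - [0, 0, 0, 0, -0.12, 0, 0]
    - [0, 0, 0, 0, -0.24, 0, 0]
    - [0, 0, 0, 0, -0.36, 0, 0]
    - [0, 0, 0, 0, -0.48, 0, 0]
    - [0, 0, 0, 0, -0.555, 0, 0]
    - [0, 0.002, 0, 0, -0.555, 0, 0]
    - [0, 0.002, 0, 0, -0.555, 0, 0]
    - [0, 0.002, 0, 0, -0.555, 0, 1]
    - [0, 0.002, 0, 0, -0.555, 0, 1]
    - [0, 0.002, 0, 0, -0.555, 0, 1]
    - [0, 0.002, 0, 0, -0.555, 0, 1]
    - [0, -0.01, 0, 0, -0.5, 0, 1]

```text
time_s: 38.07
tcp_pos: [0.4337, -0.1766, 0.0344]
eef_rot: [-0.589, 0.59, -0.392, 0.39]
ft_force: [-0.4, -0.7, 0.4]
width: 0.995
```

```bash
python3 - <<'E'
from tq import *
log(); q=env.read_state()['joints']
seq.run(q,[('a',[.435,-.177,.04],down(d(-40))),('up',[.435,-.177,.13],down(d(-40))),('g',[.4155,-.2935,.12],down(d(-40)))]); rel([.435,-.177,.04],down(d(-40)))
E
```

```text
t 38.0667 j [1.402, 0.593, -1.306, 2.017, 0.665, 1.061, 0.18] p [0.4337, -0.1766, 0.0344] w 0.995 F [-0.4, -0.7, 0.4]
a [ 1.27  0.43 -1.1   2.02  0.46  0.98 -0.77] 9 minmargin 0.18 err 0.0
up [ 1.42  0.28 -1.23  1.94  0.29  1.13 -0.63] 3 minmargin 0.24 err 0.0
g [ 1.5   0.39 -1.13  1.86  0.39  1.14 -0.47] 3 minmargin 0.27 err 0.002
rel [0.0008, -0.0056, 0.0011] [0.0029, 1.0984, -0.001] rows 8.8
```

Emit:
apply_moves:
  targets:
    - [0, -0.005, 0, 0.003, 0.12, 0, 1]
    - [0, -0.005, 0, 0.003, 0.24, 0, 1]
    - [0, -0.005, 0, 0.003, 0.36, 0, 1]
    - [0, -0.005, 0, 0.003, 0.48, 0, 1]
    - [0, -0.005, 0, 0.003, 0.6, 0, 1]
    - [0, -0.005, 0, 0.003, 0.72, 0, 1]
    - [0, -0.005, 0, 0.003, 0.84, 0, 1]
    - [0, -0.005, 0, 0.003, 0.96, 0, 1]
    - [0, -0.005, 0, 0.003, 1.08, 0, 1]
    - [0, -0.04, 0, 0.003, 1.1, 0, 1]
    - [0, -0.08, 0, 0.003, 1.1, 0, 1]
    - [0, -0.1, 0, 0.003, 1.1, 0, 1]

```text
time_s: 39.07
tcp_pos: [0.4362, -0.1762, 0.1388]
eef_rot: [-0.3, 0.297, -0.64, 0.642]
ft_force: [1.2, -0.7, 0.3]
width: 1.0
```

```bash
python3 - <<'E'
from tq import *
log(); rel([.4155,-.2935,.12],down(d(-40)));snap('wrist','w29');np.save('w29.npy',eyes.camera_info('wrist')['cam_to_world'])
E
```

```text
t 39.0667 j [1.432, 0.263, -1.248, 1.929, 0.276, 1.138, -0.622] p [0.4362, -0.1762, 0.1388] w 1.0 F [1.2, -0.7, 0.3]
rel [0.1032, 0.0189, 0.0596] [-0.0042, -0.0007, -0.0022] rows 2.9
```

View pics/w29.png

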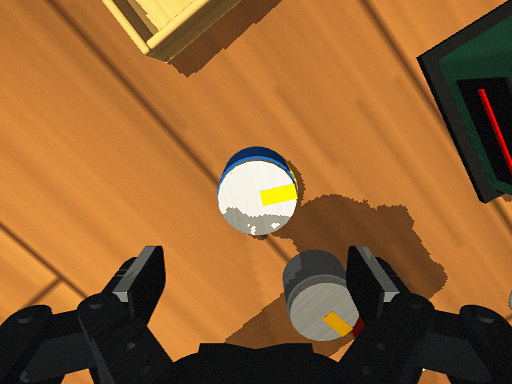

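Emit:
apply_moves:
  targets:
    - [0.103, 0.015, 0.06, -0.004, 0, -0.002, 1]
    - [0.103, 0.015, 0.06, -0.004, 0, -0.002, 1]
    - [0.103, 0.015, 0.06, -0.004, 0, -0.002, 1]
    - [0.103, 0.015, 0.06, -0.004, 0, -0.002, 1]
    - [0.103, 0.015, 0.06, -0.004, 0, -0.002, 1]

```text
time_s: 39.53
tcp_pos: [0.4135, -0.296, 0.1199]
eef_rot: [0.296, -0.297, 0.643, -0.641]
ft_force: [0.2, 1.4, 0.7]
width: 1.0
```

```bash
python3 - <<'E'
from tins import *
log(); im=snap('wrist','w30');T=eyes.camera_info('wrist')['cam_to_world'];np.save('w30.npy',T)
for r in tins(im,T,[(205,150,305,245)]): print(r)
rel([.4155,-.2935,.022],down(np.radians(-40)))
E
```

```text
t 39.5333 j [1.507, 0.389, -1.134, 1.854, 0.385, 1.148, -0.467] p [0.4135, -0.296, 0.1199] w 1.0 F [0.2, 1.4, 0.7]
{'c': array([ 416.3, -293.3]), 'c2': array([ 416.6, -293.6]), 'r': 32.1, 'ax': array([61.1, 64.3]), 'ang': np.float64(-88.9), 'ang_line': np.float64(-82.8), 'dist': 18.1, 'ny': 602}
rel [-0.0013, 0.0983, 0.0008] [0.0027, -0.0032, -0.0003] rows 2.4
```

View pics/w30.png

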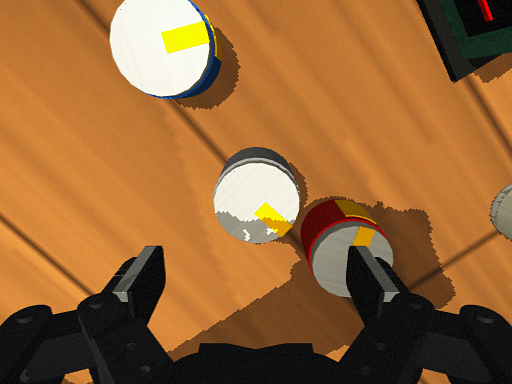

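Emit:
apply_moves:
  targets:
    - [-0.001, 0.03, 0.001, 0.002, -0.09, 0, 1]
    - [-0.001, 0.06, 0.001, 0.002, -0.09, 0, 1]
    - [-0.001, 0.09, 0.001, 0.002, -0.09, 0, 1]
    - [-0.001, 0.097, 0.001, 0.002, -0.09, 0, 1]
    - [-0.001, 0.097, 0.001, 0.002, -0.09, 0, 0]
    - [-0.001, 0.097, 0.001, 0.002, -0.09, 0, 0]
    - [-0.001, 0.097, 0.001, 0.002, -0.09, 0, 0]
    - [-0.001, 0.097, 0.001, 0.002, -0.09, 0, 0]
    - [-0.001, 0.097, 0.001, 0.002, -0.09, 0, 0]
    - [-0.001, 0.096, 0.001, 0.002, -0.09, 0, 0]
    - [-0.001, 0.095, 0.001, 0.002, -0.09, 0, 0]
    - [-0.001, 0.095, 0.001, 0.002, -0.09, 0, 0]

```text
time_s: 40.58
tcp_pos: [0.4155, -0.2944, 0.0259]
eef_rot: [-0.326, 0.327, -0.627, 0.627]
ft_force: [0.0, -0.6, -4.2]
width: 0.724
```

```bash
python3 - <<'E'
from tins import *
log(); rel([.416,-.2935,.025],down(np.radians(60.5))); im=snap('wrist','w31')
E
```

```text
t 40.5833 j [1.405, 0.529, -1.038, 1.93, 0.546, 0.997, -0.495] p [0.4155, -0.2944, 0.0259] w 0.724 F [0.0, -0.6, -4.2]
rel [-0.001, 0.0009, -0.0001] [0.0006, -1.6663, 0.001] rows 13.3
```

View pics/w31.png

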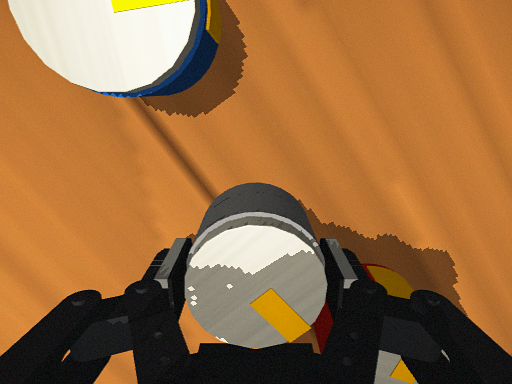

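Emit:
apply_moves:
  targets:
    - [0, 0, 0, 0, -0.12, 0, 0]
    - [0, 0, 0, 0, -0.24, 0, 0]
    - [0, 0, 0, 0, -0.36, 0, 0]
    - [0, 0, 0, 0, -0.48, 0, 0]
    - [0, 0, 0, 0, -0.6, 0, 0]
    - [0, 0, 0, 0, -0.72, 0, 0]
    - [0, 0, 0, 0, -0.84, 0, 0]
    - [0, 0, 0, 0, -0.96, 0, 0]
    - [0, 0, 0, 0, -1.08, 0, 0]
    - [0, 0, 0, 0, -1.2, 0, 0]
    - [0, 0, 0, 0, -1.32, 0, 0]
    - [0, 0, 0, 0, -1.44, 0, 0]

```text
time_s: 41.63
tcp_pos: [0.4155, -0.2944, 0.0255]
eef_rot: [-0.66, 0.66, -0.254, 0.254]
ft_force: [-0.3, 0.6, -3.5]
width: 0.725
```

```bash
python3 - <<'E'
from tins import *
log(); rel([.416,-.2935,.025],down(np.radians(60.5)))
E
```

```text
t 41.6333 j [1.567, 0.728, -1.297, 1.924, 0.788, 1.13, 0.786] p [0.4155, -0.2944, 0.0255] w 0.725 F [-0.3, 0.6, -3.5]
rel [-0.0002, 0.0005, 0.001] [0.0007, -0.2207, 0.0] rows 1.8
```

Emit:
apply_moves:
  targets:
    - [0, 0, 0, 0, -0.11, 0, 0]
    - [0, 0, 0, 0, -0.2, 0, 0]
    - [0, 0.002, 0, 0, -0.2, 0, 0]
    - [0, 0.002, 0, 0, -0.2, 0, 0]
    - [0, 0.002, 0, 0, -0.2, 0, 1]
    - [0, 0.002, 0, 0, -0.2, 0, 1]
    - [0, 0.002, 0, 0, -0.2, 0, 1]
    - [0, 0.002, 0, 0, -0.2, 0, 1]
    - [0, -0.005, 0, 0, -0.1, 0, 1]
    - [0, -0.01, 0, 0, 0.02, 0, 1]
    - [0, -0.01, 0, 0, 0.14, 0, 1]
    - [0, -0.01, 0, 0, 0.26, 0, 1]

```text
time_s: 42.63
tcp_pos: [0.4157, -0.2942, 0.0357]
eef_rot: [-0.619, 0.619, -0.341, 0.341]
ft_force: [-1.1, -0.7, -0.3]
width: 0.999
```

```bash
python3 - <<'E'
from tins import *
import seq
log(); rel([.416,-.2935,.04],down(np.radians(-20)))
W=[('a',[.416,-.2935,.04],down(np.radians(-20))),('up',[.416,-.2935,.14],down(np.radians(-20))),('v',[.44,-.22,.29],down(0)),('btn',[.65,-.265,.2],down(0))]
seq.run(env.read_state()['joints'],W)
E
```

```text
t 42.6333 j [1.556, 0.675, -1.27, 1.919, 0.727, 1.115, 0.553] p [0.4157, -0.2942, 0.0357] w 0.999 F [-1.1, -0.7, -0.3]
rel [-0.0004, -0.0043, 0.0006] [0.0, 0.9126, 0.0005] rows 7.3
a [ 1.46  0.54 -1.11  1.92  0.57  1.04 -0.25] 8 minmargin 0.22 err 0.0
up [ 1.58  0.41 -1.24  1.83  0.42  1.2  -0.14] 3 minmargin 0.23 err 0.0
v [ 1.69  0.27 -1.5   1.66  0.27  1.47  0.17] 5 minmargin -0.03 err 0.0
btn [ 0.95  0.75 -1.08  1.23  0.65  1.51 -0.03] 6 minmargin 0.14 err 0.0
```

Emit:
apply_moves:
  targets:
    - [0, -0.004, 0, 0, 0.12, 0, 1]
    - [0, -0.004, 0, 0, 0.24, 0, 1]
    - [0, -0.004, 0, 0, 0.36, 0, 1]
    - [0, -0.004, 0, 0, 0.48, 0, 1]
    - [0, -0.004, 0, 0, 0.6, 0, 1]
    - [0, -0.004, 0, 0, 0.72, 0, 1]
    - [0, -0.004, 0, 0, 0.84, 0, 1]
    - [0, -0.004, 0, 0, 0.92, 0, 1]
    - [0, -0.03, 0, 0, 0.92, 0, 1]
    - [0, -0.07, 0, 0, 0.92, 0, 1]
    - [0, -0.1, 0, 0, 0.92, 0, 1]

```text
time_s: 43.55
tcp_pos: [0.416, -0.2934, 0.1374]
eef_rot: [0.406, -0.406, 0.579, -0.579]
ft_force: [1.0, -0.2, 0.9]
width: 1.003
```

```bash
python3 - <<'E'
from tins import *
import seq
log(); im=snap('wrist','w32')
W=[('v',[.56,-.24,.24],down(np.radians(-60))),('btn',[.65,-.265,.16],down(np.radians(-30)))]
seq.run(env.read_state()['joints'],W); 
for w in W: rel(w[1],w[2])
W=[('v',[.58,-.24,.26],down(np.radians(-90)))]
seq.run(env.read_state()['joints'],W); 
for w in W: rel(w[1],w[2])
E
```

```text
t 43.55 j [1.575, 0.413, -1.236, 1.835, 0.42, 1.196, -0.144] p [0.416, -0.2934, 0.1374] w 1.003 F [1.0, -0.2, 0.9]
v [ 1.09  0.48 -1.03  1.45  0.41  1.44 -1.  ] 6 minmargin 0.26 err 0.0
btn [ 0.93  0.76 -1.02  1.28  0.63  1.43 -0.55] 5 minmargin 0.44 err 0.0
rel [-0.0993, -0.0971, 0.1148] [-0.0064, 0.6982, 0.0001] rows 5.6
rel [-0.1068, -0.0166, 0.2075] [-0.006, 0.1746, 0.0017] rows 5.6
v [ 0.99  0.48 -0.94  1.37  0.38  1.48 -1.5 ] 10 minmargin 0.26 err 0.0
rel [-0.1061, -0.117, 0.1338] [-0.0065, 1.2218, -0.0016] rows 9.8
```

View pics/w32.png

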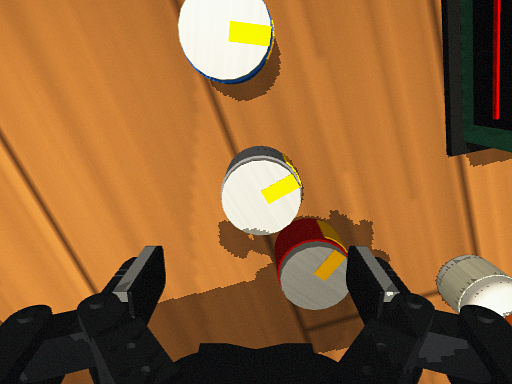

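Emit:
apply_moves:
  targets:
    - [-0.106, -0.117, 0.134, -0.006, 1.22, -0.002, 1]
    - [-0.106, -0.117, 0.134, -0.006, 1.22, -0.002, 1]
    - [-0.106, -0.117, 0.134, -0.006, 1.22, -0.002, 1]
    - [-0.106, -0.117, 0.134, -0.006, 1.22, -0.002, 1]
    - [-0.106, -0.117, 0.134, -0.006, 1.22, -0.002, 1]
    - [-0.106, -0.117, 0.134, -0.006, 1.22, -0.002, 1]
    - [-0.106, -0.117, 0.134, -0.006, 1.22, -0.002, 1]
    - [-0.106, -0.117, 0.134, -0.006, 1.22, -0.002, 1]
    - [-0.106, -0.117, 0.134, -0.006, 1.22, -0.002, 1]
    - [-0.106, -0.117, 0.134, -0.006, 1.22, -0.002, 1]
    - [-0.106, -0.117, 0.134, -0.006, 1.22, -0.002, 1]
    - [-0.106, -0.117, 0.134, -0.006, 1.22, -0.002, 1]

```text
time_s: 44.6
tcp_pos: [0.5779, -0.2403, 0.2523]
eef_rot: [-0.001, -0.003, 0.708, -0.706]
ft_force: [-0.3, 0.5, -0.0]
width: 1.002
```

```bash
python3 - <<'E'
from tins import *
log(); im=snap('wrist','w33');np.save('w33.npy',eyes.camera_info('wrist')['cam_to_world'])
E
```

```text
t 44.6 j [0.979, 0.476, -0.918, 1.384, 0.372, 1.468, -1.492] p [0.5779, -0.2403, 0.2523] w 1.002 F [-0.3, 0.5, -0.0]
```

View pics/w33.png

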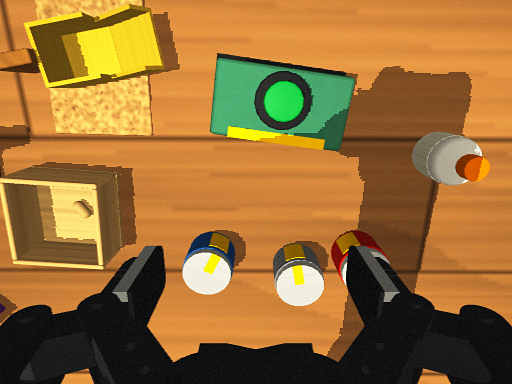

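```bash
python3 - <<'E'
from tins import *
W=np.array([606,-258.])
def show(f,boxes):
    im=cv2.imread(f'pics/{f}.png')
    T=np.load(f'{f}.npy')
    hsv=cv2.cvtColor(im,cv2.COLOR_BGR2HSV)
    for r in tins(im,T,boxes):
        v=W-r['c']; print(f,r['c'],r['ax'],'bar',r['ang'],r['ang_line'],'need',np.degrees(np.arctan2(v[1],v[0])).round(1))
show('w33',[(180,246,240,297),(270,257,327,308)])
show('w26',[(212,155,297,232),(248,38,338,130)])
i23=dict(eyes.camera_info('wrist'));i33=dict(i23);i23['cam_to_world']=np.load('w23.npy');i33['cam_to_world']=np.load('w33.npy')
# button centre by green segmentation
def green(f):
    hsv=cv2.cvtColor(cv2.imread(f'pics/{f}.png'),cv2.COLOR_BGR2HSV); m=((hsv[...,0]>50)&(hsv[...,0]<75)&(hsv[...,1]>200)&(hsv[...,2]>150)).astype(np.uint8)
    n,l,s,c=cv2.connectedComponentsWithStats(m);k=1+np.argmax(s[1:,4]);print(s[k]);return c[k]
a,b=green('w23'),green('w33');print(a,b)
oa,da=ray('w',a,i23);ob,db=ray('w',b,i33)
s=np.linalg.lstsq(np.c_[da,-db],ob-oa,rcond=None)[0];print(oa+da*s[0],ob+db*s[1])
for z in(.1,.105,.11): print(z,onz('w',a,z,i23),onz('w',b,z,i33))
E
```

```text
w33 [ 437.  -179.4] [59.8 61.8] bar -29.9 -27.2 need -24.9
w33 [ 425.8 -295.5] [60.9 74.3] bar 11.0 17.2 need 11.8
w26 [ 443.  -379.8] [61.6 65. ] bar 33.0 48.5 need 36.8
w26 [ 416.6 -298.6] [62.  63.6] bar -81.7 -88.4 need 12.1
[430 196  32  30 719]
[ 264   81   40   41 1173]
[445.47705146 210.64255911] [284.18329071 100.7655584 ]
[ 0.6471933  -0.26241282  0.11048092] [ 0.64592831 -0.26531078  0.1107741 ]
0.1 [ 0.65401322 -0.26645011  0.1       ] [ 0.64557395 -0.26624608  0.1       ]
0.105 [ 0.65075973 -0.26452409  0.105     ] [ 0.6457384  -0.26581203  0.105     ]
0.11 [ 0.64750624 -0.26259807  0.11      ] [ 0.64590285 -0.26537798  0.11      ]
```

```bash
python3 - <<'E'
from tins import *
rel([.646,-.264,.14],down(np.radians(-90))); simgo([.646,-.264,.14],down(np.radians(-90)))
s=snap('scene','s34')
cv2.imwrite('pics/s34z.png',cv2.resize(s[130:330,90:420],None,fx=2.4,fy=2.4,interpolation=cv2.INTER_CUBIC))
E
```

```text
rel [-0.0686, 0.1119, 0.0243] [0.0031, 0.0043, 0.0053] rows 3.2
simq [ 0.85  0.69 -0.83  1.32  0.51  1.35 -1.54] 4
```

View pics/s34z.png

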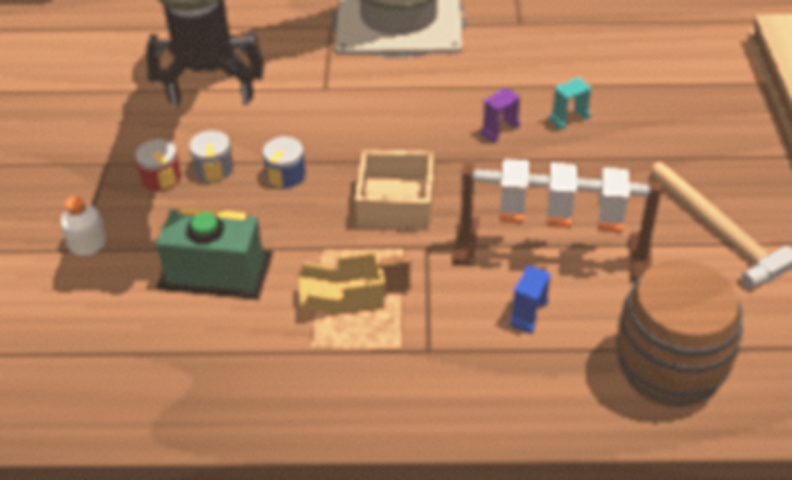

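Emit:
apply_moves:
  targets:
    - [-0.0686, 0.05, 0.0243, 0.003, 0.004, 0.005, 0]
    - [-0.0686, 0.08, 0.0243, 0.003, 0.004, 0.005, 0]
    - [-0.0686, 0.11, 0.0243, 0.003, 0.004, 0.005, 0]
    - [-0.0686, 0.11, 0.0243, 0.003, 0.004, 0.005, 0]
    - [-0.0686, 0.11, 0.0243, 0.003, 0.004, 0.005, 0]
    - [-0.0686, 0.11, 0.0243, 0.003, 0.004, 0.005, 0]
    - [-0.0686, 0.11, 0.0243, 0.003, 0.004, 0.005, 0]
    - [-0.0686, 0.11, 0.0243, 0.003, 0.004, 0.005, 0]
    - [-0.0686, 0.11, 0.0243, 0.003, 0.004, 0.005, 0]
    - [-0.0686, 0.11, 0.0243, 0.003, 0.004, 0.005, 0]

```text
time_s: 45.53
tcp_pos: [0.6462, -0.2645, 0.1437]
eef_rot: [0.001, -0.002, -0.707, 0.707]
ft_force: [0.9, -0.4, 0.6]
width: 0.003
```

```bash
python3 - <<'E'
from tins import *
log(); im=snap('wrist','w35'); rel([.646,-.264,.115],down(np.radians(-90)))
E
```

```text
t 45.5333 j [0.855, 0.689, -0.836, 1.315, 0.506, 1.35, -1.546] p [0.6462, -0.2645, 0.1437] w 0.003 F [0.9, -0.4, 0.6]
rel [0.0001, 0.0282, -0.0005] [-0.0007, -0.0034, -0.0011] rows 0.7
```

View pics/w35.png

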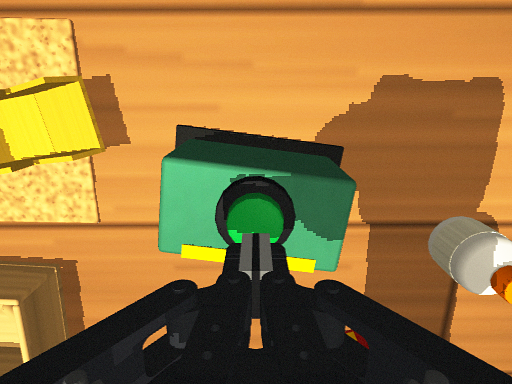

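Emit:
apply_moves:
  targets:
    - [0, 0.015, 0, 0, 0, 0, 0]
    - [0, 0.03, 0, 0, 0, 0, 0]
    - [0, 0.032, 0, 0, 0, 0, 0]
    - [0, 0.032, 0, 0, 0, 0, 0]

```text
time_s: 45.92
tcp_pos: [0.6449, -0.2642, 0.1082]
eef_rot: [-0.002, 0.0, 0.707, -0.707]
ft_force: [-3.2, 0.9, 3.3]
width: -0.001
```

Emit:
apply_moves:
  targets:
    - [0, 0.002, 0, 0, 0, 0, 0]
    - [0, 0.004, 0, 0, 0, 0, 0]
    - [0, 0.004, 0, 0, 0, 0, 0]

```text
time_s: 46.17
tcp_pos: [0.646, -0.2642, 0.1064]
eef_rot: [-0.001, 0.001, 0.707, -0.707]
ft_force: [-2.4, 0.2, 4.0]
width: 0.001
```

Emit:
apply_moves:
  targets:
    - [0, 0.002, 0, 0, 0, 0, 0]
    - [0, 0.003, 0, 0, 0, 0, 0]
    - [0, 0.003, 0, 0, 0, 0, 0]

```text
time_s: 46.42
tcp_pos: [0.6462, -0.2643, 0.1059]
eef_rot: [0.001, -0.001, -0.707, 0.707]
ft_force: [-9.0, 1.7, 19.6]
width: -0.003
```

Emit:
apply_moves:
  targets:
    - [0, 0, 0, 0, 0, 0, 0]
    - [0, -0.02, 0, 0, 0, 0, 0]
    - [0, -0.06, 0, 0, 0, 0, 0]
    - [0, -0.1, 0, 0, 0, 0, 0]
    - [0.06, -0.15, -0.02, 0, 0, 0, 0.5]
    - [0.1, -0.17, -0.03, 0, 0, 0, 1]
    - [0.1, -0.17, -0.03, 0, 0, 0, 1]
    - [0.1, -0.17, -0.03, 0, 0, 0, 1]
    - [0.1, -0.17, -0.03, 0, 0, 0, 1]

```text
time_s: 47.17
tcp_pos: [0.5457, -0.2343, 0.2751]
eef_rot: [0.001, -0.002, -0.706, 0.708]
ft_force: [0.4, -0.6, -0.4]
width: 0.707
```

```bash
python3 - <<'E'
from tins import *
log(); im=snap('wrist','w36'); np.save('w36.npy',eyes.camera_info('wrist')['cam_to_world']); s=snap('scene','s36')
cv2.imwrite('pics/s36z.png',cv2.resize(s[130:330,90:420],None,fx=2.4,fy=2.4,interpolation=cv2.INTER_CUBIC))
E
```

```text
t 47.1667 j [1.059, 0.385, -0.954, 1.445, 0.316, 1.469, -1.466] p [0.5457, -0.2343, 0.2751] w 0.707 F [0.4, -0.6, -0.4]
```

View pics/w36.png

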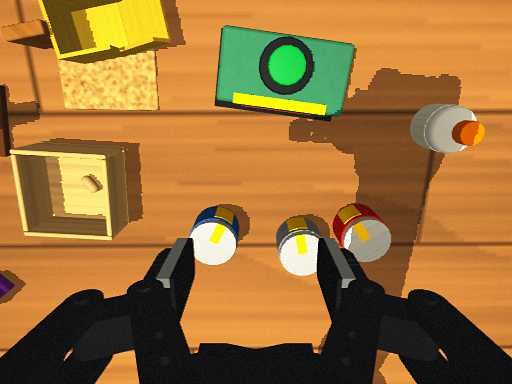

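View pics/s36z.png

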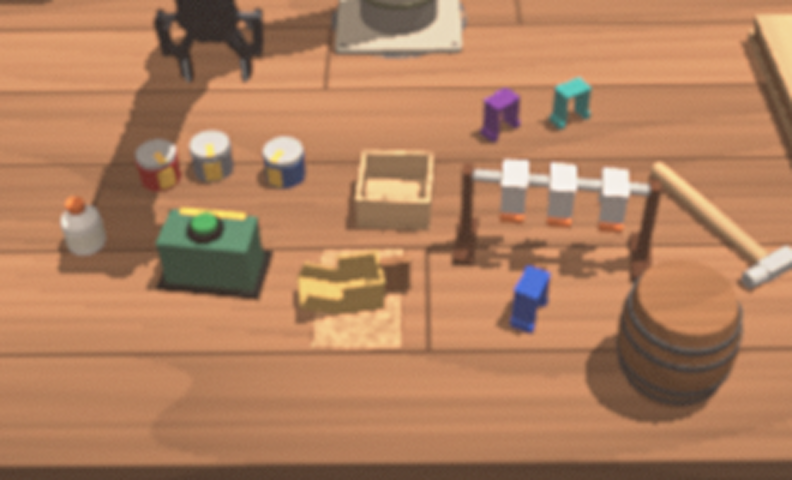

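```bash
python3 - <<'E'
from tins import *
W=np.array([606,-258.])
im=cv2.imread('pics/w36.png');T=np.load('w36.npy')
for bx in [(186,222,240,267),(275,232,320,277),(338,217,393,264)]:
    r=tins(im,T,[bx])[0]; v=W-r['c']; print(r['c'],r['ax'],'bar',r['ang'],r['ang_line'],'need',np.degrees(np.arctan2(v[1],v[0])).round(1))
# top-camera: cup outline & mat
t=snap('top','t36'); cv2.imwrite('pics/t36z.png',cv2.resize(t[100:270,110:420],None,fx=2.55,fy=2.55,interpolation=cv2.INTER_CUBIC))
for n in ('cup','mat'):
    for c in ('top','scene'):
        if c=='scene': eyes.camera('scene')
        q=finder.landmark_of(n,c)[:1]; print(n,c,[(round(k['p'],2),onz(c,k['at'],.004).round(3)) for k in q])
E
```

```text
[ 439.1 -181.2] [60.5 67.1] bar -27.7 -32.5 need -24.7
[ 423.6 -295.3] [60.8 66.5] bar 6.5 9.8 need 11.6
[ 444.5 -373.3] [57.1 76.5] bar 34.5 47.0 need 35.5
cup top [(0.7, array([0.657, 0.336, 0.004]))]
cup scene [(0.98, array([ 0.689, -0.057,  0.004]))]
mat top [(0.81, array([ 0.699, -0.051,  0.004]))]
mat scene [(0.95, array([ 0.692, -0.052,  0.004]))]
```

View pics/t36z.png

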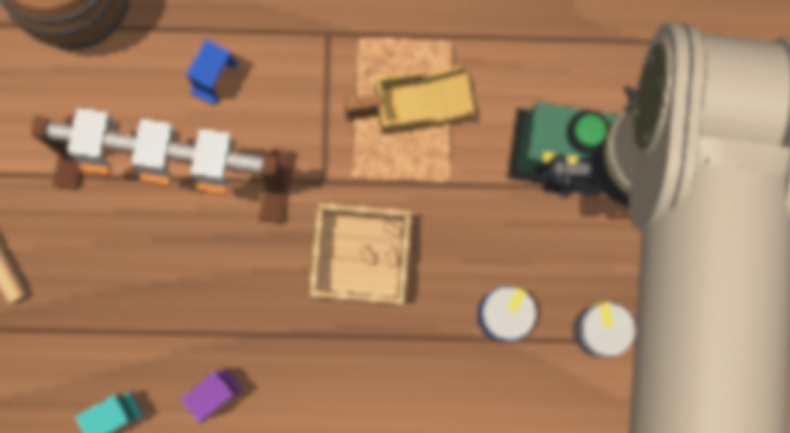

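```bash
python3 - <<'E'
from h import *
print(workorder.job_done()); print(env.read_state()['time_s'])
E
```

```text
the job is handed in; nothing more can be done
None
the job is handed in; nothing more can be done
```

The whole job is done and handed in, at about 47 s of robot time.

- **Clamps:** all three aluminium clamps hang astride the bar between the posts. I left the purple, turquoise and blue look-alikes alone.
- **Dowels and cup:** there were three dowels, and all three lay in the bin in the overhead wrist view. The empty cup stands upright on its mat; the cup and mat centres read about 6 mm apart in the scene camera.
- **Tins:** all three are upright where they stood. The lid bars on blue, grey and red pointed within roughly 2–5° of the window's middle, with about 14° allowed. The red tin was knocked about 40 mm aside during the run, as the task had warned. That is within the 100 mm limit, so I turned it where it then stood.
- **Button:** I pressed it until the force jumped to about 20 N, which I took as fully down, then withdrew. The next picture shows it up.
- **Bystanders:** the hammer and the glue bottle look unmoved in the pictures; I took no measurement of them.

Three readings disagreed at the end:
- The network's "cup" point in the last top picture landed on the rail. I discarded it because the scene camera and the picture itself agree.
- The red tin's bar read 34.5° by one method and 47° by another, with about 36° needed. I trust the first, because the yellow label on the tin's side spoils the second.
- The grey tin's centre read about 8 mm off in the last wrist view, where a finger partly covered it.

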